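# Clear the sampling board and close the toppled jars

## Task

A tube rack has broken on the work board: use the hand scraper to wipe every loose piece over the board's open edge into the waste tray (the pieces are contaminated, so only the scraper may touch them), then stand the scraper back on the table. After that stand each toppled jar (there are one or two) upright on the cleared board, find by trying which of the three look-alike lids fits it, and leave that lid fully home on the jar. Lids that fit no jar belong back on the table; leave the rack, the tub and the carton where they are.

Things in the scene. Friction and masses are not known exactly. Their poses are not given: they have to be found in the camera images.
- board: Grey work board on feet, 220 (x) x 260 (y) mm, fixed. Origin: centre of its footprint, at table height; its flat face is 62 mm above. A lip 12 mm high, 8 mm wide runs along the far (+x) side and both y sides; the -x side, 110 mm from the origin and roughly towards the robot, is an open edge without lip. Clear face: x -110 to +102 mm, y -122 to +122 mm.
- tray: Steel waste tray, fixed, 130 (x) x 270 (y) x 45 mm high, walls and floor 4 mm, open on top. Origin: centre of its underside on the table. Its +x wall is tucked 15 mm under the open edge of the board, so whatever is pushed over that edge drops into it. Its axes are parallel to the board's.
- scraper: Hand scraper block of black plastic with a rubber sole: foot 30 (x) x 110 (y) x 16 mm, on it a central upright grip rib 18 (x) x 80 (y) mm that reaches up to 73 mm above the sole. Origin: centre of the sole; z up. It wipes with its long 110 mm faces, moving along its own x. About 180 g. Starts standing on the table.
- chip_1: A snapped-off flat piece of blue plastic tube rack, roughly L or T shaped, 38 to 44 mm long, 26 to 32 mm wide, 9 mm thick, 12 g, lying loose on the board. Origin: middle of its underside. Four to six such pieces are present; None if this one is absent.
- chip_2: A snapped-off flat piece of blue plastic tube rack, roughly L or T shaped, 38 to 44 mm long, 26 to 32 mm wide, 9 mm thick, 12 g, lying loose on the board. Origin: middle of its underside. Four to six such pieces are present; None if this one is absent.
- chip_3: A snapped-off flat piece of blue plastic tube rack, roughly L or T shaped, 38 to 44 mm long, 26 to 32 mm wide, 9 mm thick, 12 g, lying loose on the board. Origin: middle of its underside. Four to six such pieces are present; None if this one is absent.
- chip_4: A snapped-off flat piece of blue plastic tube rack, roughly L or T shaped, 38 to 44 mm long, 26 to 32 mm wide, 9 mm thick, 12 g, lying loose on the board. Origin: middle of its underside. Four to six such pieces are present; None if this one is absent.
- chip_5: A snapped-off flat piece of blue plastic tube rack, roughly L or T shaped, 38 to 44 mm long, 26 to 32 mm wide, 9 mm thick, 12 g, lying loose on the board. Origin: middle of its underside. Four to six such pieces are present; None if this one is absent.
- chip_6: A snapped-off flat piece of blue plastic tube rack, roughly L or T shaped, 38 to 44 mm long, 26 to 32 mm wide, 9 mm thick, 12 g, lying loose on the board. Origin: middle of its underside. Four to six such pieces are present; None if this one is absent.
- jar_a: White square jar, about 140 g: body 64 x 64 mm, 90 mm tall, then a round open neck 18 mm tall (108 mm in all), wall 3 mm, 44 to 52 mm outside. Origin: centre of its base; z runs to the mouth. Starts lying on a flat side on the table. One or both of jar_a and jar_b are present (None if absent); they differ only in neck size and each takes a different lid.
- jar_a_rim (a point): Centre of the mouth of jar_a, at the top of its neck (108 mm from the base).
- jar_b: White square jar, about 140 g: body 64 x 64 mm, 90 mm tall, then a round open neck 18 mm tall (108 mm in all), wall 3 mm, 44 to 52 mm outside. Origin: centre of its base; z runs to the mouth. Starts lying on a flat side on the table. One or both of jar_a and jar_b are present (None if absent); they differ only in neck size and each takes a different lid.
- jar_b_rim (a point): Centre of the mouth of jar_b, at the top of its neck (108 mm from the base).
- lid_1: Round white lid, 69 mm across, 16 mm high; on top a grip bar 46 (lid x) x 16 (lid y) mm, 26 mm tall (42 mm in all). Origin: centre of the lower edge; z up. 45 g. A groove 12 mm deep below takes a neck with 2 mm play all round. The lids look alike from above but their grooves differ: each jar takes only one of them, on a wrong jar a lid stays 8 to 12 mm too high or tilts.
- lid_1_seat (a point): Centre of the groove floor of lid_1, 12 mm above its origin: it lies at the centre of the jar's mouth when the lid is fully home.
- lid_2: Round white lid, 69 mm across, 16 mm high; on top a grip bar 46 (lid x) x 16 (lid y) mm, 26 mm tall (42 mm in all). Origin: centre of the lower edge; z up. 45 g. A groove 12 mm deep below takes a neck with 2 mm play all round. The lids look alike from above but their grooves differ: each jar takes only one of them, on a wrong jar a lid stays 8 to 12 mm too high or tilts.
- lid_2_seat (a point): Centre of the groove floor of lid_2, 12 mm above its origin: it lies at the centre of the jar's mouth when the lid is fully home.
- lid_3: Round white lid, 69 mm across, 16 mm high; on top a grip bar 46 (lid x) x 16 (lid y) mm, 26 mm tall (42 mm in all). Origin: centre of the lower edge; z up. 45 g. A groove 12 mm deep below takes a neck with 2 mm play all round. The lids look alike from above but their grooves differ: each jar takes only one of them, on a wrong jar a lid stays 8 to 12 mm too high or tilts.
- lid_3_seat (a point): Centre of the groove floor of lid_3, 12 mm above its origin: it lies at the centre of the jar's mouth when the lid is fully home.
- rack: Bystander: blue tube rack with tubes, 50 x 200 x 82 mm, loose. Origin: centre of its underside.
- tub: Bystander: closed white tub, 116 mm across, 131 mm tall, loose. Origin: centre of its underside.
- carton: Bystander: small carton, 70 (x) x 120 (y) x 40 mm, loose. Origin: centre of its underside.

How it is judged:
On the way, in this order (a step that is already met when the one before it is completed fails the run):
1. every piece has been wiped into the waste tray (x of chip_1 in the frame of tray between -0.065 and 0.065 m and y of chip_1 in the frame of tray between -0.135 and 0.135 m and z of each of chip_1, chip_2, chip_3, chip_4, chip_5, chip_6 in the frame of tray below 0.045 m and x of chip_2 in the frame of tray between -0.065 and 0.065 m and y of chip_2 in the frame of tray between -0.135 and 0.135 m and x of chip_3 in the frame of tray between -0.065 and 0.065 m and y of chip_3 in the frame of tray between -0.135 and 0.135 m and x of chip_4 in the frame of tray between -0.065 and 0.065 m and y of chip_4 in the frame of tray between -0.135 and 0.135 m and x of chip_5 in the frame of tray between -0.065 and 0.065 m and y of chip_5 in the frame of tray between -0.135 and 0.135 m and x of chip_6 in the frame of tray between -0.065 and 0.065 m and y of chip_6 in the frame of tray between -0.135 and 0.135 m), for 0.2 s.
2. the scraper stands on the table again (height (world z) of scraper below 0.012 m and angle between scraper's own z axis and vertical below 0.12 rad and (x of scraper in the frame of tray below -0.065 m or x of scraper in the frame of tray above 0.065 m or y of scraper in the frame of tray below -0.135 m or y of scraper in the frame of tray above 0.135 m) and linear speed of scraper below 0.03 m/s), for 0.2 s.
3. each jar stands upright on the cleared board (angle between each of jar_a, jar_b's own z axis and vertical below 0.08 rad and z of jar_a in the frame of board between 0.057 and 0.067 m and linear speed of each of jar_a, jar_b below 0.03 m/s and x of jar_a in the frame of board between -0.1 and 0.1 m and y of jar_a in the frame of board between -0.12 and 0.12 m and z of jar_b in the frame of board between 0.057 and 0.067 m and x of jar_b in the frame of board between -0.1 and 0.1 m and y of jar_b in the frame of board between -0.12 and 0.12 m), for 0.2 s.
4. each jar has the lid that fits it fully home (((distance between lid_1_seat and jar_a_rim below 0.004 m and angle between the z axis of lid_1 and the z axis of jar_a, either way round below 0.06 rad) or (distance between lid_2_seat and jar_a_rim below 0.004 m and angle between the z axis of lid_2 and the z axis of jar_a, either way round below 0.06 rad) or (distance between lid_3_seat and jar_a_rim below 0.004 m and angle between the z axis of lid_3 and the z axis of jar_a, either way round below 0.06 rad)) and ((distance between lid_1_seat and jar_b_rim below 0.004 m and angle between the z axis of lid_1 and the z axis of jar_b, either way round below 0.06 rad) or (distance between lid_2_seat and jar_b_rim below 0.004 m and angle between the z axis of lid_2 and the z axis of jar_b, either way round below 0.06 rad) or (distance between lid_3_seat and jar_b_rim below 0.004 m and angle between the z axis of lid_3 and the z axis of jar_b, either way round below 0.06 rad))), for 0.2 s.
At the end, for the whole second after the job is handed in: All pieces in the tray; scraper standing on its sole on the table, off board and tray; jar upright (4 degrees) and at rest on the board's face; the fitting lid home (groove floor within 4 mm of the rim, level within 3 degrees); the other two lids on the table (all of step 1 and all of step 2 and all of step 3 and all of step 4 and (height (world z) of lid_1 below 0.05 m or (distance between lid_1_seat and jar_a_rim below 0.004 m and angle between the z axis of lid_1 and the z axis of jar_a, either way round below 0.06 rad) or (distance between lid_1_seat and jar_b_rim below 0.004 m and angle between the z axis of lid_1 and the z axis of jar_b, either way round below 0.06 rad)) and (height (world z) of lid_2 below 0.05 m or (distance between lid_2_seat and jar_a_rim below 0.004 m and angle between the z axis of lid_2 and the z axis of jar_a, either way round below 0.06 rad) or (distance between lid_2_seat and jar_b_rim below 0.004 m and angle between the z axis of lid_2 and the z axis of jar_b, either way round below 0.06 rad)) and (height (world z) of lid_3 below 0.05 m or (distance between lid_3_seat and jar_a_rim below 0.004 m and angle between the z axis of lid_3 and the z axis of jar_a, either way round below 0.06 rad) or (distance between lid_3_seat and jar_b_rim below 0.004 m and angle between the z axis of lid_3 and the z axis of jar_b, either way round below 0.06 rad))); the robot touches nothing.
It fails at once if a loose piece is touched by the gripper, the arm, the jar or a lid (contact force between any of the fingers, the arm, jar_a, jar_b, lid_1, lid_2, lid_3 and chip_1 above 0.3 N or contact force between any of the fingers, the arm, jar_a, jar_b, lid_1, lid_2, lid_3 and chip_2 above 0.3 N or contact force between any of the fingers, the arm, jar_a, jar_b, lid_1, lid_2, lid_3 and chip_3 above 0.3 N or contact force between any of the fingers, the arm, jar_a, jar_b, lid_1, lid_2, lid_3 and chip_4 above 0.3 N or contact force between any of the fingers, the arm, jar_a, jar_b, lid_1, lid_2, lid_3 and chip_5 above 0.3 N or contact force between any of the fingers, the arm, jar_a, jar_b, lid_1, lid_2, lid_3 and chip_6 above 0.3 N).
It fails at once if a bystander (rack, tub, carton) is shoved more than 30 mm or tipped over (distance of any of rack, tub, carton from where it was at the start of the episode above 0.03 m or angle between any of rack, tub, carton's own z axis and vertical above 0.5 rad).
Of chip_1, chip_2, chip_3, chip_4, chip_5, chip_6 only 4 to 6 are there at a start; the rules pass over those that are not, and their reading is None.
Of jar_a, jar_b only 1 to 2 are there at a start; the rules pass over those that are not, and their reading is None.
At some moment in a run one of lid_1, lid_2, lid_3 may be knocked a few centimetres aside while the robot is not near it.
Once in a run the grip may slacken for a moment while it holds something.
It also fails if it takes over 210 s, if anything falls off the work surface, if the arm or the gripper's body presses on something with over 40 N, if the wrist force passes 120 N, or if a joint passes its speed limit or range.

## Robot

A 6-joint arm with a two-finger parallel gripper is mounted at the origin on the work surface. World frame = base frame: x ahead of the robot, y to its left, z up, the work surface at z = 0. Lengths are in m, angles in rad, forces in N, time in s.
With the tool pointing down it reaches from about 0.2 to 0.875 m from the base axis. Payload 3.4 kg.
Tool frame: the origin (TCP) lies on the centre line of the jaws, within the pads' length; the fingertips stand 11 mm ahead of it and the grasp point (between the pads) lies 8 mm behind it; x points along the fingers, y is the direction in which the jaws open and shut, and the axes are right-handed (so a half turn about x gives the same grasp; the last joint's range is limited). The gripper opens to 94 mm and grips with 3 to 60 N. Pads are 16 mm wide; open, the fingers measure 119 mm over their backs; the gripper's body (75 mm by 177 mm) begins 78 mm behind the grasp point.
Start: joints at [-1.446, 0.276, 1.505, -0, 1.361, -0.121], TCP at [0.14, -0.558, 0.216] pointing down, gripper open.
Joint ranges: [-2.89, 2.89], [-0.75, 2.08], [0.22, 2.7], [-1.18, 4.32], [0.11, 2.71], [-2.7, 2.7]. Speed limits (rad/s): [2.57, 2.57, 3.14, 3.14, 3.14, 3.14].

## Interface

Orientations are given as a unit quaternion [x, y, z, w].
In Python, from station import bot, vision gives the robot as it stands.
- The arm moves only by the shell command python3 -m creep 'ROWS' [FORCE]. ROWS is JSON, a list of rows, each an object with "hand": the finger opening in mm, from 0 to 94; "offset": the shift along the world's x, y, z in units of 25 mm (1.0 is 25 mm), a list of three; "yaw": the turn about the world's z in units of 5 degrees (1.0 is 5 degrees). In form: [{"hand": hand, "offset": [tx, ty, tz], "yaw": yaw}, ...]. A call has exactly 5 rows; each row is the pose to reach, as a shift and turn from the pose commanded when the call began; what a row does not reach only later rows make up. A row lasts 1/10 s, in which the tool goes at most 50 mm and 8.59 degrees, less where a joint would pass 70% of its speed; a pose out of reach is approached as far as the arm can. A call with a gripper value outside its range is refused whole. The fingers move at their own pace and stop on an object; FORCE is the grip in N (left out, the last holds). Time passes only in rows, so rows that repeat a pose let the fingers close, or fill a call up. It gives the time, the measured TCP pose, the force and the opening at its end, in the units of the state.
- bot.get_obs(): the state, without advancing time (a new reading comes with each control period).
- vision.snapshot(name): name is "scene" or "side" or "wrist"; returns the picture (480x640x3 uint8, blue, green, red); there is no depth.
- vision.camera_info(name): a dict with "mtx" (3x3 intrinsics, pixels), "xyz" and "rotation" of the camera in the world. Camera axes: x right, y down, z forward; pixel columns grow to the right and rows downward; lengths in m; the calibration is good to about 2 mm. A picture is of the moment at which its call begins: read the wrist's pose just before it. camera_info takes no time and is no camera call; for the wrist camera it gives the pose at the moment of the call.
- bot.finish_job(): hands the job in, once; it reports no verdict.
The state is a dict: "clock": time; "joints": joint angles; "qd": joint speeds; "effort": joint torques, N m; "tool_pos": TCP position; "eef_rot": TCP orientation; "wrist_force": force on the tool from outside, world axes, zero at the start; "torque": the same for the moment, N m; "gripper_width": opening from 0.0 (shut) to 1.0 (fully open).
Only numpy, scipy, OpenCV 4.12 (cv2) and the standard library are available. Lean on these libraries where they do the work, as an engineer would, in place of code of your own. Each camera call takes 0.05 s, during which the arm holds its last target.

## Working session

There is one attempt and no reset: what is moved stays moved. The work goes in short steps, Python scripts to look and compute and a shell command to move; the robot and the scene stay as the last step left them, time stands still between calls to the robot, and variables do not carry over. Pictures are saved under pics/ and viewed, and the job is handed in when it is done.

```bash
ls; mkdir -p pics
python3 - <<'E'
from station import bot, vision
import cv2,numpy as np
print(bot.get_obs())
for n in ["scene","side","wrist"]:
    i=vision.camera_info(n); print(n,i)
    cv2.imwrite(f"pics/{n}0.png",vision.snapshot(n))
E
```

```text
pics
{'clock': 0.0, 'joints': array([-1.44598760e+00,  2.76588790e-01,  1.50610034e+00, -1.33787661e-05,
        1.36071278e+00, -1.21021814e-01]), 'qd': array([-0.00024339, -0.00073978, -0.00276735, -0.00174895,  0.00267278,
       -0.00185944]), 'effort': array([ 8.61445897e-04, -4.04588270e+01, -2.37226313e+01,  7.05171889e-02,
        3.42842890e-02, -1.44537366e-04]), 'tool_pos': array([ 0.13984261, -0.55717428,  0.21562135]), 'eef_rot': array([-0.70176572, -0.08733614,  0.70177739, -0.08605682]), 'wrist_force': array([-0.5636423 , -0.23138063,  0.59344715]), 'torque': array([ 0.01447046,  0.03613514, -0.00998331]), 'gripper_width': 1.004128801810866}
scene {'mtx': array([[514.38233738,   0.        , 314.05923141],
       [  0.        , 514.38233738, 241.09050192],
       [  0.        ,   0.        ,   1.        ]]), 'xyz': array([0.92604965, 0.57161251, 0.91504054]), 'rotation': array([ 0.2385423 ,  0.91532722, -0.31467224, -0.07908873])}
side {'mtx': array([[500.43400182,   0.        , 323.08361198],
       [  0.        , 500.43400182, 244.1869998 ],
       [  0.        ,   0.        ,   1.        ]]), 'xyz': array([0.06562666, 0.56293635, 0.99486922]), 'rotation': array([-0.31883912,  0.88352816, -0.32036641,  0.12282089])}
wrist {'mtx': array([[423.82024305,   0.        , 321.48925177],
       [  0.        , 423.82024305, 237.14697172],
       [  0.        ,   0.        ,   1.        ]]), 'xyz': array([ 0.21003482, -0.5394184 ,  0.38451538]), 'rotation': array([ 0.78227834, -0.61008801, -0.07802138,  0.09872129])}
```

View pics/scene0.png

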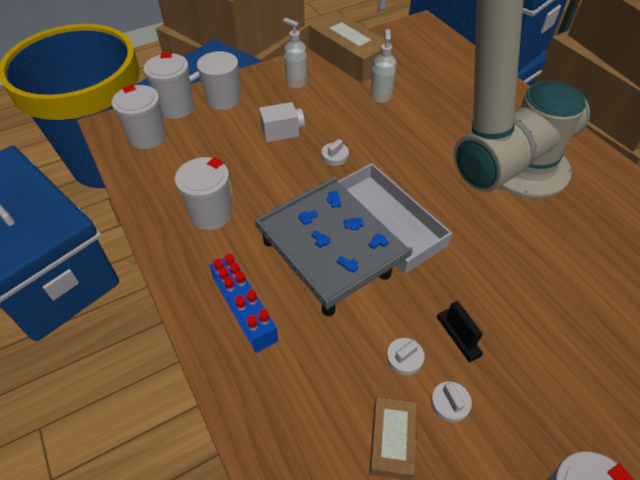

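View pics/side0.png

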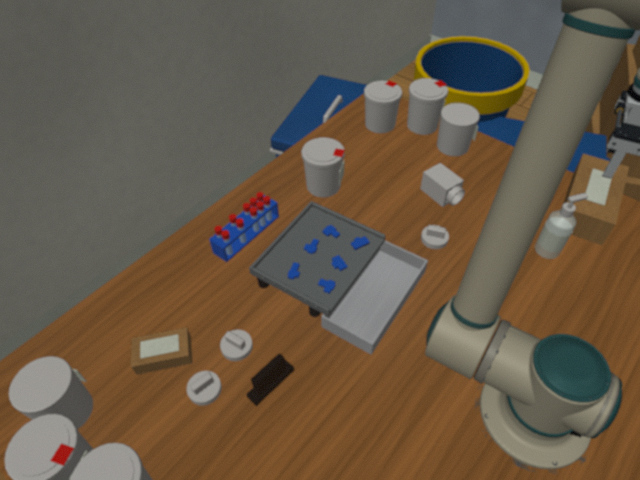

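View pics/wrist0.png

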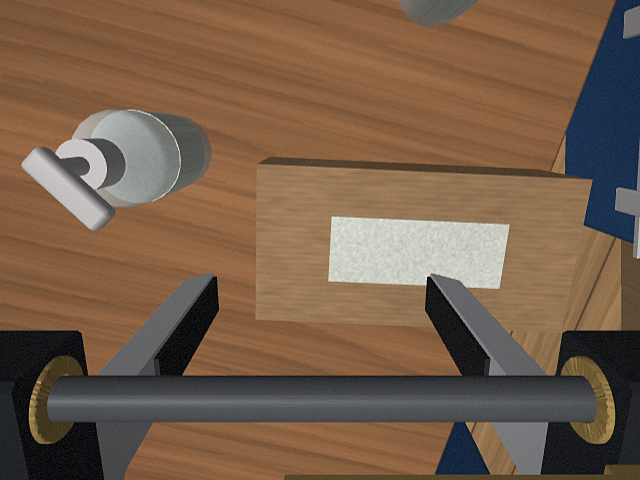

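The scene has 6 blue chips on the board, one jar at scene (282,121), and lids at (335,152), (405,356) and (452,401). The scraper is at (461,332) and the carton at (395,437). I'll build the measuring helpers next.

```bash
cat > h.py <<'E'
import numpy as np, cv2
from scipy.spatial.transform import Rotation as R
from station import bot, vision
def ray(n,u,v,info=None):
    i=info or vision.camera_info(n); d=R.from_quat(i['rotation']).as_matrix()@np.linalg.inv(i['mtx'])@np.array([u,v,1.]); return np.array(i['xyz']),d
def px2w(n,u,v,z,info=None):
    c,d=ray(n,u,v,info); return c+d*(z-c[2])/d[2]
def proj(n,p,info=None):
    i=info or vision.camera_info(n); q=i['mtx']@(R.from_quat(i['rotation']).as_matrix().T@(np.asarray(p)-i['xyz'])); return q[:2]/q[2]
def crop(img,x0,y0,x1,y1,s,name):
    cv2.imwrite(name,cv2.resize(img[y0:y1,x0:x1],None,fx=s,fy=s,interpolation=cv2.INTER_CUBIC))
E
python3 - <<'E'
from h import *
a=cv2.imread('pics/scene0.png'); b=cv2.imread('pics/side0.png')
crop(a,240,100,460,320,2.7,'pics/c1.png')
crop(b,230,180,450,380,2.9,'pics/c2.png')
crop(a,360,290,500,480,3.1,'pics/c3.png')
crop(b,110,310,310,420,4,'pics/c4.png')
E
```

```text
(no output)
```

View pics/c1.png

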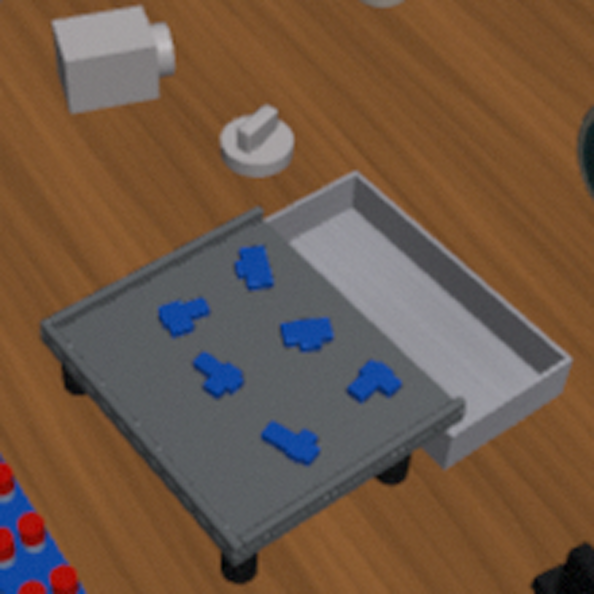

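View pics/c2.png

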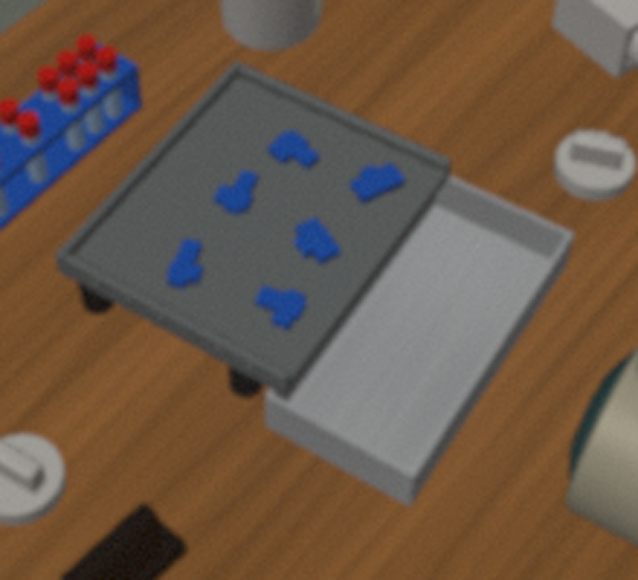

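View pics/c3.png

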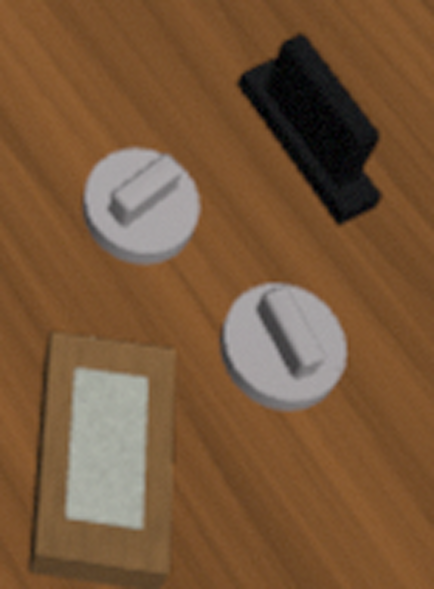

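View pics/c4.png

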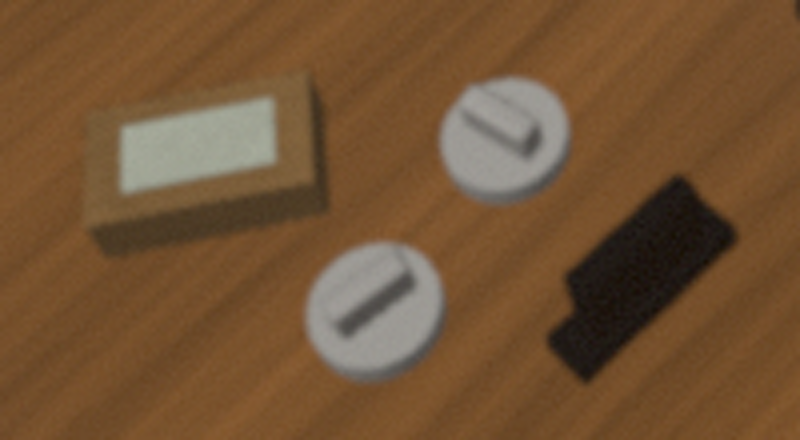

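```bash
cat > fit.py <<'E'
from h import *
from scipy.optimize import least_squares
S=lambda p:np.array(p)/2.7+[240,100]
D=lambda p:np.array(p)/2.9+[230,180]
S3=lambda p:np.array(p)/3.1+[360,290]
D4=lambda p:np.array(p)/4+[110,310]
def T(q,pts):
    c,s=np.cos(q[2]),np.sin(q[2]); P=np.array(pts,float).copy(); xy=P[:,:2]@np.array([[c,s],[-s,c]])+q[:2]; return np.c_[xy,P[:,2]]
info={n:vision.camera_info(n) for n in('scene','side')}
def fit(obs,q0):
    f=lambda q:np.concatenate([proj(n,T(q,[m])[0],info[n])-p for n,m,p in obs])
    r=least_squares(f,q0); print('q',r.x.round(4),'deg',np.degrees(r.x[2]).round(1),'res',f(r.x).round(1)); return r.x
E
python3 - <<'E'
from fit import *
a,b,z=.11,.13,.074
o=[('scene',(-a,b*0-.13,z),S((258,208))),('scene',(a,-b,z),S((43,325))),('scene',(a,b,z),S((237,552))),('scene',(-a,b,z),S((465,403))),
('side',(a,-b,z),D((237,66))),('side',(a,b,z),D((62,258))),('side',(-a,b,z),D((288,385))),('side',(-a,-b,z),D((450,163)))]
for p in (1,2,3): pass
print([px2w(n,*p,z).round(3) for n,_,p in o])
q=fit(o,[.5,0,0.])
c=[('scene',S((x,y))) for x,y in [(254,268),(183,315),(307,333),(218,375),(375,381),(291,442)]]
def F(w): 
    d=w[:2]-q[:2]; return np.array([d[0]*np.cos(q[2])+d[1]*np.sin(q[2]),-d[0]*np.sin(q[2])+d[1]*np.cos(q[2])])
for n,p in c: w=px2w(n,*p,.069); print('chip',w[:2].round(3),F(w).round(3))
for p in [(292,148),(185,265),(238,190),(320,240),(378,182),(281,305)]: w=px2w('side',*D(p),.069); print('chip side',w[:2].round(3),F(w).round(3))
for nm,n,p in [('lidS','scene',S((258,140))),('lid2','scene',S3((141,200))),('lid3','scene',S3((284,342))),('lid2','side',D4((507,133))),('lid3','side',D4((376,303))),('lid1','side',D((596,158)))]: print(nm,px2w(n,*p,.016).round(4))
s=[('scene',(0.015,-.055,.016),S3((240,78))),('scene',(.015,.055,.016),S3((343,213))),('scene',(-.015,.055,.016),S3((380,192))),('scene',(-.009,-.04,.073),S3((300,35))),('scene',(-.009,.04,.073),S3((378,132)))]
s+=[('side',(.015,.055,.016),D4((548,340))),('side',(-.015,.055,.016),D4((586,375))),('side',(-.015,-.055,.016),D4((736,235)))]
print([px2w(n,*p,m[2]).round(3) for n,m,p in s])
fit(s,[.45,.33,0.3])
fit(s[:5],[.45,.33,0.3])
# bar ends at z .042
for n,p1,p2 in [('scene',S3((115,205)),S3((175,165))),('scene',S3((272,292)),S3((312,368))),('side',D4((470,95)),D4((532,140))),('side',D4((335,318)),D4((405,260))),('scene',S((247,135)),S((270,115))),('side',D((570,155)),D((624,160)))]:
    w=px2w(n,*p2,.042)-px2w(n,*p1,.042); m=(px2w(n,*p2,.042)+px2w(n,*p1,.042))/2; print('bar',n,m.round(3),np.degrees(np.arctan2(w[1],w[0])).round(1),np.linalg.norm(w).round(3))
E
```

```text
[array([ 0.478, -0.14 ,  0.074]), array([ 0.693, -0.112,  0.074]), array([0.663, 0.143, 0.074]), array([0.447, 0.115, 0.074]), array([ 0.686, -0.113,  0.074]), array([0.653, 0.138, 0.074]), array([0.438, 0.115, 0.074]), array([ 0.472, -0.14 ,  0.074])]
q [ 5.670e-01 -5.000e-04  1.239e-01] deg 7.1 res [ 1.1 -1.5 -0.5 -1.4  1.  -1.1  2.2 -1.1 -1.2 -1.6 -3.3 -0.4 -1.1 -0.9
  0.3 -1.1]
chip [ 0.514 -0.086] [-0.063 -0.079]
chip [ 0.589 -0.07 ] [ 0.013 -0.072]
chip [ 0.513 -0.006] [-0.055  0.001]
chip [ 0.595 -0.004] [ 0.027 -0.006]
chip [0.492 0.061] [-0.066  0.07 ]
chip [0.579 0.078] [0.022 0.077]
chip side [ 0.589 -0.072] [ 0.013 -0.074]
chip side [0.575 0.078] [0.018 0.077]
chip side [ 0.594 -0.008] [ 0.026 -0.01 ]
chip side [ 0.508 -0.01 ] [-0.06  -0.002]
chip side [ 0.509 -0.088] [-0.069 -0.08 ]
chip side [0.491 0.06 ] [-0.068  0.069]
lidS [ 0.4016 -0.2671  0.016 ]
lid2 [0.5717 0.2802 0.016 ]
lid3 [0.5514 0.3927 0.016 ]
lid2 [0.569 0.277 0.016]
lid3 [0.5496 0.389  0.016 ]
lid1 [ 0.4008 -0.2715  0.016 ]
[array([0.467, 0.242, 0.016]), array([0.47 , 0.347, 0.016]), array([0.441, 0.347, 0.016]), array([0.446, 0.257, 0.073]), array([0.448, 0.331, 0.073]), array([0.466, 0.346, 0.016]), array([0.438, 0.347, 0.016]), array([0.431, 0.242, 0.016])]
q [ 0.4528  0.2929 -0.0393] deg -2.3 res [-0.7 -2.   0.2  0.2  1.1  0.3  0.4 -2.1  1.9  0.3 -1.6 -0.6 -1.1  0.1
 -0.5 -2.3]
q [ 0.4547  0.2934 -0.0319] deg -1.8 res [-1.5 -1.3 -0.2  0.8  0.6  0.8 -0.4 -1.4  1.3  0.9]
bar scene [0.574 0.282 0.042] -175.3 0.046
bar scene [0.554 0.394 0.042] 79.9 0.046
bar side [0.565 0.28  0.042] -177.1 0.046
bar side [0.545 0.39  0.042] -94.8 0.044
bar scene [ 0.406 -0.26   0.042] -158.0 0.035
bar side [ 0.392 -0.25   0.042] -147.9 0.046
```

```bash
cat >> h.py <<'E'
def st():
    o=bot.get_obs(); M=R.from_quat(o['eef_rot']).as_matrix()
    print('t',round(o['clock'],2),'tcp',np.round(o['tool_pos'],4),'jawdeg',np.degrees(np.arctan2(M[1,1],M[0,1])).round(1),'xaxis',M[:,0].round(3),'F',np.round(o['wrist_force'],1),'w',round(o['gripper_width']*94,1),'j',np.round(o['joints'],2)); return o
def go(x,y,z=None,deg=None):
    "units to go from the measured pose"
    o=bot.get_obs(); p=o['tool_pos']; M=R.from_quat(o['eef_rot']).as_matrix(); a=np.degrees(np.arctan2(M[1,1],M[0,1]))
    print('units',((np.array([x,y,z if z is not None else p[2]])-p)/.025).round(2), 'yaw',None if deg is None else [round(((deg-a+90)%180-90)/5,2)])
E
python3 - <<'E'
from h import *
st(); go(.453,.293,.15,-2)
E
```

```text
t 0.15 tcp [ 0.1399 -0.5573  0.2158] jawdeg -75.9 xaxis [-0.     0.001 -1.   ] F [ 0.1  1.  -0.5] w 94.1 j [-1.45  0.28  1.51 -0.    1.36 -0.12]
units [12.53 34.01 -2.63] yaw [np.float64(14.78)]
```

```bash
python3 -m creep '[{"hand":94,"offset":[1,2,2],"yaw":1},{"hand":94,"offset":[2.5,4,4],"yaw":2.5},{"hand":94,"offset":[4,6,4],"yaw":4},{"hand":94,"offset":[5,8,4],"yaw":5.5},{"hand":94,"offset":[5.5,9,4],"yaw":7}]'
python3 -m creep '[{"hand":80,"offset":[1,2,0],"yaw":1.5},{"hand":80,"offset":[2,4,0],"yaw":3},{"hand":70,"offset":[3,6,0],"yaw":4.5},{"hand":70,"offset":[3.5,8,0],"yaw":6},{"hand":70,"offset":[4,9.5,0],"yaw":7}]'
python3 -m creep '[{"hand":80,"offset":[0.5,2,0],"yaw":0.8},{"hand":80,"offset":[1,4,0],"yaw":0.8},{"hand":70,"offset":[1.5,6,0],"yaw":0.8},{"hand":70,"offset":[2,8,0],"yaw":0.8},{"hand":70,"offset":[2.5,9.5,-1],"yaw":0.8}]'
python3 -c "
from h import *
st();go(.453,.293,.15,-2)"
```

```text
clock: 0.65
tool_pos: [0.2574, -0.3677, 0.3123]
eef_rot: [0.643, 0.295, -0.642, 0.296]
wrist_force: [0.5, 0.2, -0.3]
gripper_width: 1.0
clock: 1.15
tool_pos: [0.3541, -0.1375, 0.3115]
eef_rot: [0.524, 0.474, -0.524, 0.475]
wrist_force: [1.1, -0.1, -0.2]
gripper_width: 0.745
clock: 1.65
tool_pos: [0.4177, 0.0989, 0.2899]
eef_rot: [0.51, 0.49, -0.506, 0.494]
wrist_force: [1.4, -0.2, -0.2]
gripper_width: 0.747
t 1.65 tcp [0.4177 0.0989 0.2899] jawdeg -1.8 xaxis [ 0.007  0.001 -1.   ] F [ 1.4 -0.2 -0.2] w 70.2 j [0.07 0.01 1.65 0.   1.48 0.1 ]
units [ 1.41  7.76 -5.6 ] yaw [np.float64(-0.03)]
```

```bash
python3 -m creep '[{"hand":60,"offset":[0.2,2,0],"yaw":0},{"hand":60,"offset":[0.4,4,0],"yaw":0},{"hand":60,"offset":[0.5,6,-1],"yaw":0},{"hand":60,"offset":[0.5,6,-2],"yaw":0},{"hand":60,"offset":[0.5,6,-2],"yaw":0}]'
python3 -c "
from h import *
st();go(.453,.293,.15,-2)
print(vision.camera_info('wrist'))
cv2.imwrite('pics/w1.png',vision.snapshot('wrist'))"
```

```text
clock: 2.15
tool_pos: [0.4257, 0.2468, 0.2339]
eef_rot: [-0.505, -0.493, 0.51, -0.491]
wrist_force: [-0.2, -0.8, 0.3]
gripper_width: 0.639
t 2.15 tcp [0.4257 0.2468 0.2339] jawdeg -1.7 xaxis [-0.008 -0.003 -1.   ] F [-0.2 -0.8  0.3] w 60.1 j [ 0.38  0.14  1.64 -0.    1.37  0.41]
units [ 1.09  1.85 -3.36] yaw [np.float64(-0.05)]
{'mtx': array([[423.82024305,   0.        , 321.48925177],
       [  0.        , 423.82024305, 237.14697172],
       [  0.        ,   0.        ,   1.        ]]), 'xyz': array([0.42922726, 0.32000782, 0.4023991 ]), 'rotation': array([ 0.99172725, -0.01443173, -0.00592613,  0.12741143])}
```

View pics/w1.png

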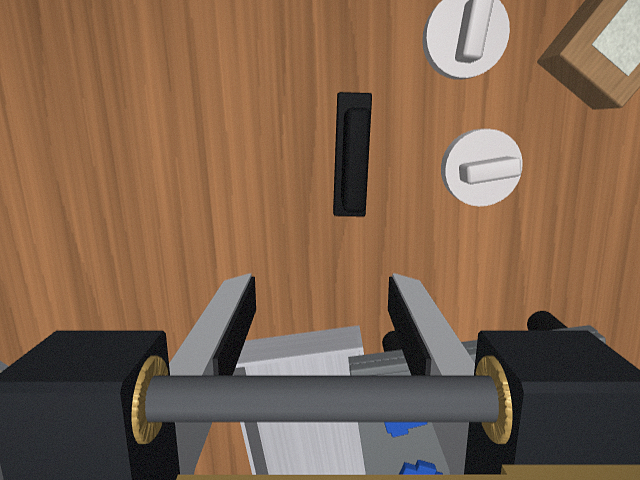

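```bash
python3 -c "
from h import *
i={'mtx':vision.camera_info('wrist')['mtx'],'xyz':np.array([0.42922726, 0.32000782, 0.4023991 ]),'rotation':[ 0.99172725, -0.01443173, -0.00592613,  0.12741143]}
c=[px2w('',u,v,.016,i) for u,v in [(338,93),(371.5,94),(365.5,216),(333.5,214)]]
print(np.round(c,4),np.mean(c,0))
c=[px2w('',u,v,.073,i) for u,v in [(347,108),(369,109),(364,210),(343,209)]]
print(np.round(c,4),np.mean(c,0))
for u,v in [(481,168),(467,36)]: print(px2w('',u,v,.016,i))
st()"
```

```text
[[0.4412 0.3476 0.016 ]
 [0.4702 0.3459 0.016 ]
 [0.4646 0.2383 0.016 ]
 [0.4349 0.241  0.016 ]] [0.45271325 0.29320193 0.016     ]
[[0.4459 0.3327 0.073 ]
 [0.4623 0.3315 0.073 ]
 [0.4582 0.2552 0.073 ]
 [0.4416 0.2565 0.073 ]] [0.4520076  0.29399038 0.073     ]
[0.56868957 0.27948789 0.016     ]
[0.54994014 0.38951059 0.016     ]
t 2.2 tcp [0.4269 0.2461 0.2359] jawdeg -1.8 xaxis [-0.004 -0.002 -1.   ] F [-1.  -1.1  0.5] w 60.2 j [ 0.38  0.14  1.63 -0.    1.37  0.41]
```

```bash
python3 -m creep '[{"hand":60,"offset":[0.5,1,0],"yaw":-0.2},{"hand":60,"offset":[1,1.9,0],"yaw":-0.2},{"hand":60,"offset":[1,1.9,-1.5],"yaw":-0.2},{"hand":60,"offset":[1,1.9,-3],"yaw":-0.2},{"hand":60,"offset":[1,1.9,-3],"yaw":-0.2}]'
python3 -c "
from h import *
st();go(.4525,.2935,.043,-3)"
```

```text
clock: 2.7
tool_pos: [0.4511, 0.2912, 0.1598]
eef_rot: [-0.51, -0.487, 0.516, -0.486]
wrist_force: [0.0, 0.4, -0.2]
gripper_width: 0.638
t 2.7 tcp [0.4511 0.2912 0.1598] jawdeg -3.0 xaxis [-0.007 -0.004 -1.   ] F [ 0.   0.4 -0.2] w 60.0 j [ 0.44  0.26  1.67 -0.    1.22  0.5 ]
units [ 0.05  0.09 -4.67] yaw [np.float64(0.0)]
```

```bash
python3 -m creep '[{"hand":60,"offset":[0.05,0.1,-1.5],"yaw":0},{"hand":60,"offset":[0.05,0.1,-3],"yaw":0},{"hand":60,"offset":[0.05,0.1,-4.5],"yaw":0},{"hand":60,"offset":[0.05,0.1,-4.65],"yaw":0},{"hand":40,"offset":[0.05,0.1,-4.65],"yaw":0}]' 40
python3 -m creep '[{"hand":5,"offset":[0,0,0],"yaw":0},{"hand":5,"offset":[0,0,0],"yaw":0},{"hand":5,"offset":[0,0,0],"yaw":0},{"hand":5,"offset":[0,0,0],"yaw":0},{"hand":5,"offset":[0,0,0],"yaw":0}]' 40
python3 -c "
from h import *
st()"
```

```text
clock: 3.2
tool_pos: [0.456, 0.2961, 0.0479]
eef_rot: [0.513, 0.487, -0.512, 0.487]
wrist_force: [0.5, -0.1, 1.0]
gripper_width: 0.588
clock: 3.7
tool_pos: [0.4546, 0.2964, 0.0469]
eef_rot: [0.513, 0.487, -0.512, 0.487]
wrist_force: [-1.1, -0.3, 2.3]
gripper_width: 0.191
t 3.7 tcp [0.4546 0.2964 0.0469] jawdeg -2.9 xaxis [ 0.  0. -1.] F [-1.1 -0.3  2.3] w 18.0 j [0.45 0.38 1.82 0.   0.94 0.5 ]
```

```bash
python3 -m creep '[{"hand":5,"offset":[0,0,1],"yaw":0},{"hand":5,"offset":[0,0,2.5],"yaw":0},{"hand":5,"offset":[0,0,4],"yaw":0},{"hand":5,"offset":[1,-1.5,5],"yaw":1},{"hand":5,"offset":[2,-3,5],"yaw":2}]' 40
python3 -m creep '[{"hand":5,"offset":[1,-1.5,0],"yaw":0},{"hand":5,"offset":[2,-3,0],"yaw":0},{"hand":5,"offset":[3,-4.5,0],"yaw":0},{"hand":5,"offset":[4,-6,0],"yaw":0},{"hand":5,"offset":[5,-7.5,0],"yaw":0}]' 40
python3 -m creep '[{"hand":5,"offset":[0.5,-0.7,0],"yaw":0},{"hand":5,"offset":[0.7,-1,0],"yaw":0},{"hand":5,"offset":[0.7,-1,0],"yaw":0},{"hand":5,"offset":[0.7,-1,0],"yaw":0},{"hand":5,"offset":[0.7,-1,0],"yaw":0}]' 40
python3 -c "
from h import *
st();go(.6464,.0094,.1105,7.1);print(vision.camera_info('wrist'))
cv2.imwrite('pics/w2.png',vision.snapshot('wrist'))
cv2.imwrite('pics/s2.png',vision.snapshot('scene'))"
```

```text
clock: 4.2
tool_pos: [0.5069, 0.2223, 0.1753]
eef_rot: [0.469, 0.53, -0.464, 0.533]
wrist_force: [1.0, 1.3, -1.5]
gripper_width: 0.193
clock: 4.7
tool_pos: [0.6301, 0.0321, 0.1708]
eef_rot: [0.468, 0.53, -0.468, 0.53]
wrist_force: [1.1, 0.1, -2.1]
gripper_width: 0.193
clock: 5.2
tool_pos: [0.6461, 0.0105, 0.1715]
eef_rot: [0.468, 0.531, -0.468, 0.53]
wrist_force: [-0.0, -0.4, -1.7]
gripper_width: 0.188
t 5.2 tcp [0.6461 0.0105 0.1715] jawdeg 7.2 xaxis [-0.001  0.001 -1.   ] F [-0.  -0.4 -1.7] w 17.7 j [-0.09  0.41  1.42  0.    1.32 -0.22]
units [ 0.01 -0.05 -2.44] yaw [np.float64(-0.02)]
{'mtx': array([[423.82024305,   0.        , 321.48925177],
       [  0.        , 423.82024305, 237.14697172],
       [  0.        ,   0.        ,   1.        ]]), 'xyz': array([0.63728618, 0.08260901, 0.34030267]), 'rotation': array([0.99015721, 0.06229408, 0.00737816, 0.1251148 ])}
```

View pics/w2.png

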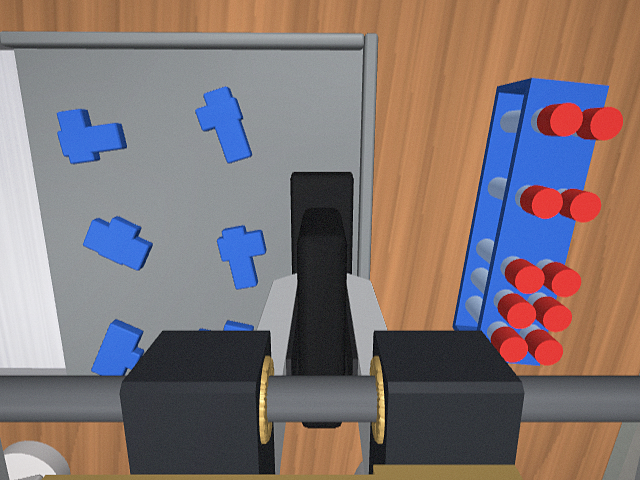

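View pics/s2.png

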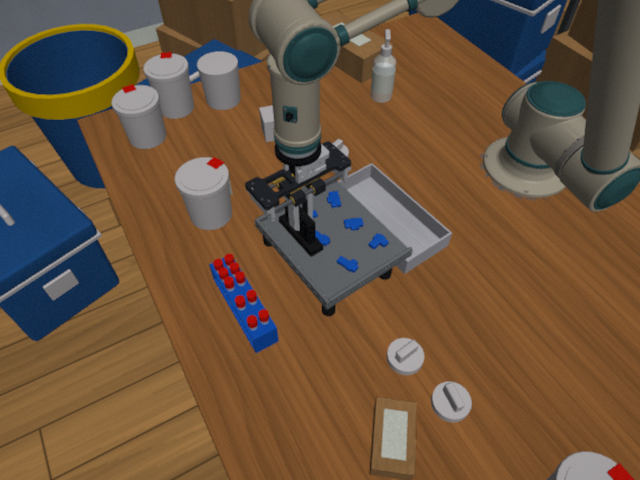

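```bash
python3 -m creep '[{"hand":5,"offset":[0,0,-0.8],"yaw":0},{"hand":5,"offset":[0,0,-1.6],"yaw":0},{"hand":5,"offset":[0,0,-2.1],"yaw":0},{"hand":5,"offset":[0,0,-2.4],"yaw":0},{"hand":5,"offset":[0,0,-2.4],"yaw":0}]' 40
python3 -c "
from h import *
st()
cv2.imwrite('pics/w3.png',vision.snapshot('wrist'))
crop(vision.snapshot('scene'),240,140,460,320,3,'pics/s3.png');st()"
```

```text
clock: 5.8
tool_pos: [0.6465, 0.0091, 0.1104]
eef_rot: [0.468, 0.531, -0.468, 0.53]
wrist_force: [-0.5, 0.2, -1.4]
gripper_width: 0.19
t 5.8 tcp [0.6465 0.0091 0.1104] jawdeg 7.1 xaxis [-0.002  0.    -1.   ] F [-0.5  0.2 -1.4] w 17.8 j [-0.09  0.45  1.5   0.    1.19 -0.22]
t 5.9 tcp [0.6476 0.0088 0.1119] jawdeg 7.1 xaxis [ 0.001 -0.    -1.   ] F [-0.   0.4 -1.8] w 17.6 j [-0.09  0.45  1.5   0.    1.19 -0.22]
```

View pics/w3.png

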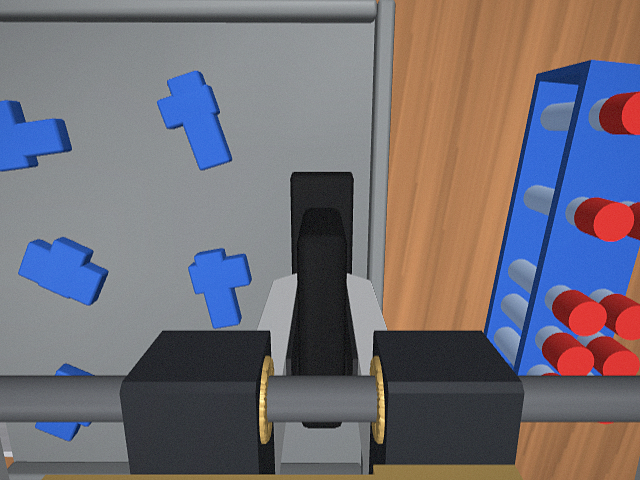

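View pics/s3.png

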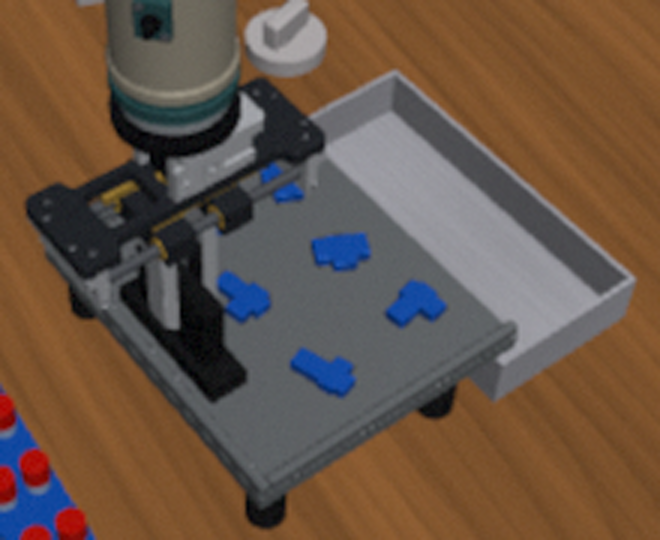

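```bash
for k in 1; do python3 -m creep '[{"hand":5,"offset":[-0.4,-0.05,-0.03],"yaw":0},{"hand":5,"offset":[-0.8,-0.1,-0.03],"yaw":0},{"hand":5,"offset":[-1.2,-0.15,-0.03],"yaw":0},{"hand":5,"offset":[-1.6,-0.2,-0.03],"yaw":0},{"hand":5,"offset":[-2,-0.25,-0.03],"yaw":0}]' 40; done
python3 -m creep '[{"hand":5,"offset":[-0.4,-0.05,0],"yaw":0},{"hand":5,"offset":[-0.8,-0.1,0],"yaw":0},{"hand":5,"offset":[-1.2,-0.15,0],"yaw":0},{"hand":5,"offset":[-1.6,-0.2,0],"yaw":0},{"hand":5,"offset":[-2,-0.25,0],"yaw":0}]' 40
python3 -c "
from h import *
st()
crop(vision.snapshot('scene'),240,140,460,320,3,'pics/s4.png')"
```

```text
clock: 6.4
tool_pos: [0.5962, 0.0023, 0.1109]
eef_rot: [0.468, 0.53, -0.468, 0.53]
wrist_force: [0.5, 0.2, -1.0]
gripper_width: 0.19
clock: 6.9
tool_pos: [0.5464, -0.0039, 0.1106]
eef_rot: [0.468, 0.53, -0.468, 0.53]
wrist_force: [0.2, -0.2, -1.0]
gripper_width: 0.193
t 6.9 tcp [ 0.5464 -0.0039  0.1106] jawdeg 7.1 xaxis [ 0. -0. -1.] F [ 0.2 -0.2 -1. ] w 18.2 j [-0.13  0.31  1.73 -0.    1.1  -0.26]
```

View pics/s4.png

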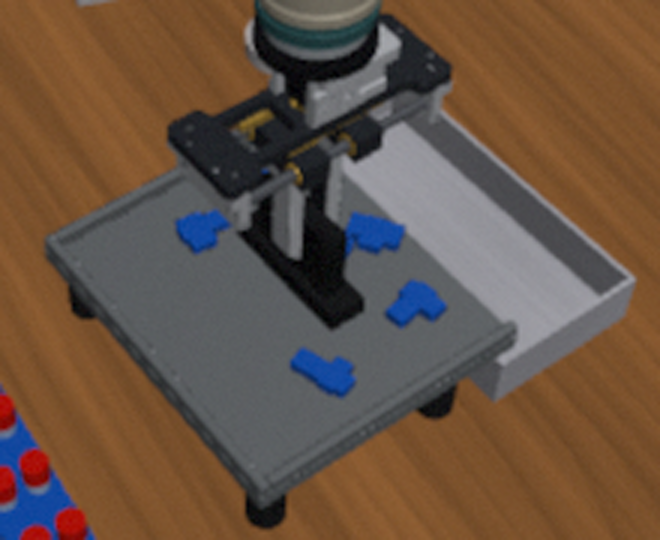

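```bash
python3 -m creep '[{"hand":5,"offset":[-0.4,-0.05,0],"yaw":0},{"hand":5,"offset":[-0.8,-0.1,0],"yaw":0},{"hand":5,"offset":[-1.2,-0.15,0],"yaw":0},{"hand":5,"offset":[-1.6,-0.2,0],"yaw":0},{"hand":5,"offset":[-2,-0.25,0],"yaw":0}]' 40
python3 -m creep '[{"hand":5,"offset":[-0.5,-0.06,0],"yaw":0},{"hand":5,"offset":[-1,-0.13,0],"yaw":0},{"hand":5,"offset":[-1.5,-0.19,0],"yaw":0},{"hand":5,"offset":[-2,-0.25,0],"yaw":0},{"hand":5,"offset":[-2.4,-0.3,0],"yaw":0}]' 40
python3 -c "
from h import *
st()
crop(vision.snapshot('scene'),240,140,460,320,3,'pics/s5.png')
crop(vision.snapshot('side'),240,180,440,360,3,'pics/d5.png')"
```

```text
clock: 7.45
tool_pos: [0.4962, -0.0101, 0.1106]
eef_rot: [0.468, 0.53, -0.468, 0.53]
wrist_force: [-0.1, -0.3, -1.4]
gripper_width: 0.191
clock: 7.95
tool_pos: [0.4358, -0.0176, 0.1105]
eef_rot: [0.468, 0.53, -0.468, 0.53]
wrist_force: [0.2, 0.3, -2.2]
gripper_width: 0.191
t 7.95 tcp [ 0.4358 -0.0176  0.1105] jawdeg 7.1 xaxis [-0.  0. -1.] F [ 0.2  0.3 -2.2] w 17.9 j [-0.2   0.16  1.95 -0.    1.03 -0.32]
```

View pics/s5.png

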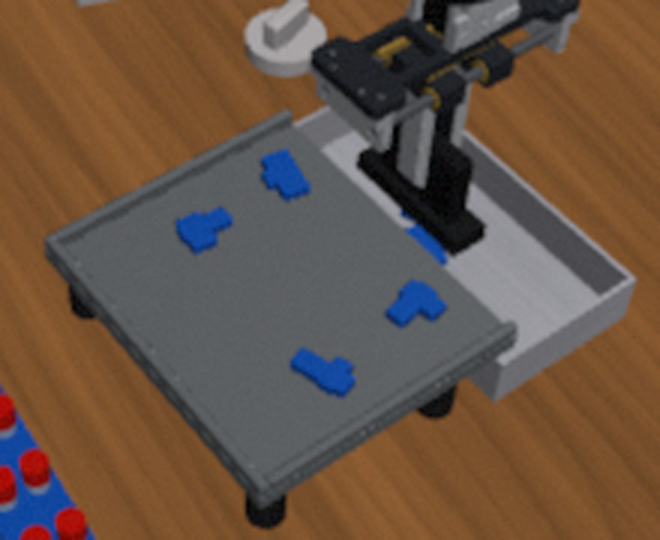

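View pics/d5.png

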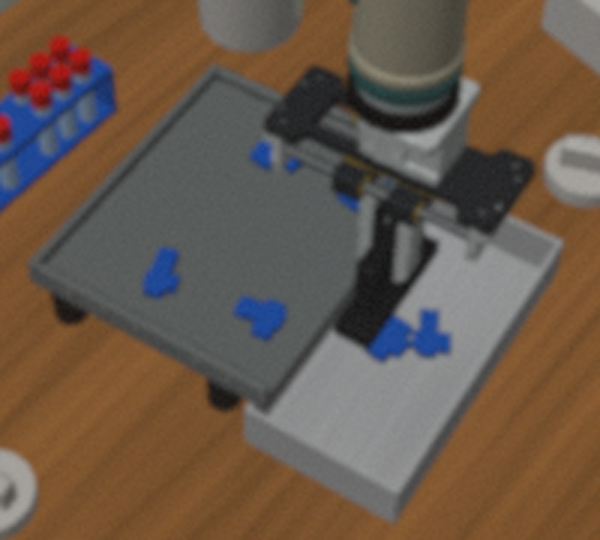

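```bash
python3 -m creep '[{"hand":5,"offset":[0,0,1],"yaw":0},{"hand":5,"offset":[0.5,0,2.2],"yaw":0},{"hand":5,"offset":[2,-0.2,2.4],"yaw":0},{"hand":5,"offset":[4,-0.6,2.4],"yaw":0},{"hand":5,"offset":[6,-1,2.4],"yaw":0}]' 40
python3 -m creep '[{"hand":5,"offset":[1.5,-0.2,0],"yaw":0},{"hand":5,"offset":[2.5,-0.4,0],"yaw":0},{"hand":5,"offset":[2.7,-0.4,0],"yaw":0},{"hand":5,"offset":[2.7,-0.4,0],"yaw":0},{"hand":5,"offset":[2.7,-0.4,0],"yaw":0}]' 40
python3 -c "
from h import *
st();go(.654,-.0521,.1105,7.1)
cv2.imwrite('pics/w6.png',vision.snapshot('wrist'))"
```

```text
clock: 8.55
tool_pos: [0.5876, -0.0424, 0.1715]
eef_rot: [0.469, 0.529, -0.468, 0.531]
wrist_force: [1.1, -1.0, -1.7]
gripper_width: 0.188
clock: 9.05
tool_pos: [0.6514, -0.0518, 0.1703]
eef_rot: [0.468, 0.531, -0.468, 0.529]
wrist_force: [-0.8, 0.1, -2.0]
gripper_width: 0.188
t 9.05 tcp [ 0.6514 -0.0518  0.1703] jawdeg 7.1 xaxis [-0.002  0.    -1.   ] F [-0.8  0.1 -2. ] w 17.7 j [-0.19  0.42  1.4   0.    1.32 -0.31]
units [ 0.1  -0.01 -2.39] yaw [np.float64(0.0)]
```

View pics/w6.png

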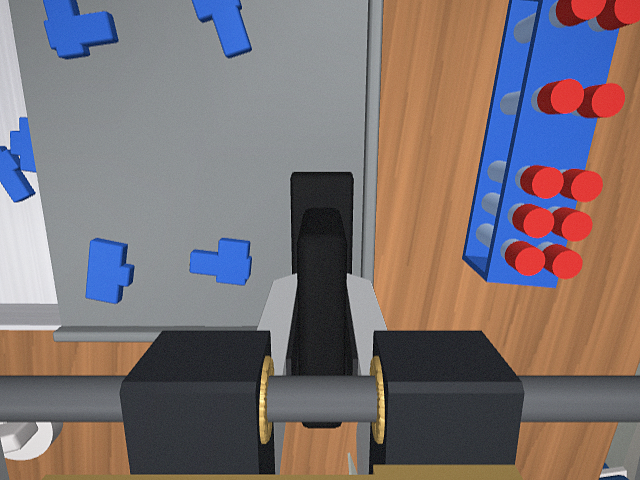

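```bash
python3 -m creep '[{"hand":5,"offset":[0,0,-0.8],"yaw":0},{"hand":5,"offset":[0,0,-1.6],"yaw":0},{"hand":5,"offset":[0,0,-2.1],"yaw":0},{"hand":5,"offset":[0,0,-2.4],"yaw":0},{"hand":5,"offset":[0,0,-2.4],"yaw":0}]' 40
python3 -c "
from h import *
st()"
python3 -m creep '[{"hand":5,"offset":[-0.4,-0.05,0],"yaw":0},{"hand":5,"offset":[-0.8,-0.1,0],"yaw":0},{"hand":5,"offset":[-1.2,-0.15,0],"yaw":0},{"hand":5,"offset":[-1.6,-0.2,0],"yaw":0},{"hand":5,"offset":[-2,-0.25,0],"yaw":0}]' 40
python3 -c "
from h import *
st()
cv2.imwrite('pics/w7.png',vision.snapshot('wrist'))
crop(vision.snapshot('scene'),240,140,460,320,3,'pics/s7.png')"
```

```text
clock: 9.6
tool_pos: [0.652, -0.0519, 0.1102]
eef_rot: [0.468, 0.53, -0.468, 0.53]
wrist_force: [0.4, 0.3, -1.9]
gripper_width: 0.189
t 9.6 tcp [ 0.652  -0.0519  0.1102] jawdeg 7.1 xaxis [-0.001  0.    -1.   ] F [ 0.4  0.3 -1.9] w 17.8 j [-0.19  0.46  1.48  0.    1.2  -0.31]
clock: 10.1
tool_pos: [0.6018, -0.0585, 0.111]
eef_rot: [0.468, 0.53, -0.468, 0.53]
wrist_force: [-0.3, -0.0, -1.5]
gripper_width: 0.19
t 10.1 tcp [ 0.6018 -0.0585  0.111 ] jawdeg 7.1 xaxis [ 0.001 -0.    -1.   ] F [-0.3 -0.  -1.5] w 17.9 j [-0.21  0.39  1.6  -0.    1.15 -0.34]
```

View pics/s7.png

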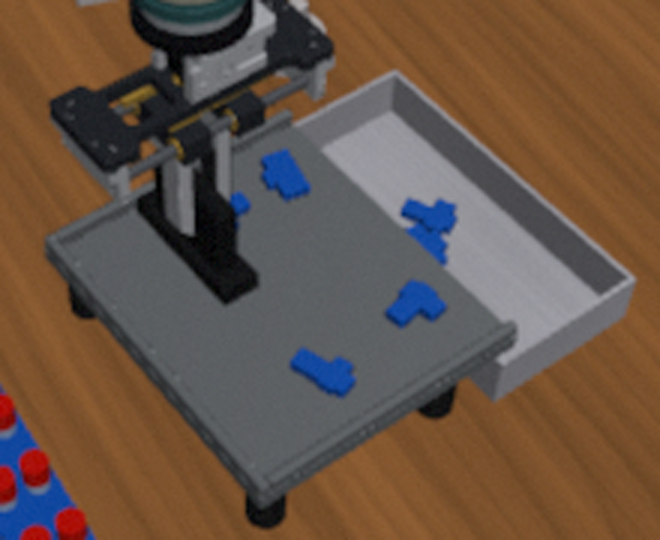

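View pics/w7.png

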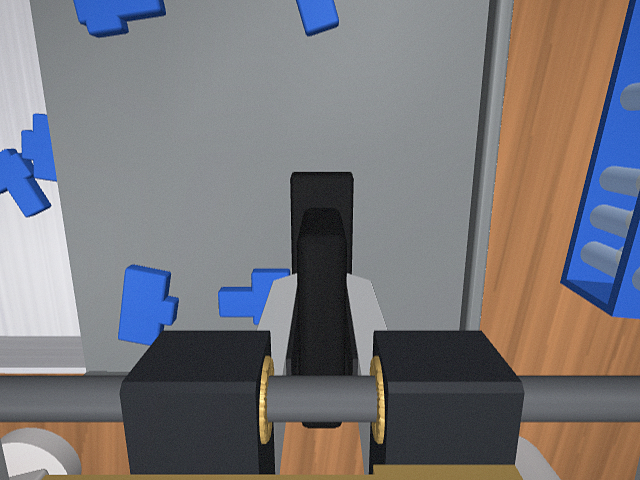

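```bash
for k in 1; do python3 -m creep '[{"hand":5,"offset":[-0.4,-0.05,0],"yaw":0},{"hand":5,"offset":[-0.8,-0.1,0],"yaw":0},{"hand":5,"offset":[-1.2,-0.15,0],"yaw":0},{"hand":5,"offset":[-1.6,-0.2,0],"yaw":0},{"hand":5,"offset":[-2,-0.25,0],"yaw":0}]' 40; done
python3 -m creep '[{"hand":5,"offset":[-0.4,-0.05,0],"yaw":0},{"hand":5,"offset":[-0.8,-0.1,0],"yaw":0},{"hand":5,"offset":[-1.2,-0.15,0],"yaw":0},{"hand":5,"offset":[-1.6,-0.2,0],"yaw":0},{"hand":5,"offset":[-2,-0.25,0],"yaw":0}]' 40
python3 -m creep '[{"hand":5,"offset":[-0.5,-0.06,0],"yaw":0},{"hand":5,"offset":[-1,-0.13,0],"yaw":0},{"hand":5,"offset":[-1.5,-0.19,0],"yaw":0},{"hand":5,"offset":[-2,-0.25,0],"yaw":0},{"hand":5,"offset":[-2.4,-0.3,0],"yaw":0}]' 40
python3 -c "
from h import *
st()
crop(vision.snapshot('scene'),240,140,460,320,3,'pics/s8.png')
crop(vision.snapshot('side'),240,180,440,360,3,'pics/d8.png')"
```

```text
clock: 10.7
tool_pos: [0.5517, -0.0647, 0.1105]
eef_rot: [0.468, 0.53, -0.468, 0.53]
wrist_force: [0.4, 0.2, -1.2]
gripper_width: 0.186
clock: 11.2
tool_pos: [0.5019, -0.071, 0.1106]
eef_rot: [0.468, 0.53, -0.468, 0.53]
wrist_force: [-1.8, 0.0, -1.9]
gripper_width: 0.188
clock: 11.7
tool_pos: [0.4413, -0.0784, 0.1106]
eef_rot: [0.468, 0.53, -0.468, 0.53]
wrist_force: [0.4, -0.5, -1.1]
gripper_width: 0.189
t 11.7 tcp [ 0.4413 -0.0784  0.1106] jawdeg 7.1 xaxis [-0.  0. -1.] F [ 0.4 -0.5 -1.1] w 17.8 j [-0.33  0.18  1.93 -0.    1.04 -0.45]
```

View pics/s8.png

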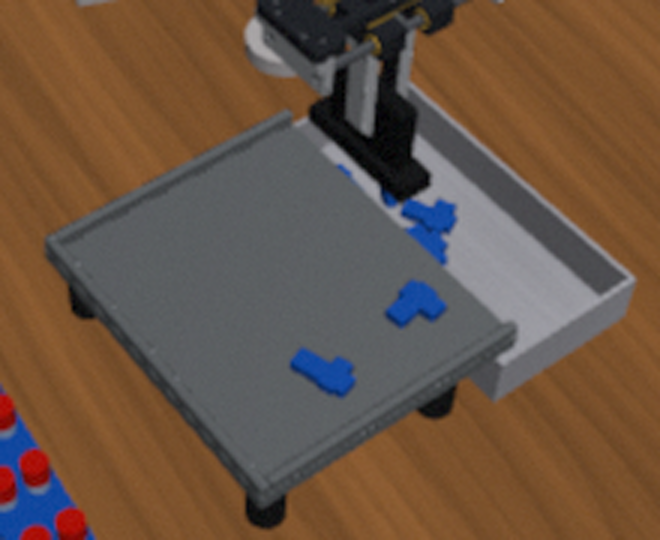

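View pics/d8.png

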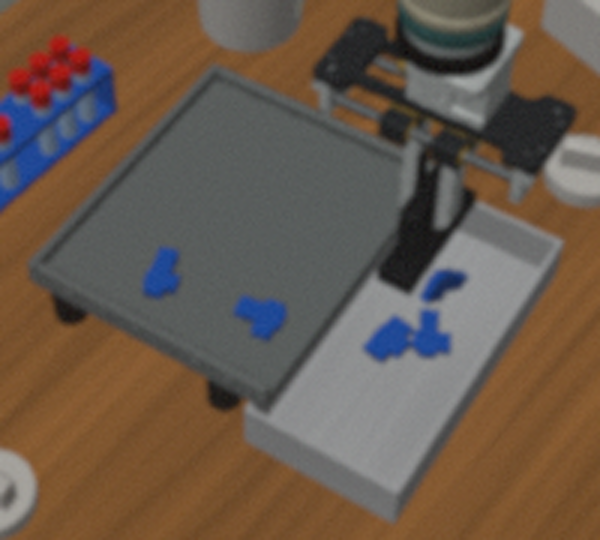

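```bash
python3 -m creep '[{"hand":5,"offset":[0,0,1],"yaw":0},{"hand":5,"offset":[0.5,0.5,2.4],"yaw":0},{"hand":5,"offset":[2,1.5,2.4],"yaw":0},{"hand":5,"offset":[3.5,2.5,2.4],"yaw":0},{"hand":5,"offset":[5,4,2.4],"yaw":0}]' 40
python3 -m creep '[{"hand":5,"offset":[1.5,1,0],"yaw":0},{"hand":5,"offset":[2.5,1.8,0],"yaw":0},{"hand":5,"offset":[2.9,2,0],"yaw":0},{"hand":5,"offset":[2.9,2,0],"yaw":0},{"hand":5,"offset":[2.9,2,0],"yaw":0}]' 40
python3 -c "
from h import *
st();go(.6387,.0709,.1105,7.1)
cv2.imwrite('pics/w9.png',vision.snapshot('wrist'))"
```

```text
clock: 12.3
tool_pos: [0.5681, 0.0195, 0.1712]
eef_rot: [0.469, 0.529, -0.468, 0.531]
wrist_force: [0.6, -0.9, -1.4]
gripper_width: 0.192
clock: 12.8
tool_pos: [0.637, 0.0687, 0.1701]
eef_rot: [0.468, 0.53, -0.469, 0.53]
wrist_force: [0.1, 0.0, -1.4]
gripper_width: 0.188
t 12.8 tcp [0.637  0.0687 0.1701] jawdeg 7.1 xaxis [-0.002 -0.001 -1.   ] F [ 0.1  0.  -1.4] w 17.7 j [-0.    0.4   1.43 -0.    1.31 -0.12]
units [ 0.07  0.09 -2.39] yaw [np.float64(0.01)]
```

View pics/w9.png

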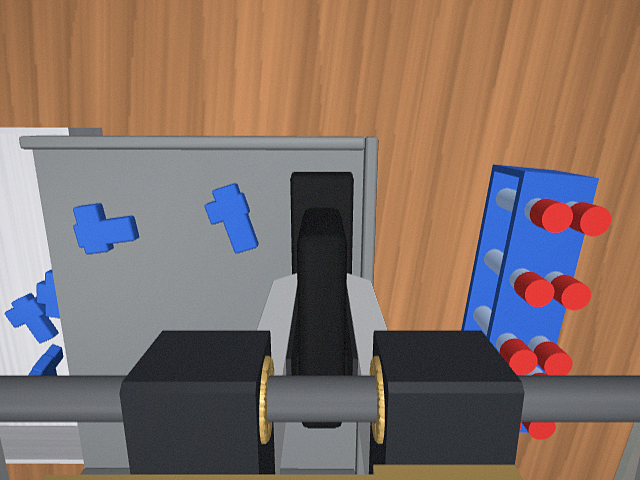

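```bash
python3 -m creep '[{"hand":5,"offset":[0,0.05,-0.8],"yaw":0},{"hand":5,"offset":[0,0.05,-1.6],"yaw":0},{"hand":5,"offset":[0,0.05,-2.1],"yaw":0},{"hand":5,"offset":[0,0.05,-2.4],"yaw":0},{"hand":5,"offset":[0,0.05,-2.4],"yaw":0}]' 40
python3 -c "
from h import *
st()
cv2.imwrite('pics/w10.png',vision.snapshot('wrist'))"
```

```text
clock: 13.35
tool_pos: [0.6374, 0.0701, 0.1102]
eef_rot: [0.468, 0.53, -0.469, 0.53]
wrist_force: [0.1, -0.3, -2.0]
gripper_width: 0.188
t 13.35 tcp [0.6374 0.0701 0.1102] jawdeg 7.0 xaxis [-0.001 -0.    -1.   ] F [ 0.1 -0.3 -2. ] w 17.7 j [ 0.    0.45  1.51 -0.    1.18 -0.12]
```

View pics/w10.png

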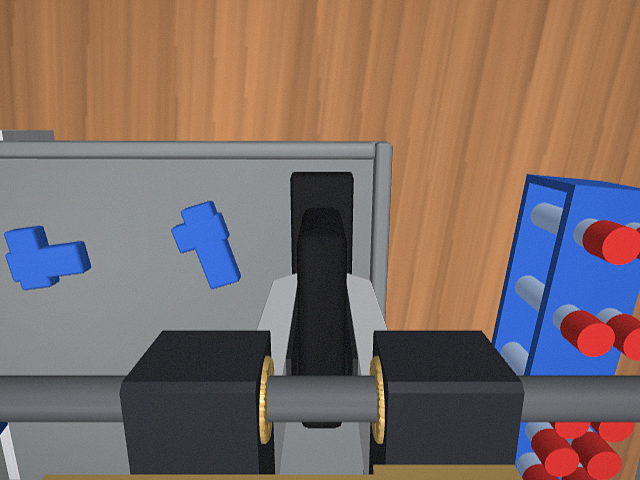

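```bash
python3 -m creep '[{"hand":5,"offset":[-0.4,-0.05,0],"yaw":0},{"hand":5,"offset":[-0.8,-0.1,0],"yaw":0},{"hand":5,"offset":[-1.2,-0.15,0],"yaw":0},{"hand":5,"offset":[-1.6,-0.2,0],"yaw":0},{"hand":5,"offset":[-2,-0.25,0],"yaw":0}]' 40
python3 -m creep '[{"hand":5,"offset":[-0.4,-0.05,0],"yaw":0},{"hand":5,"offset":[-0.8,-0.1,0],"yaw":0},{"hand":5,"offset":[-1.2,-0.15,0],"yaw":0},{"hand":5,"offset":[-1.6,-0.2,0],"yaw":0},{"hand":5,"offset":[-2,-0.25,0],"yaw":0}]' 40
python3 -m creep '[{"hand":5,"offset":[-0.4,-0.05,0],"yaw":0},{"hand":5,"offset":[-0.8,-0.1,0],"yaw":0},{"hand":5,"offset":[-1.2,-0.15,0],"yaw":0},{"hand":5,"offset":[-1.6,-0.2,0],"yaw":0},{"hand":5,"offset":[-2,-0.25,0],"yaw":0}]' 40
python3 -m creep '[{"hand":5,"offset":[-0.5,-0.06,0],"yaw":0},{"hand":5,"offset":[-1,-0.13,0],"yaw":0},{"hand":5,"offset":[-1.5,-0.19,0],"yaw":0},{"hand":5,"offset":[-2,-0.25,0],"yaw":0},{"hand":5,"offset":[-2.4,-0.3,0],"yaw":0}]' 40
python3 -c "
from h import *
st()
crop(vision.snapshot('scene'),240,140,460,320,3,'pics/s11.png')
crop(vision.snapshot('side'),240,180,440,360,3,'pics/d11.png')"
```

```text
clock: 13.9
tool_pos: [0.5871, 0.0644, 0.1109]
eef_rot: [0.468, 0.53, -0.468, 0.53]
wrist_force: [-0.5, -0.9, -1.2]
gripper_width: 0.187
clock: 14.4
tool_pos: [0.5373, 0.0581, 0.1106]
eef_rot: [0.468, 0.53, -0.468, 0.53]
wrist_force: [0.9, -0.9, -0.7]
gripper_width: 0.188
clock: 14.9
tool_pos: [0.4872, 0.0519, 0.1106]
eef_rot: [0.468, 0.53, -0.468, 0.53]
wrist_force: [0.3, -0.1, -1.7]
gripper_width: 0.187
clock: 15.4
tool_pos: [0.4266, 0.0444, 0.1106]
eef_rot: [0.468, 0.53, -0.468, 0.53]
wrist_force: [0.1, -0.2, -1.2]
gripper_width: 0.188
t 15.4 tcp [0.4266 0.0444 0.1106] jawdeg 7.1 xaxis [-0. -0. -1.] F [ 0.1 -0.2 -1.2] w 17.7 j [-0.06  0.15  1.96 -0.    1.03 -0.18]
```

View pics/s11.png

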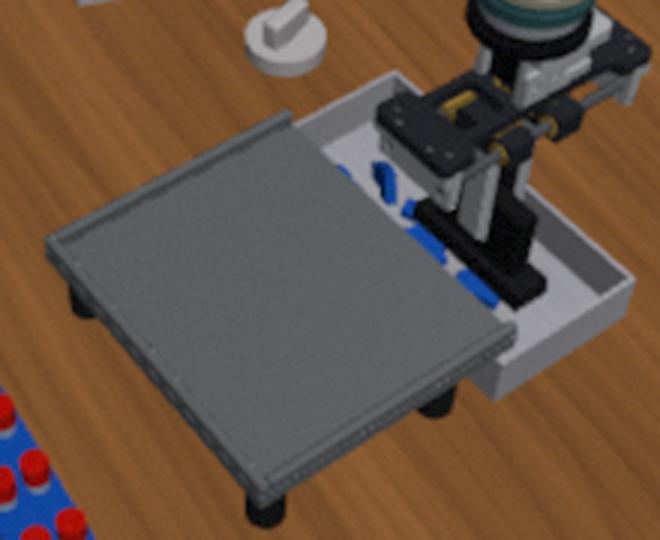

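View pics/d11.png

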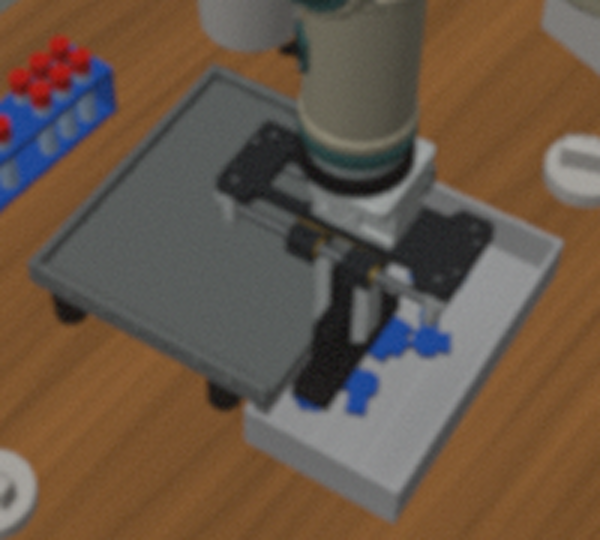

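```bash
python3 -m creep '[{"hand":5,"offset":[0,0,1],"yaw":0},{"hand":5,"offset":[0,0,2.4],"yaw":0},{"hand":5,"offset":[0,1.5,2.4],"yaw":0},{"hand":5,"offset":[0.1,3,2.4],"yaw":0},{"hand":5,"offset":[0.1,4.5,2.4],"yaw":0}]' 40
python3 -m creep '[{"hand":5,"offset":[0,1.5,0],"yaw":0},{"hand":5,"offset":[0,3,0],"yaw":0},{"hand":5,"offset":[0,4.5,0],"yaw":0},{"hand":5,"offset":[0,5.5,0],"yaw":0},{"hand":5,"offset":[0,5.5,0],"yaw":0}]' 40
python3 -c "
from h import *
st();go(.43,.296,.047,0)
crop(vision.snapshot('scene'),240,140,460,320,3,'pics/s12.png')
crop(vision.snapshot('side'),240,180,440,360,3,'pics/d12.png')"
```

```text
clock: 16.0
tool_pos: [0.4318, 0.1582, 0.1712]
eef_rot: [0.469, 0.529, -0.468, 0.53]
wrist_force: [1.0, 0.4, -1.4]
gripper_width: 0.187
clock: 16.5
tool_pos: [0.4312, 0.2979, 0.1704]
eef_rot: [0.468, 0.531, -0.466, 0.531]
wrist_force: [0.2, -0.8, -2.0]
gripper_width: 0.186
t 16.5 tcp [0.4312 0.2979 0.1704] jawdeg 7.3 xaxis [ 0.001  0.002 -1.   ] F [ 0.2 -0.8 -2. ] w 17.5 j [0.47 0.23 1.69 0.   1.22 0.34]
units [-0.05 -0.08 -4.94] yaw [np.float64(-1.46)]
```

View pics/s12.png

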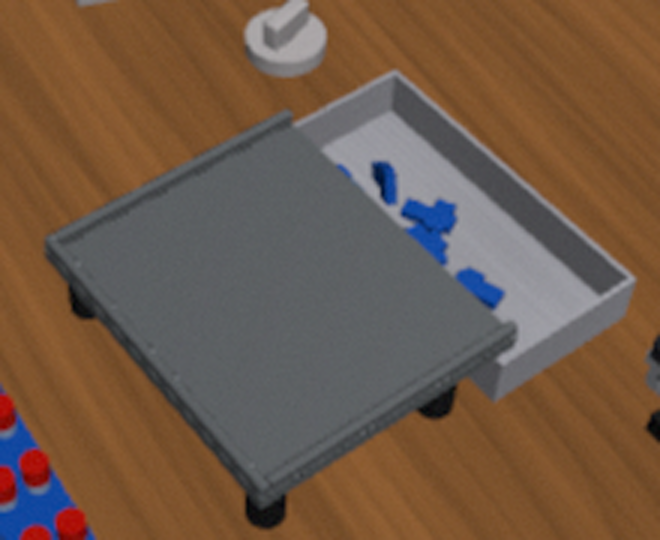

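View pics/d12.png

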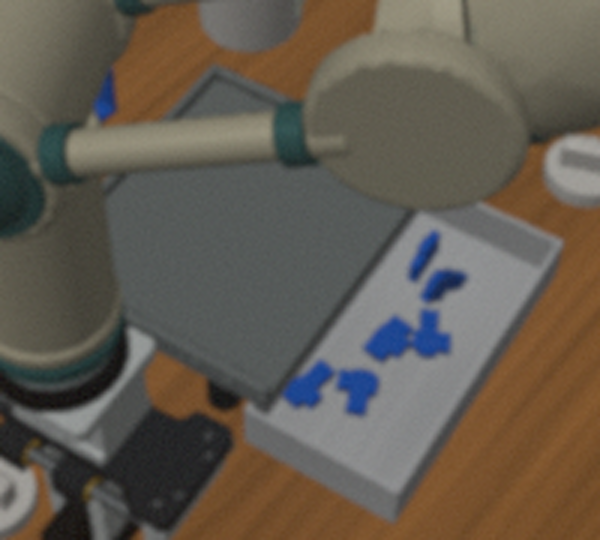

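```bash
python3 -m creep '[{"hand":5,"offset":[0,0,-1.3],"yaw":-1.4},{"hand":5,"offset":[0,0,-2.6],"yaw":-1.4},{"hand":5,"offset":[0,0,-3.8],"yaw":-1.4},{"hand":5,"offset":[0,0,-4.5],"yaw":-1.4},{"hand":5,"offset":[0,0,-4.85],"yaw":-1.4}]' 40
python3 -m creep '[{"hand":5,"offset":[0,0,-0.05],"yaw":0},{"hand":5,"offset":[0,0,-0.05],"yaw":0},{"hand":5,"offset":[0,0,-0.05],"yaw":0},{"hand":5,"offset":[0,0,-0.05],"yaw":0},{"hand":5,"offset":[0,0,-0.05],"yaw":0}]' 40
python3 -c "
from h import *
st()"
```

```text
clock: 17.1
tool_pos: [0.4297, 0.2926, 0.0477]
eef_rot: [-0.499, -0.5, 0.501, -0.5]
wrist_force: [-0.7, 0.1, -1.5]
gripper_width: 0.188
clock: 17.6
tool_pos: [0.431, 0.2947, 0.0487]
eef_rot: [0.5, 0.5, -0.499, 0.501]
wrist_force: [0.3, 0.8, -2.0]
gripper_width: 0.188
t 17.6 tcp [0.431  0.2947 0.0487] jawdeg 0.1 xaxis [ 0.001  0.001 -1.   ] F [ 0.3  0.8 -2. ] w 17.7 j [ 0.47  0.35  1.86 -0.    0.93  0.46]
```

Still about 1.5 mm above the table, so I'll lower a bit more and then release.

```bash
python3 -m creep '[{"hand":5,"offset":[0,0,-0.07],"yaw":0},{"hand":5,"offset":[0,0,-0.07],"yaw":0},{"hand":5,"offset":[0,0,-0.07],"yaw":0},{"hand":40,"offset":[0,0,-0.07],"yaw":0},{"hand":50,"offset":[0,0,-0.07],"yaw":0}]' 40
python3 -m creep '[{"hand":60,"offset":[0,0,0],"yaw":0},{"hand":60,"offset":[0,0,0],"yaw":0},{"hand":60,"offset":[0,0,1],"yaw":0},{"hand":60,"offset":[0,0,2],"yaw":0},{"hand":60,"offset":[0,0,3],"yaw":0}]' 40
python3 -m creep '[{"hand":70,"offset":[0,-0.5,1],"yaw":0},{"hand":80,"offset":[0,-1,2],"yaw":0},{"hand":94,"offset":[0,-2,3],"yaw":0},{"hand":94,"offset":[0,-3,4],"yaw":0},{"hand":94,"offset":[0,-4,4],"yaw":0}]' 40
python3 -c "
from h import *
st()
cv2.imwrite('pics/w13.png',vision.snapshot('wrist'))
cv2.imwrite('pics/s13.png',vision.snapshot('scene'))"
```

```text
clock: 18.1
tool_pos: [0.4305, 0.2944, 0.0462]
eef_rot: [0.5, 0.5, -0.5, 0.5]
wrist_force: [-0.6, 0.1, -0.2]
gripper_width: 0.326
clock: 18.6
tool_pos: [0.4303, 0.2943, 0.1218]
eef_rot: [0.499, 0.5, -0.5, 0.5]
wrist_force: [0.6, 0.0, 0.2]
gripper_width: 0.637
clock: 19.1
tool_pos: [0.4326, 0.1943, 0.2246]
eef_rot: [0.502, 0.499, -0.497, 0.502]
wrist_force: [-0.0, -0.3, 0.1]
gripper_width: 0.991
t 19.1 tcp [0.4326 0.1943 0.2246] jawdeg 0.1 xaxis [ 0.007  0.002 -1.   ] F [-0.  -0.3  0.1] w 93.2 j [ 0.28  0.11  1.7  -0.    1.32  0.27]
```

View pics/w13.png

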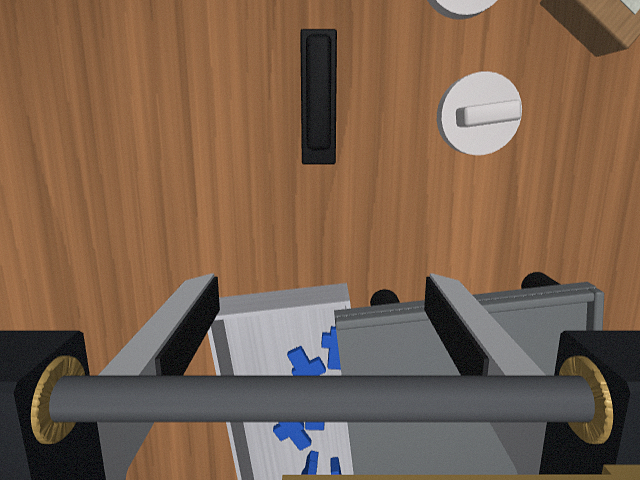

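View pics/s13.png

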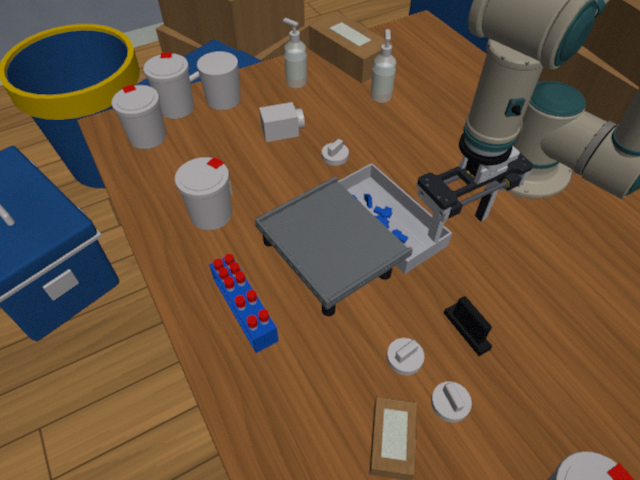

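Run:
```python
from h import *
a=cv2.imread('pics/s13.png'); b=cv2.imread('pics/side0.png')
crop(a,250,90,360,170,7,'pics/c5.png'); crop(b,410,155,480,255,6,'pics/c6.png')
```

```text
(no output)
```

View pics/c5.png

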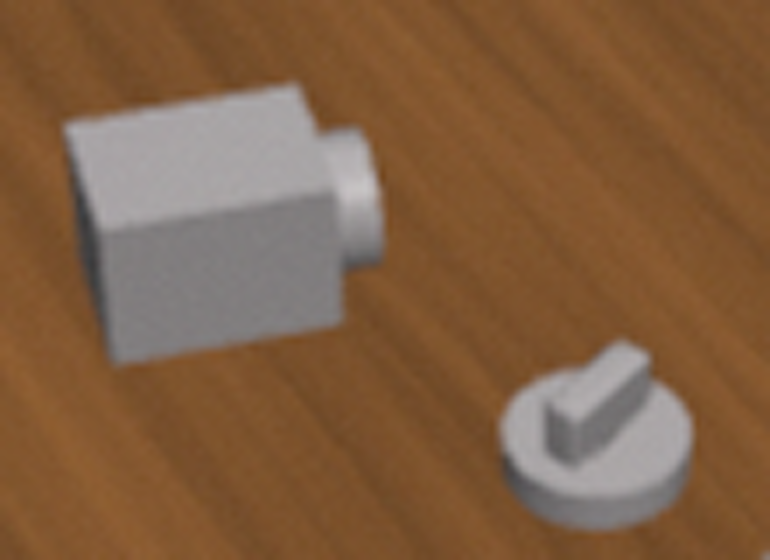

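View pics/c6.png

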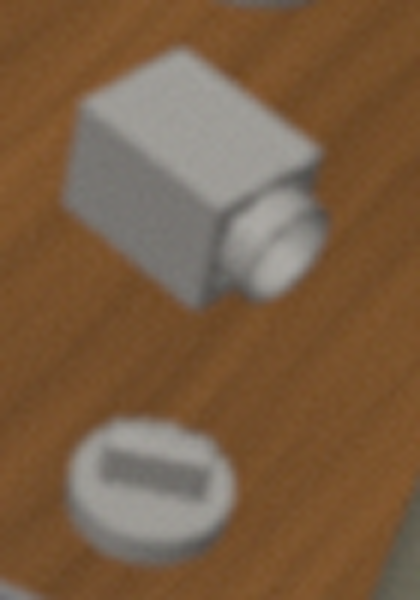

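Run:
```python
from h import *
s=lambda p:np.array(p)/7+[250,90]; d=lambda p:np.array(p)/6+[410,155]
for n,f,L in [('scene',s,[(65,122),(300,85),(332,190),(105,228)]),('side',d,[(82,102),(185,48),(322,156),(215,212)])]:
    W=np.array([px2w(n,*f(p),.064) for p in L]); print(n,W.round(4).tolist(),W.mean(0).round(4))
    for k in range(4):
        e=W[(k+1)%4]-W[k]; print(np.linalg.norm(e).round(3),np.degrees(np.arctan2(e[1],e[0])).round(1))
```

```text
scene [[0.5171, -0.4681, 0.064], [0.43, -0.4444, 0.064], [0.4485, -0.3836, 0.064], [0.5308, -0.4053, 0.064]] [ 0.4816 -0.4253  0.064 ]
0.09 164.8
0.064 73.0
0.085 -14.8
0.064 -102.3
side [[0.5312, -0.4066, 0.064], [0.5143, -0.4687, 0.064], [0.4278, -0.4439, 0.064], [0.4462, -0.3821, 0.064]] [ 0.4799 -0.4253  0.064 ]
0.064 -105.2
0.09 164.0
0.065 73.5
0.089 -16.1
```

```bash
python3 -m creep '[{"hand":94,"offset":[0,-1.7,0.3],"yaw":1.2},{"hand":94,"offset":[0,-3.4,0.3],"yaw":2.4},{"hand":94,"offset":[0,-5,0.3],"yaw":3.6},{"hand":94,"offset":[0,-6.6,0.3],"yaw":4.8},{"hand":94,"offset":[0,-8.3,0.3],"yaw":6}]' 40
python3 -m creep '[{"hand":94,"offset":[0,-1.7,0],"yaw":1.2},{"hand":94,"offset":[0,-3.4,0],"yaw":2.4},{"hand":94,"offset":[0,-5,0],"yaw":3.6},{"hand":94,"offset":[0,-6.6,0],"yaw":4.8},{"hand":94,"offset":[0,-8.3,0],"yaw":6}]' 40
python3 -m creep '[{"hand":94,"offset":[0.2,-1.5,0],"yaw":1},{"hand":94,"offset":[0.4,-3,0],"yaw":2},{"hand":94,"offset":[0.6,-4.5,0],"yaw":3},{"hand":94,"offset":[0.7,-4.8,0],"yaw":3},{"hand":94,"offset":[0.7,-4.8,0],"yaw":3}]' 40
python3 -c "
from h import *
st();go(.4492,-.4165,.2,74.5);print(vision.camera_info('wrist'))
cv2.imwrite('pics/w14.png',vision.snapshot('wrist'))
print('tub',px2w('scene',206,215,0))"
```

```text
clock: 19.7
tool_pos: [0.4304, -0.0134, 0.2283]
eef_rot: [0.352, 0.614, -0.351, 0.613]
wrist_force: [0.6, -0.2, 0.2]
gripper_width: 0.998
clock: 20.2
tool_pos: [0.4308, -0.2211, 0.2281]
eef_rot: [0.182, 0.684, -0.18, 0.683]
wrist_force: [-0.4, 1.1, -1.0]
gripper_width: 1.001
clock: 20.7
tool_pos: [0.4486, -0.3408, 0.2275]
eef_rot: [0.093, 0.701, -0.092, 0.701]
wrist_force: [0.4, 0.7, -0.2]
gripper_width: 1.002
t 20.7 tcp [ 0.4486 -0.3408  0.2275] jawdeg 75.0 xaxis [-0.001  0.002 -1.   ] F [ 0.4  0.7 -0.2] w 94.2 j [-0.77  0.25  1.51  0.    1.38 -2.08]
units [ 0.02 -3.03 -1.1 ] yaw [np.float64(-0.09)]
{'mtx': array([[423.82024305,   0.        , 321.48925177],
       [  0.        , 423.82024305, 237.14697172],
       [  0.        ,   0.        ,   1.        ]]), 'xyz': array([ 0.37908118, -0.32193455,  0.39637765]), 'rotation': array([0.78740385, 0.60366757, 0.07663919, 0.09852447])}
tub [ 7.67748603e-01 -2.44606238e-01  1.11022302e-16]
```

View pics/w14.png

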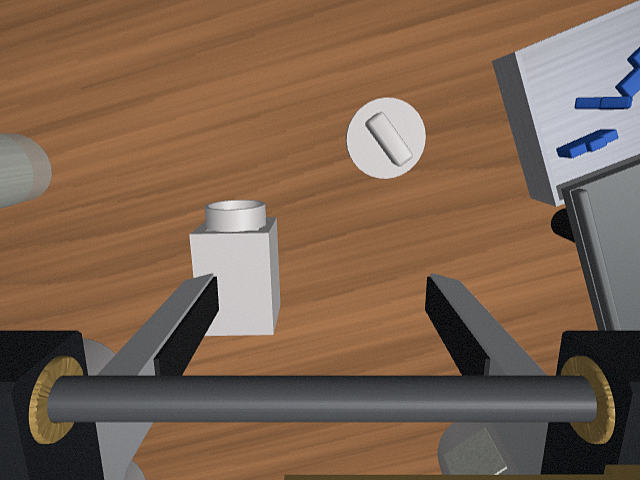

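```bash
python3 -m creep '[{"hand":94,"offset":[0,-1.5,0],"yaw":-0.1},{"hand":94,"offset":[0,-3,0],"yaw":-0.1},{"hand":94,"offset":[0,-3,-1.5],"yaw":-0.1},{"hand":94,"offset":[0,-3,-3],"yaw":-0.1},{"hand":94,"offset":[0,-3,-3],"yaw":-0.1}]' 40
python3 -c "
from h import *
st();go(.4492,-.4165,.026,74.5);print(vision.camera_info('wrist'))
cv2.imwrite('pics/w15.png',vision.snapshot('wrist'))
i=dict(mtx=vision.camera_info('wrist')['mtx'],xyz=np.array([ 0.37908118, -0.32193455,  0.39637765]),rotation=[0.78740385, 0.60366757, 0.07663919, 0.09852447])
print(px2w('',386,138,.016,i))"
```

```text
clock: 21.25
tool_pos: [0.4457, -0.4105, 0.1489]
eef_rot: [0.098, 0.704, -0.092, 0.698]
wrist_force: [0.1, 0.3, -0.8]
gripper_width: 0.999
t 21.25 tcp [ 0.4457 -0.4105  0.1489] jawdeg 74.6 xaxis [-0.007  0.01  -1.   ] F [ 0.1  0.3 -0.8] w 93.9 j [-0.86  0.37  1.53  0.    1.25 -2.16]
units [ 0.14 -0.24 -4.92] yaw [np.float64(-0.02)]
{'mtx': array([[423.82024305,   0.        , 321.48925177],
       [  0.        , 423.82024305, 237.14697172],
       [  0.        ,   0.        ,   1.        ]]), 'xyz': array([ 0.37736334, -0.39251641,  0.3184014 ]), 'rotation': array([0.78980793, 0.60133189, 0.07609344, 0.09387852])}
[ 0.40141448 -0.26884624  0.016     ]
```

View pics/w15.png

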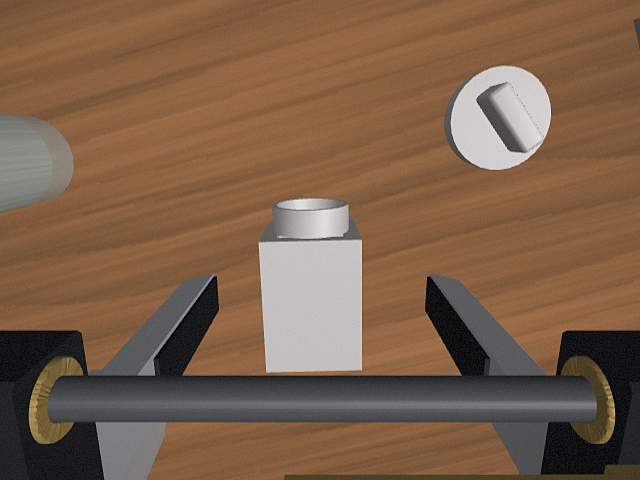

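```bash
python3 -c "
from h import *
i=dict(mtx=vision.camera_info('wrist')['mtx'],xyz=np.array([ 0.37736334, -0.39251641,  0.3184014 ]),rotation=[0.78980793, 0.60133189, 0.07609344, 0.09387852])
W=np.array([px2w('',u,v,.064,i) for u,v in [(259,241),(362,240),(361,370),(266,371)]]);print(W.round(4),W.mean(0))
e=W[0]+W[1]-W[2]-W[3];print(np.degrees(np.arctan2(e[1],e[0])),np.linalg.norm(e)/2)
print(px2w('',498,117,.016,i))
st();go(.4492,-.4165,.026,74.5)"
```

```text
[[ 0.4305 -0.4453  0.064 ]
 [ 0.4469 -0.3837  0.064 ]
 [ 0.534  -0.4062  0.064 ]
 [ 0.5176 -0.4677  0.064 ]] [ 0.48225137 -0.42573119  0.064     ]
165.54362314008873 0.08995137841874924
[ 0.40023454 -0.27040283  0.016     ]
t 21.3 tcp [ 0.4471 -0.4123  0.1519] jawdeg 74.6 xaxis [-0.004  0.005 -1.   ] F [-0.9 -0.2 -0.4] w 94.0 j [-0.86  0.37  1.53  0.    1.25 -2.16]
units [ 0.08 -0.17 -5.04] yaw [np.float64(-0.03)]
```

```bash
python3 -m creep '[{"hand":94,"offset":[0.06,-0.07,-1.3],"yaw":0.2},{"hand":94,"offset":[0.06,-0.07,-2.6],"yaw":0.2},{"hand":94,"offset":[0.06,-0.07,-3.9],"yaw":0.2},{"hand":94,"offset":[0.06,-0.07,-5],"yaw":0.2},{"hand":94,"offset":[0.06,-0.07,-5.05],"yaw":0.2}]' 10
python3 -m creep '[{"hand":50,"offset":[0,0,0],"yaw":0},{"hand":50,"offset":[0,0,0],"yaw":0},{"hand":50,"offset":[0,0,0],"yaw":0},{"hand":50,"offset":[0,0,0],"yaw":0},{"hand":50,"offset":[0,0,0],"yaw":0}]' 10
python3 -c "
from h import *
st()"
```

```text
clock: 21.8
tool_pos: [0.4492, -0.4153, 0.0266]
eef_rot: [0.089, 0.702, -0.087, 0.701]
wrist_force: [-0.4, 0.4, -1.0]
gripper_width: 1.002
clock: 22.3
tool_pos: [0.4502, -0.418, 0.029]
eef_rot: [0.088, 0.701, -0.089, 0.702]
wrist_force: [0.4, 1.3, 5.1]
gripper_width: 0.682
t 22.3 tcp [ 0.4502 -0.418   0.029 ] jawdeg 75.6 xaxis [ 0.002 -0.002 -1.   ] F [0.4 1.3 5.1] w 64.1 j [-0.86  0.49  1.68  0.    0.98 -2.18]
```

```bash
python3 -m creep '[{"hand":50,"offset":[0.25,-0.07,0.47],"yaw":0},{"hand":50,"offset":[0.57,-0.15,0.9],"yaw":0},{"hand":50,"offset":[0.94,-0.24,1.26],"yaw":0},{"hand":50,"offset":[1.37,-0.36,1.57],"yaw":0},{"hand":50,"offset":[1.84,-0.48,1.8],"yaw":0}]' 10
python3 -c "
from h import *
st()
crop(vision.snapshot('side'),380,100,540,240,5,'pics/d16.png')
crop(vision.snapshot('scene'),230,70,350,170,6,'pics/s16.png')"
```

```text
clock: 22.8
tool_pos: [0.4956, -0.4292, 0.0729]
eef_rot: [0.089, 0.702, -0.089, 0.701]
wrist_force: [-0.6, 0.1, -1.2]
gripper_width: 0.683
t 22.8 tcp [ 0.4956 -0.4292  0.0729] jawdeg 75.6 xaxis [-0.  0. -1.] F [-0.6  0.1 -1.2] w 64.2 j [-0.82  0.5   1.53 -0.    1.12 -2.14]
```

View pics/d16.png

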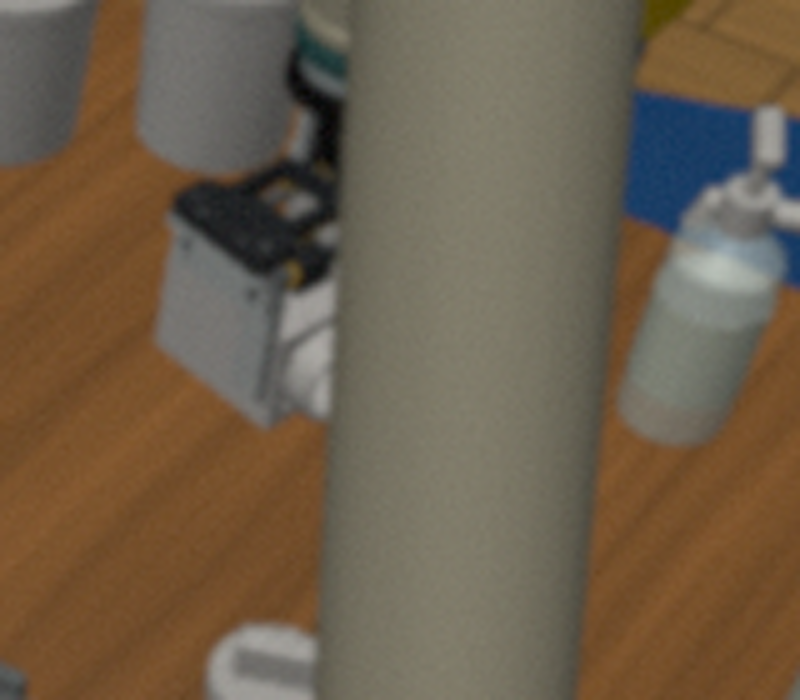

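View pics/s16.png

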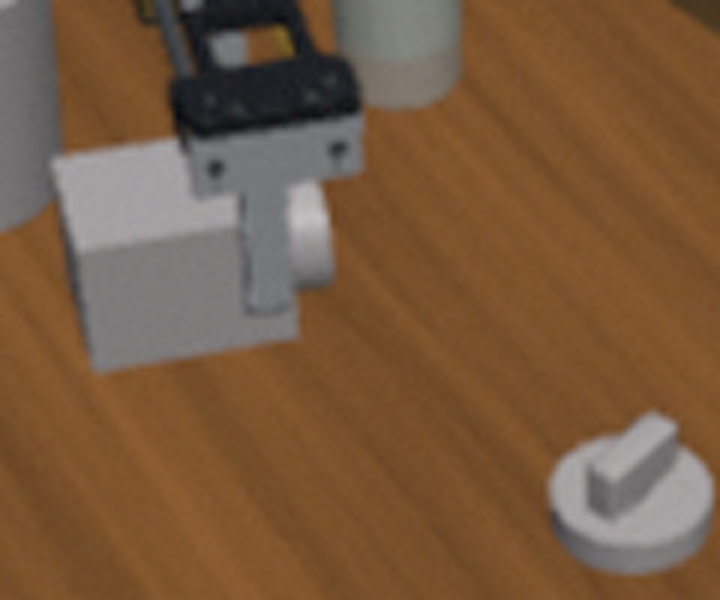

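```bash
python3 -m creep '[{"hand":50,"offset":[0,0,-0.5],"yaw":0},{"hand":50,"offset":[0,0,-1],"yaw":0},{"hand":50,"offset":[0,0,-1.3],"yaw":0},{"hand":50,"offset":[0,0,-1.3],"yaw":0},{"hand":50,"offset":[0,0,-1.3],"yaw":0}]' 10
python3 -m creep '[{"hand":50,"offset":[0,0,0],"yaw":0},{"hand":50,"offset":[0,0,0],"yaw":0},{"hand":50,"offset":[0,0,0],"yaw":0},{"hand":50,"offset":[0,0,0],"yaw":0},{"hand":50,"offset":[0,0,0],"yaw":0}]' 3
python3 -c "
from h import *
st()
cv2.imwrite('pics/w17.png',vision.snapshot('wrist'))
crop(vision.snapshot('scene'),230,70,350,170,6,'pics/s17.png')"
```

```text
clock: 23.4
tool_pos: [0.4951, -0.429, 0.0393]
eef_rot: [0.089, 0.702, -0.088, 0.701]
wrist_force: [0.0, 0.1, -0.9]
gripper_width: 0.677
clock: 23.9
tool_pos: [0.4959, -0.4296, 0.0406]
eef_rot: [0.089, 0.701, -0.089, 0.702]
wrist_force: [-0.3, 0.3, -0.5]
gripper_width: 0.684
t 23.9 tcp [ 0.4959 -0.4296  0.0406] jawdeg 75.6 xaxis [ 0.001 -0.001 -1.   ] F [-0.3  0.3 -0.5] w 64.3 j [-0.82  0.53  1.56  0.    1.05 -2.14]
```

View pics/w17.png

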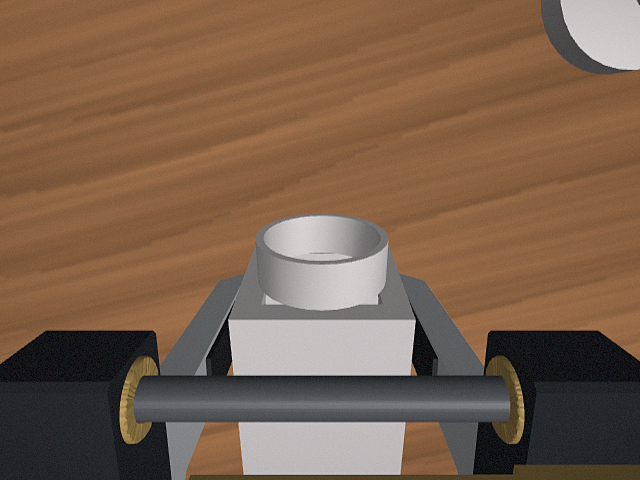

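View pics/s17.png

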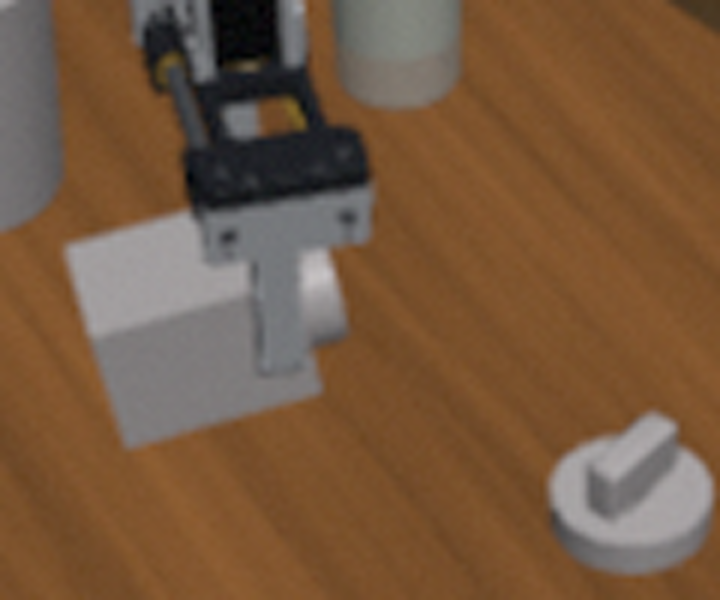

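```bash
python3 -m creep '[{"hand":50,"offset":[0.15,-0.04,0.21],"yaw":0},{"hand":50,"offset":[0.34,-0.09,0.42],"yaw":0},{"hand":50,"offset":[0.55,-0.14,0.62],"yaw":0},{"hand":50,"offset":[0.77,-0.2,0.81],"yaw":0},{"hand":50,"offset":[0.77,-0.2,0.81],"yaw":0}]' 3
python3 -c "
from h import *
st()
cv2.imwrite('pics/w18.png',vision.snapshot('wrist'))
crop(vision.snapshot('scene'),230,70,350,170,6,'pics/s18.png')"
```

```text
clock: 24.5
tool_pos: [0.5165, -0.4351, 0.0613]
eef_rot: [0.088, 0.701, -0.089, 0.702]
wrist_force: [-0.1, 0.2, -1.4]
gripper_width: 0.681
t 24.5 tcp [ 0.5165 -0.4351  0.0613] jawdeg 75.6 xaxis [ 0.002 -0.002 -1.   ] F [-0.1  0.2 -1.4] w 64.0 j [-0.8   0.53  1.49  0.    1.11 -2.12]
```

View pics/s18.png

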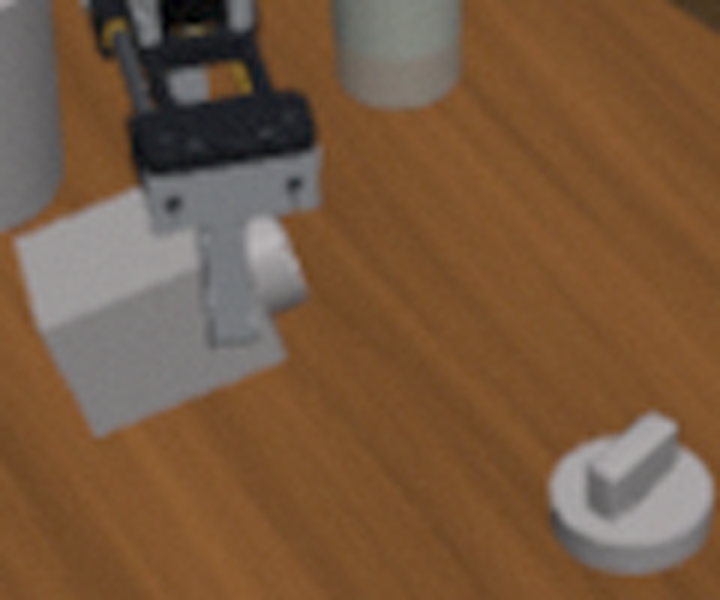

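```bash
python3 -m creep '[{"hand":50,"offset":[0,0,0],"yaw":0},{"hand":50,"offset":[0,0,0],"yaw":0},{"hand":50,"offset":[0,0,0],"yaw":0},{"hand":50,"offset":[0,0,0],"yaw":0},{"hand":50,"offset":[0,0,0],"yaw":0}]' 3
python3 -c "
from h import *
st()
crop(vision.snapshot('scene'),230,70,350,170,6,'pics/s19.png')"
python3 -m creep '[{"hand":50,"offset":[0,0,1],"yaw":0},{"hand":50,"offset":[0,0,1],"yaw":0},{"hand":50,"offset":[0,0,0],"yaw":0},{"hand":50,"offset":[0,0,1],"yaw":0},{"hand":50,"offset":[0,0,1],"yaw":0}]' 3
python3 -c "
from h import *
st()
crop(vision.snapshot('scene'),230,70,350,170,6,'pics/s20.png')"
```

```text
clock: 25.1
tool_pos: [0.5148, -0.4343, 0.0603]
eef_rot: [0.089, 0.702, -0.089, 0.701]
wrist_force: [-0.6, -0.2, -1.8]
gripper_width: 0.683
t 25.1 tcp [ 0.5148 -0.4343  0.0603] jawdeg 75.6 xaxis [-0.  0. -1.] F [-0.6 -0.2 -1.8] w 64.2 j [-0.8   0.53  1.5   0.    1.11 -2.12]
clock: 25.65
tool_pos: [0.516, -0.4355, 0.0868]
eef_rot: [0.088, 0.7, -0.09, 0.703]
wrist_force: [0.4, -0.6, -1.9]
gripper_width: 0.682
t 25.65 tcp [ 0.516  -0.4355  0.0868] jawdeg 75.6 xaxis [ 0.003 -0.003 -1.   ] F [ 0.4 -0.6 -1.9] w 64.1 j [-0.8   0.51  1.47  0.    1.16 -2.12]
```

View pics/s19.png

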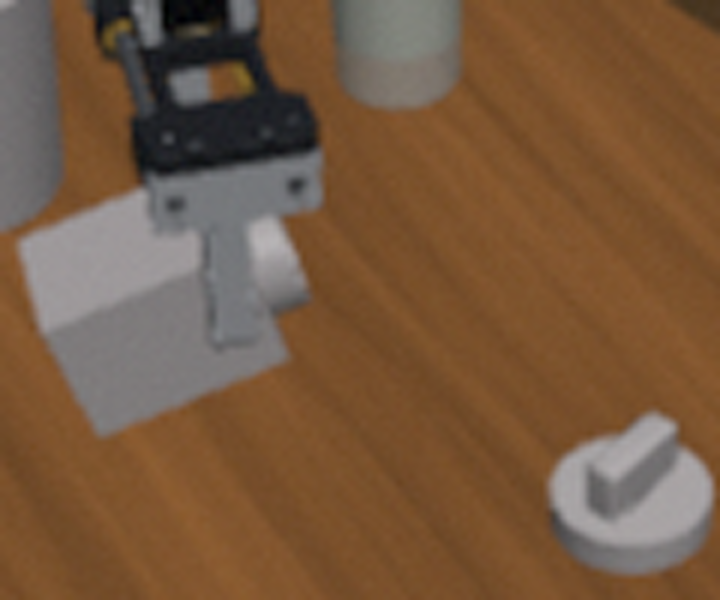

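View pics/s20.png

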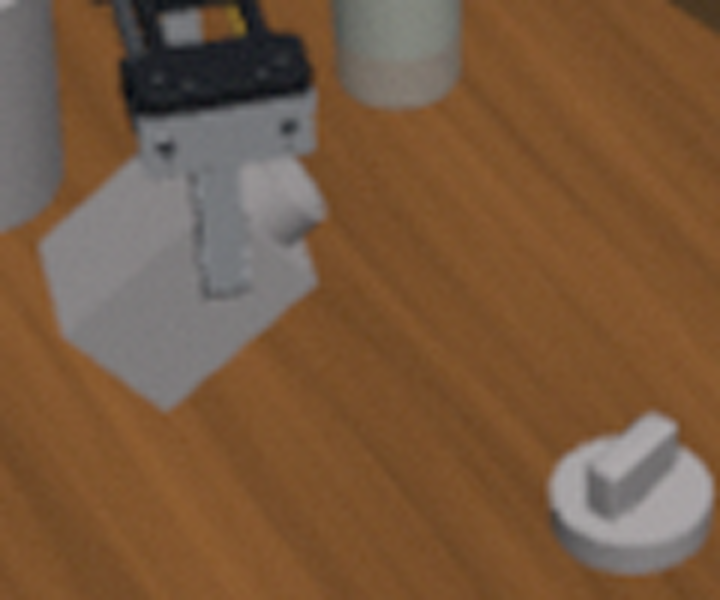

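```bash
python3 -m creep '[{"hand":50,"offset":[0,0,1],"yaw":0},{"hand":50,"offset":[0,0,1],"yaw":0},{"hand":50,"offset":[0,0,0],"yaw":0},{"hand":50,"offset":[0,0,1],"yaw":0},{"hand":50,"offset":[0,0,1],"yaw":0}]' 3
python3 -c "
from h import *
st()
crop(vision.snapshot('scene'),230,70,350,170,6,'pics/s21.png')"
```

```text
clock: 26.2
tool_pos: [0.5159, -0.4353, 0.1112]
eef_rot: [0.088, 0.7, -0.09, 0.703]
wrist_force: [1.1, -1.5, -1.0]
gripper_width: 0.683
t 26.2 tcp [ 0.5159 -0.4353  0.1112] jawdeg 75.6 xaxis [ 0.003 -0.003 -1.   ] F [ 1.1 -1.5 -1. ] w 64.2 j [-0.8   0.49  1.43  0.    1.21 -2.12]
```

View pics/s21.png

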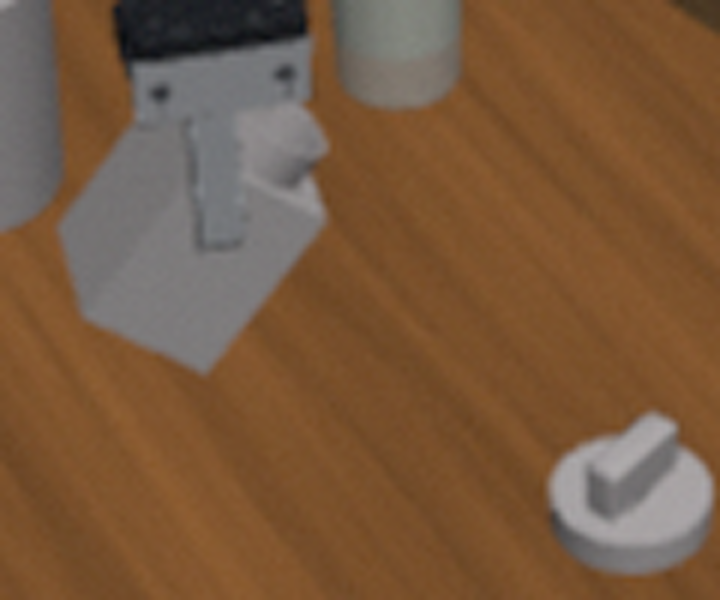

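```bash
python3 -m creep '[{"hand":50,"offset":[0,0,1],"yaw":0},{"hand":50,"offset":[0,0,1],"yaw":0},{"hand":50,"offset":[0,0,0],"yaw":0},{"hand":50,"offset":[0,0,-0.7],"yaw":0},{"hand":50,"offset":[0,0,-1.3],"yaw":0}]' 3
python3 -c "
from h import *
st()
crop(vision.snapshot('scene'),230,70,350,170,6,'pics/s22.png')"
```

```text
clock: 26.75
tool_pos: [0.5144, -0.4338, 0.0756]
eef_rot: [0.089, 0.702, -0.088, 0.701]
wrist_force: [-0.5, -0.0, 4.3]
gripper_width: 0.681
t 26.75 tcp [ 0.5144 -0.4338  0.0756] jawdeg 75.6 xaxis [-0.001  0.001 -1.   ] F [-0.5 -0.   4.3] w 64.0 j [-0.8   0.52  1.48  0.    1.15 -2.12]
```

View pics/s22.png

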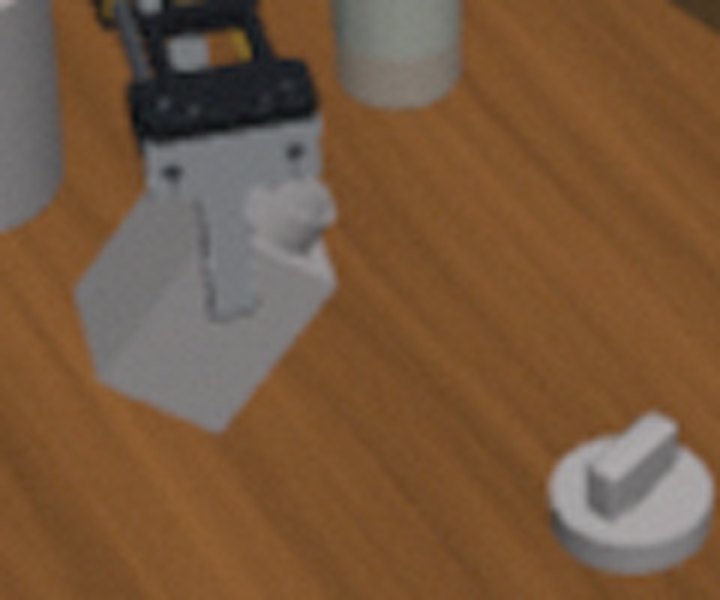

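```bash
python3 -m creep '[{"hand":50,"offset":[0.25,-0.07,0.02],"yaw":0},{"hand":50,"offset":[0.5,-0.13,0.04],"yaw":0},{"hand":50,"offset":[0.75,-0.2,0.05],"yaw":0},{"hand":50,"offset":[1,-0.26,0.05],"yaw":0},{"hand":50,"offset":[1.2,-0.31,0.05],"yaw":0}]' 3
python3 -c "
from h import *
st()
crop(vision.snapshot('scene'),230,70,350,170,6,'pics/s23.png')"
```

```text
clock: 27.3
tool_pos: [0.546, -0.4424, 0.0796]
eef_rot: [0.088, 0.701, -0.089, 0.702]
wrist_force: [0.7, -0.7, -1.6]
gripper_width: 0.682
t 27.3 tcp [ 0.546  -0.4424  0.0796] jawdeg 75.6 xaxis [ 0.001 -0.001 -1.   ] F [ 0.7 -0.7 -1.6] w 64.1 j [-0.78  0.55  1.4   0.    1.19 -2.1 ]
```

View pics/s23.png

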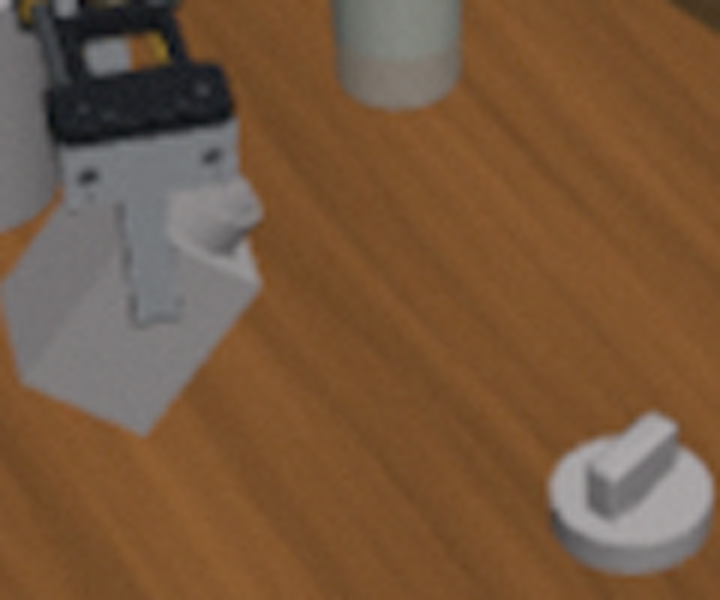

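```bash
python3 -c "
from h import *
for p in [(222,106),(176,112),(148,143),(382,100),(297,85)]: print(px2w('scene',*p,0).round(3))"
python3 -m creep '[{"hand":50,"offset":[0,0,-0.25],"yaw":0},{"hand":50,"offset":[0.3,-0.08,-0.3],"yaw":0},{"hand":50,"offset":[0.6,-0.16,-0.3],"yaw":0},{"hand":50,"offset":[0.9,-0.23,-0.32],"yaw":0},{"hand":50,"offset":[1.2,-0.31,-0.35],"yaw":0}]' 3
python3 -c "
from h import *
st()
crop(vision.snapshot('scene'),210,70,350,170,5,'pics/s24.png')"
```

```text
[ 0.576 -0.604  0.   ]
[ 0.699 -0.643 -0.   ]
[ 0.808 -0.556  0.   ]
[ 0.166 -0.404  0.   ]
[ 0.344 -0.587  0.   ]
clock: 27.85
tool_pos: [0.5755, -0.4498, 0.0701]
eef_rot: [0.089, 0.702, -0.089, 0.701]
wrist_force: [-0.3, -0.3, -0.3]
gripper_width: 0.681
t 27.85 tcp [ 0.5755 -0.4498  0.0701] jawdeg 75.6 xaxis [-0.     0.001 -1.   ] F [-0.3 -0.3 -0.3] w 64.0 j [-0.76  0.6   1.34  0.    1.21 -2.08]
```

View pics/s24.png

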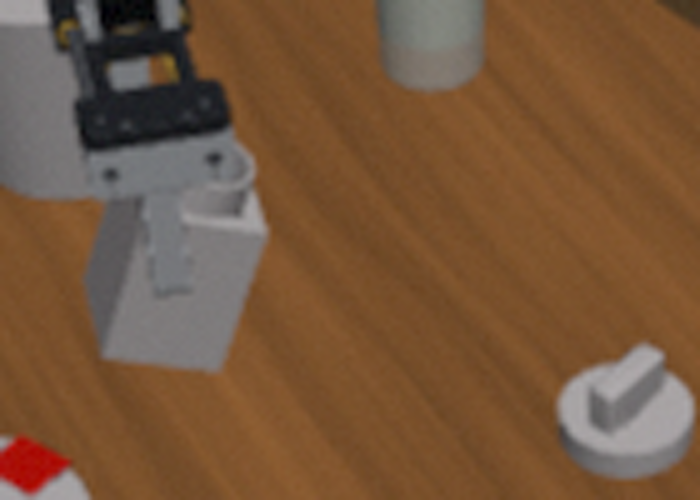

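```bash
python3 -m creep '[{"hand":50,"offset":[0.25,-0.07,-0.1],"yaw":0},{"hand":50,"offset":[0.45,-0.12,-0.15],"yaw":0},{"hand":50,"offset":[0.45,-0.12,-0.25],"yaw":0},{"hand":50,"offset":[0.45,-0.12,-0.3],"yaw":0},{"hand":50,"offset":[0.45,-0.12,-0.3],"yaw":0}]' 3
python3 -c "
from h import *
st()
crop(vision.snapshot('scene'),210,70,350,170,5,'pics/s25.png')
cv2.imwrite('pics/w25.png',vision.snapshot('wrist'))"
```

```text
clock: 28.4
tool_pos: [0.587, -0.4528, 0.0635]
eef_rot: [0.089, 0.701, -0.089, 0.702]
wrist_force: [2.6, 0.7, 4.1]
gripper_width: 0.681
t 28.4 tcp [ 0.587  -0.4528  0.0635] jawdeg 75.6 xaxis [ 0.002 -0.001 -1.   ] F [2.6 0.7 4.1] w 64.0 j [-0.75  0.62  1.32  0.    1.2  -2.07]
```

View pics/s25.png

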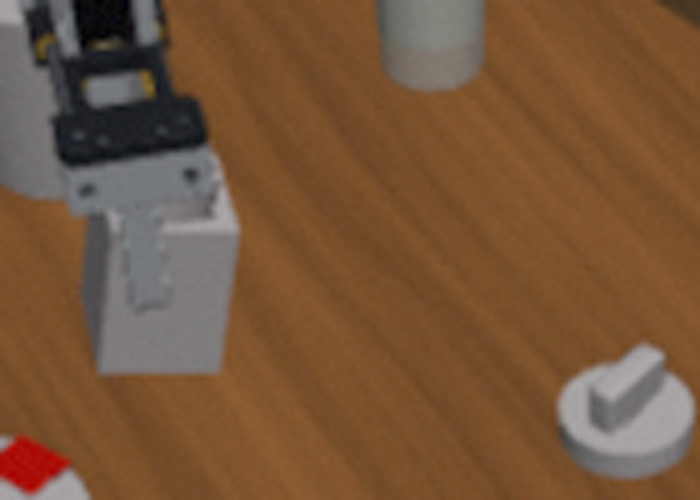

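View pics/w25.png

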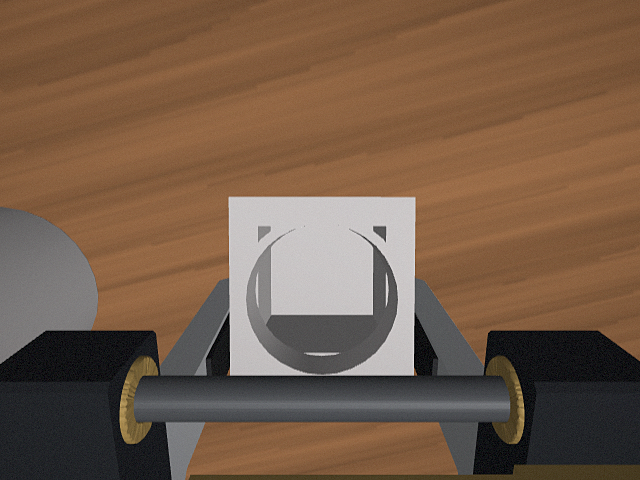

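```bash
python3 -m creep '[{"hand":80,"offset":[0,0,0],"yaw":0},{"hand":94,"offset":[0,0,0],"yaw":0},{"hand":94,"offset":[0,0,0],"yaw":0},{"hand":94,"offset":[0,0,0],"yaw":0},{"hand":94,"offset":[0,0,0],"yaw":0}]' 20
python3 -c "
from h import *
st();print(vision.camera_info('wrist'))
crop(vision.snapshot('scene'),210,70,350,170,5,'pics/s26.png')
cv2.imwrite('pics/w26.png',vision.snapshot('wrist'))"
```

```text
clock: 29.0
tool_pos: [0.5857, -0.4528, 0.0625]
eef_rot: [0.089, 0.702, -0.089, 0.701]
wrist_force: [0.2, 1.4, 0.1]
gripper_width: 0.998
t 29.0 tcp [ 0.5857 -0.4528  0.0625] jawdeg 75.6 xaxis [-0.001  0.    -1.   ] F [0.2 1.4 0.1] w 93.9 j [-0.75  0.62  1.32 -0.    1.2  -2.07]
{'mtx': array([[423.82024305,   0.        , 321.48925177],
       [  0.        , 423.82024305, 237.14697172],
       [  0.        ,   0.        ,   1.        ]]), 'xyz': array([ 0.51596069, -0.43433645,  0.23131765]), 'rotation': array([0.78403652, 0.6079641 , 0.07673058, 0.09888787])}
```

View pics/s26.png

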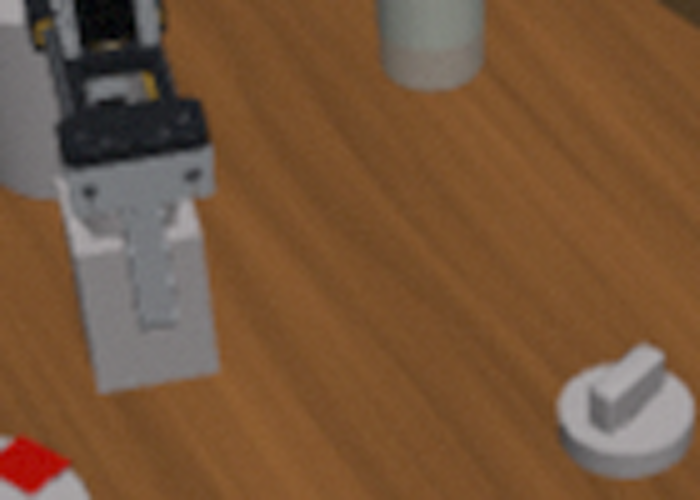

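View pics/w26.png

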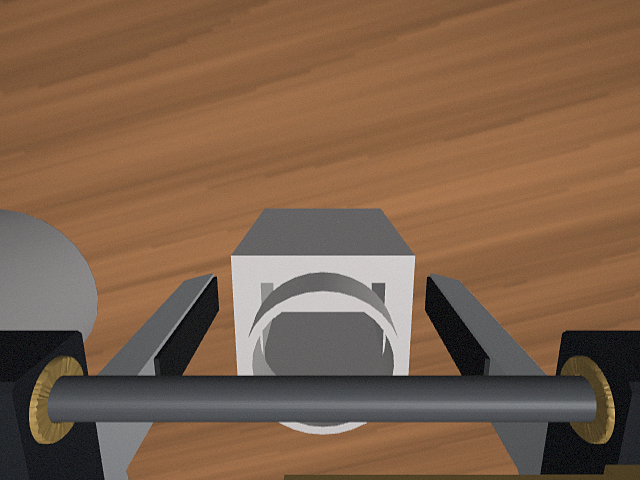

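```bash
python3 -c "
from h import *
i=dict(mtx=vision.camera_info('wrist')['mtx'],xyz=np.array([ 0.51596069, -0.43433645,  0.23131765]),rotation=[0.78403652, 0.6079641 , 0.07673058, 0.09888787])
a,b=[px2w('',u,255.5,.09,i) for u in (231.5,414.5)]
e=b-a;print(a,b,np.linalg.norm(e),np.degrees(np.arctan2(e[1],e[0])))
n=np.array([e[1],-e[0],0])/np.linalg.norm(e);print('centre',(a+b)/2+n*.032)
st()"
```

```text
[ 0.54964325 -0.47532626  0.09      ] [ 0.56550504 -0.41363258  0.09      ] 0.0637001359224657 75.58122773809328
centre [ 0.5885662  -0.45244765  0.09      ]
t 29.1 tcp [ 0.5859 -0.4528  0.0627] jawdeg 75.6 xaxis [-0.  0. -1.] F [ 0.8 -0.1  0.4] w 94.0 j [-0.75  0.62  1.32 -0.    1.2  -2.07]
```

```bash
python3 -m creep '[{"hand":50,"offset":[0.1,0,0],"yaw":0},{"hand":50,"offset":[0.1,0,0],"yaw":0},{"hand":50,"offset":[0.1,0,0],"yaw":0},{"hand":50,"offset":[0.1,0,0],"yaw":0},{"hand":50,"offset":[0.1,0,0],"yaw":0}]' 40
python3 -m creep '[{"hand":50,"offset":[0,0,0.7],"yaw":0},{"hand":50,"offset":[0,0,1.5],"yaw":0},{"hand":50,"offset":[0,0,2.3],"yaw":0},{"hand":50,"offset":[0,0,3.1],"yaw":0},{"hand":50,"offset":[0,0,3.7],"yaw":0}]' 40
python3 -c "
from h import *
st();go(.567,0,.14)
crop(vision.snapshot('scene'),210,50,350,170,5,'pics/s27.png')"
```

```text
clock: 29.6
tool_pos: [0.5886, -0.4529, 0.0628]
eef_rot: [0.089, 0.701, -0.089, 0.702]
wrist_force: [0.6, 0.7, -0.0]
gripper_width: 0.677
clock: 30.1
tool_pos: [0.5886, -0.4528, 0.1563]
eef_rot: [0.089, 0.701, -0.089, 0.702]
wrist_force: [-0.4, 0.2, -1.5]
gripper_width: 0.677
t 30.1 tcp [ 0.5886 -0.4528  0.1563] jawdeg 75.6 xaxis [ 0. -0. -1.] F [-0.4  0.2 -1.5] w 63.6 j [-0.75  0.56  1.19  0.    1.39 -2.07]
units [-0.86 18.11 -0.65] yaw None
```

View pics/s27.png

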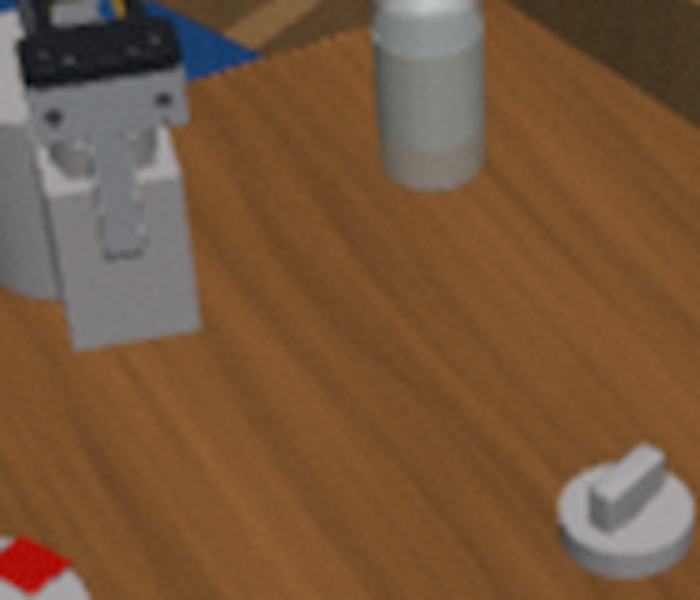

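```bash
python3 -m creep '[{"hand":50,"offset":[0,1,0],"yaw":0},{"hand":50,"offset":[-0.1,2.3,0],"yaw":0},{"hand":50,"offset":[-0.2,3.8,0],"yaw":0},{"hand":50,"offset":[-0.3,5.3,0],"yaw":0},{"hand":50,"offset":[-0.3,6.8,0],"yaw":0}]' 40
python3 -m creep '[{"hand":50,"offset":[-0.1,1.5,0],"yaw":0},{"hand":50,"offset":[-0.2,3,0],"yaw":0},{"hand":50,"offset":[-0.3,4.5,0],"yaw":0},{"hand":50,"offset":[-0.3,5.8,0],"yaw":0},{"hand":50,"offset":[-0.3,7,0],"yaw":0}]' 40
python3 -m creep '[{"hand":50,"offset":[-0.1,1.3,0],"yaw":0},{"hand":50,"offset":[-0.2,2.5,0],"yaw":0},{"hand":50,"offset":[-0.25,3.6,0],"yaw":0},{"hand":50,"offset":[-0.25,4.2,0],"yaw":0},{"hand":50,"offset":[-0.25,4.3,0],"yaw":0}]' 40
python3 -c "
from h import *
st();go(.567,0,.125)
crop(vision.snapshot('scene'),230,120,430,290,4,'pics/s28.png')"
```

```text
clock: 30.65
tool_pos: [0.5801, -0.2811, 0.1544]
eef_rot: [0.089, 0.702, -0.089, 0.701]
wrist_force: [1.0, 0.3, -1.1]
gripper_width: 0.681
clock: 31.15
tool_pos: [0.5728, -0.1059, 0.1547]
eef_rot: [0.089, 0.702, -0.088, 0.701]
wrist_force: [0.7, -0.0, -1.7]
gripper_width: 0.678
clock: 31.65
tool_pos: [0.567, 0.0011, 0.1549]
eef_rot: [0.088, 0.702, -0.088, 0.701]
wrist_force: [-0.3, -0.4, -1.9]
gripper_width: 0.68
t 31.65 tcp [0.567  0.0011 0.1549] jawdeg 75.7 xaxis [-0.001  0.    -1.   ] F [-0.3 -0.4 -1.9] w 63.9 j [-0.12  0.31  1.62  0.    1.22 -1.44]
units [ 0.   -0.04 -1.2 ] yaw None
```

View pics/s28.png

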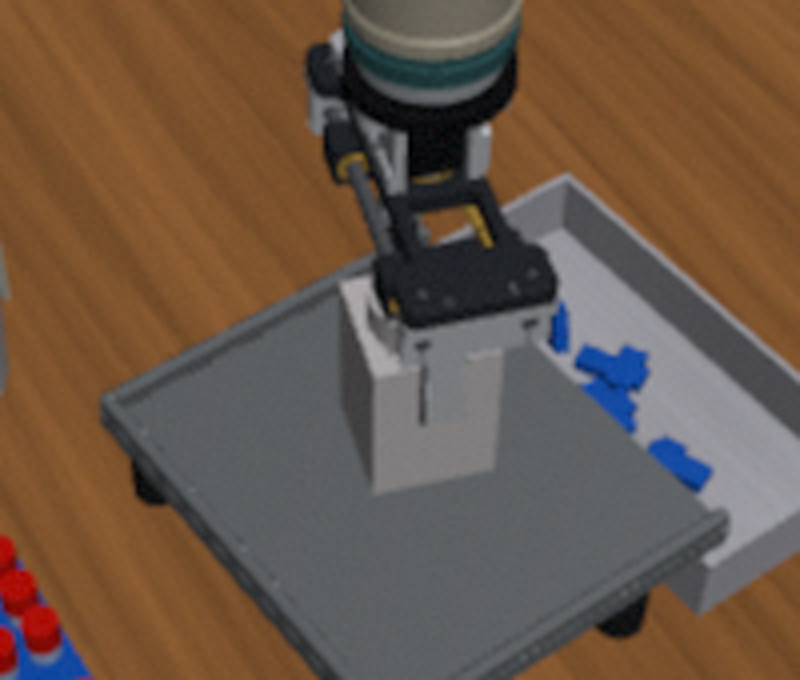

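```bash
python3 -m creep '[{"hand":50,"offset":[0,0,-0.4],"yaw":0},{"hand":50,"offset":[0,0,-0.8],"yaw":0},{"hand":50,"offset":[0,0,-1.05],"yaw":0},{"hand":50,"offset":[0,0,-1.15],"yaw":0},{"hand":50,"offset":[0,0,-1.2],"yaw":0}]' 40
python3 -c "
from h import *
st()"
python3 -m creep '[{"hand":50,"offset":[0,0,-0.04],"yaw":0},{"hand":50,"offset":[0,0,-0.04],"yaw":0},{"hand":80,"offset":[0,0,-0.04],"yaw":0},{"hand":94,"offset":[0,0,-0.04],"yaw":0},{"hand":94,"offset":[0,0,-0.04],"yaw":0}]' 40
python3 -m creep '[{"hand":94,"offset":[0,0,1],"yaw":0},{"hand":94,"offset":[0,0,2],"yaw":0},{"hand":94,"offset":[0,0,4],"yaw":0},{"hand":94,"offset":[0,0,5],"yaw":0},{"hand":94,"offset":[0,0,5],"yaw":0}]' 40
python3 -c "
from h import *
st()
cv2.imwrite('pics/w29.png',vision.snapshot('wrist'));print(vision.camera_info('wrist'))
cv2.imwrite('pics/d29.png',vision.snapshot('side'))
cv2.imwrite('pics/s29.png',vision.snapshot('scene'))"
```

```text
clock: 32.2
tool_pos: [0.5668, -0.0009, 0.1248]
eef_rot: [0.089, 0.702, -0.089, 0.701]
wrist_force: [-2.4, -0.8, 2.5]
gripper_width: 0.678
t 32.2 tcp [ 0.5668 -0.0009  0.1248] jawdeg 75.5 xaxis [-0.002 -0.    -1.   ] F [-2.4 -0.8  2.5] w 63.7 j [-0.12  0.33  1.66 -0.    1.15 -1.44]
clock: 32.7
tool_pos: [0.5678, -0.0001, 0.1245]
eef_rot: [0.089, 0.701, -0.089, 0.702]
wrist_force: [0.3, 0.6, 0.2]
gripper_width: 0.898
clock: 33.2
tool_pos: [0.5701, -0.0004, 0.2539]
eef_rot: [0.089, 0.698, -0.089, 0.705]
wrist_force: [0.4, 0.2, -0.1]
gripper_width: 1.002
t 33.2 tcp [ 5.701e-01 -4.000e-04  2.539e-01] jawdeg 75.6 xaxis [ 0.01  -0.001 -1.   ] F [ 0.4  0.2 -0.1] w 94.2 j [-0.12  0.24  1.46  0.    1.43 -1.44]
{'mtx': array([[423.82024305,   0.        , 321.48925177],
       [  0.        , 423.82024305, 237.14697172],
       [  0.        ,   0.        ,   1.        ]]), 'xyz': array([0.4978524 , 0.01827771, 0.41962128]), 'rotation': array([0.78371823, 0.60781941, 0.07861236, 0.1008038 ])}
```

View pics/w29.png

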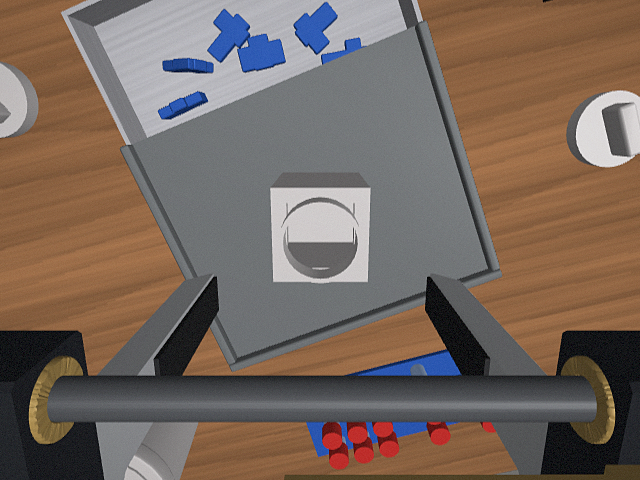

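View pics/s29.png

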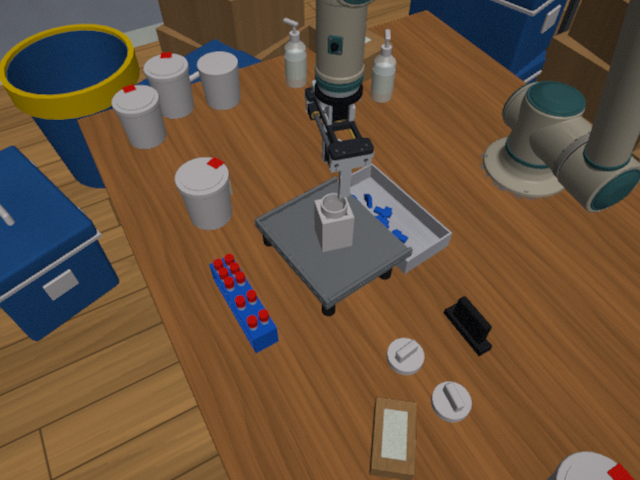

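```bash
python3 -c "
from h import *
st();i=vision.camera_info('wrist');im=vision.snapshot('wrist');cv2.imwrite('pics/w30.png',im);crop(im,240,150,400,310,5,'pics/w30c.png')
import json;json.dump({k:np.array(v).tolist() for k,v in i.items()},open('i30.json','w'))"
```

```text
t 33.35 tcp [ 5.666e-01 -1.000e-04  2.481e-01] jawdeg 75.6 xaxis [-0.002  0.    -1.   ] F [ 0.1  0.  -1.3] w 94.3 j [-0.12  0.25  1.47  0.    1.43 -1.44]
```

View pics/w30c.png

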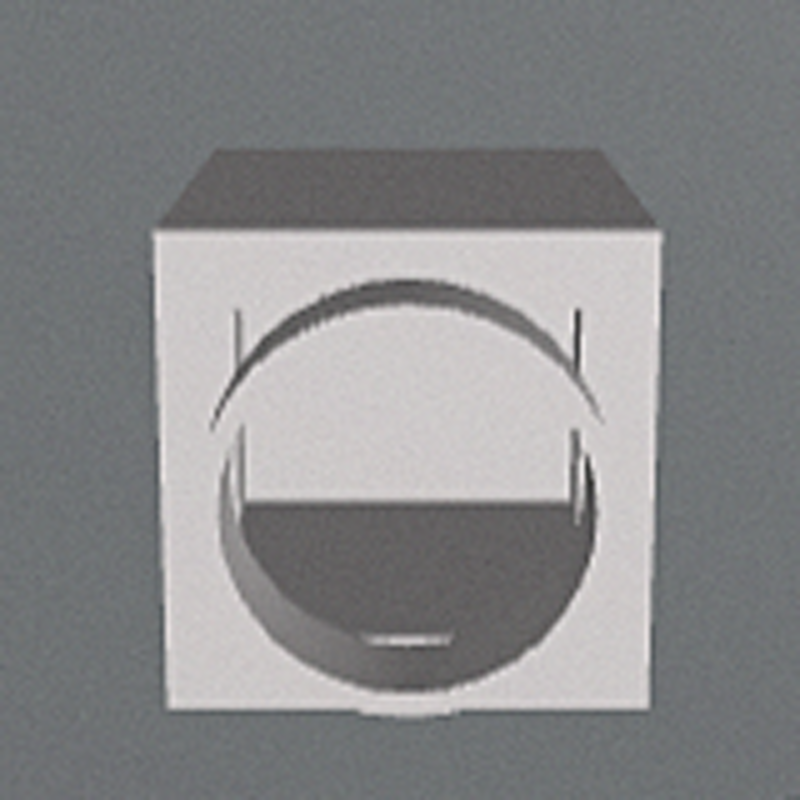

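```bash
python3 -c "
from h import *
import json
i={k:np.array(v) for k,v in json.load(open('i30.json')).items()}
W=np.array([px2w('',u,v,.152,i) for u,v in [(270.4,196),(372.4,196),(370.2,292),(273.6,292)]]);print(W.round(4),W.mean(0))
a,b=px2w('',284,250,.17,i),px2w('',359.4,250,.17,i);print('inner dia',np.linalg.norm(a-b))
c=px2w('',321.7,288.6,.17,i);print('bottom inner rim',c)
for n,f in (('scene','s29'),('side','d29')):
    im=cv2.imread(f'pics/{f}.png'); u,v=proj(n,[.567,0,.152]).astype(int); crop(im,u-40,v-40,u+40,v+40,7,f'pics/{f}c.png'); print(n,u,v)
"
```

```text
[[ 0.5287 -0.0231  0.152 ]
 [ 0.5446  0.0391  0.152 ]
 [ 0.6072  0.0235  0.152 ]
 [ 0.5912 -0.0389  0.152 ]] [5.67931107e-01 1.62769745e-04 1.52000000e-01]
inner dia 0.045709943745820436
bottom inner rim [ 0.59006982 -0.00549713  0.17      ]
scene 334 208
side 317 229
```

View pics/s29c.png

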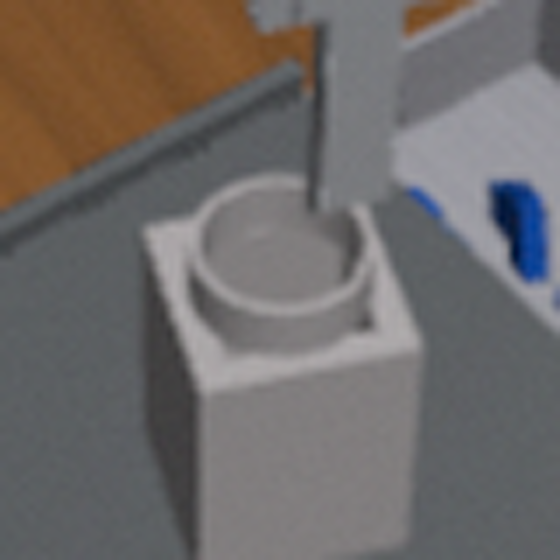

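View pics/d29c.png

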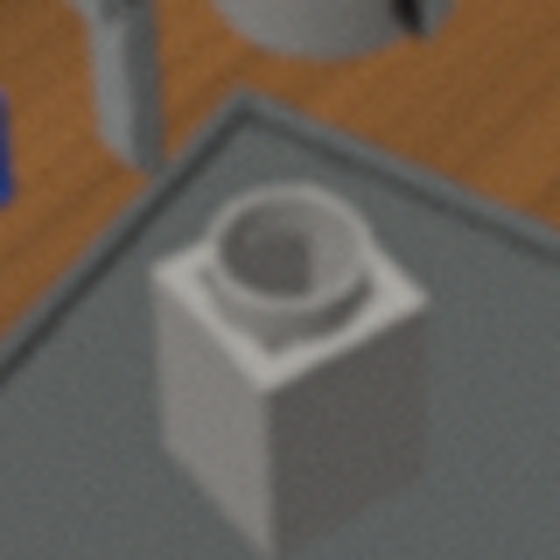

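```bash
python3 -m creep '[{"hand":94,"offset":[0,1.4,0],"yaw":1},{"hand":80,"offset":[0,3,0],"yaw":2},{"hand":70,"offset":[0,4.6,0],"yaw":3},{"hand":60,"offset":[0,6.2,0],"yaw":3.7},{"hand":50,"offset":[0,7.5,0],"yaw":3.7}]' 40
python3 -m creep '[{"hand":50,"offset":[0,1.5,0],"yaw":0},{"hand":50,"offset":[0,3,0],"yaw":0},{"hand":50,"offset":[0.1,3.6,-1],"yaw":0},{"hand":50,"offset":[0.1,3.6,-3],"yaw":0},{"hand":50,"offset":[0.1,3.6,-3],"yaw":0}]' 40
python3 -m creep '[{"hand":50,"offset":[0,0,0],"yaw":0},{"hand":50,"offset":[0,0,0],"yaw":0},{"hand":50,"offset":[0,0,0],"yaw":0},{"hand":50,"offset":[0,0,0],"yaw":0},{"hand":50,"offset":[0,0,0],"yaw":0}]' 40
python3 -c "
from h import *
st();i=vision.camera_info('wrist');im=vision.snapshot('wrist');cv2.imwrite('pics/w31.png',im)
import json;json.dump({k:np.array(v).tolist() for k,v in i.items()},open('i31.json','w'))"
```

```text
clock: 33.9
tool_pos: [0.5662, 0.1891, 0.2471]
eef_rot: [-0.026, 0.708, 0.026, 0.705]
wrist_force: [0.3, -0.4, 0.2]
gripper_width: 0.691
clock: 34.4
tool_pos: [0.5635, 0.2757, 0.1655]
eef_rot: [-0.028, 0.713, 0.024, 0.7]
wrist_force: [-1.1, -0.2, -1.5]
gripper_width: 0.532
clock: 34.9
tool_pos: [0.5705, 0.2771, 0.1757]
eef_rot: [-0.025, 0.706, 0.025, 0.707]
wrist_force: [0.5, 0.8, -0.4]
gripper_width: 0.532
t 34.9 tcp [0.5705 0.2771 0.1757] jawdeg 94.1 xaxis [ 0.002  0.001 -1.   ] F [ 0.5  0.8 -0.4] w 50.0 j [ 0.34  0.39  1.44  0.    1.31 -1.3 ]
```

View pics/w31.png

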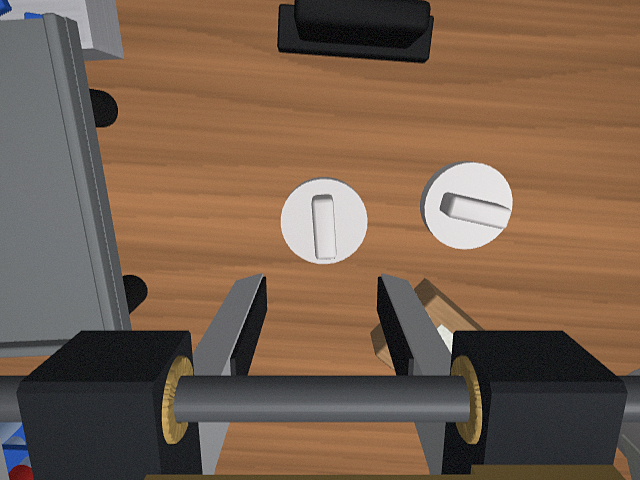

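```bash
cat > m.py <<'E'
from h import *
import json
def L(f): return {k:np.array(v) for k,v in json.load(open(f)).items()}
def save(f): 
    i=vision.camera_info('wrist'); im=vision.snapshot('wrist'); json.dump({k:np.array(v).tolist() for k,v in i.items()},open(f'i{f}.json','w')); cv2.imwrite(f'pics/w{f}.png',im)
def bar(i,p,q,z=.042):
    a,b=px2w('',*p,z,i),px2w('',*q,z,i); e=b-a; print('bar',((a+b)/2).round(4),np.linalg.norm(e).round(3),'deg',np.degrees(np.arctan2(e[1],e[0])).round(1))
E
python3 -c "
from m import *
i=L('i31.json')
crop(cv2.imread('pics/w31.png'),270,150,520,280,3.2,'pics/w31c.png')
print(px2w('',324,221,.016,i),px2w('',467.5,205.5,.016,i))
bar(i,(322,196),(326,259));bar(i,(446,204),(509,219));st()"
```

```text
[0.56984643 0.27972939 0.016     ] [0.54946134 0.39124346 0.016     ]
bar [0.5695 0.2796 0.042 ] 0.048 deg 7.7
bar [0.5493 0.3899 0.042 ] 0.048 deg 80.7
t 34.95 tcp [0.5703 0.2772 0.1754] jawdeg 94.1 xaxis [ 0.002  0.001 -1.   ] F [ 0.   0.5 -0.5] w 50.4 j [ 0.34  0.39  1.44  0.    1.31 -1.3 ]
```

View pics/w31c.png

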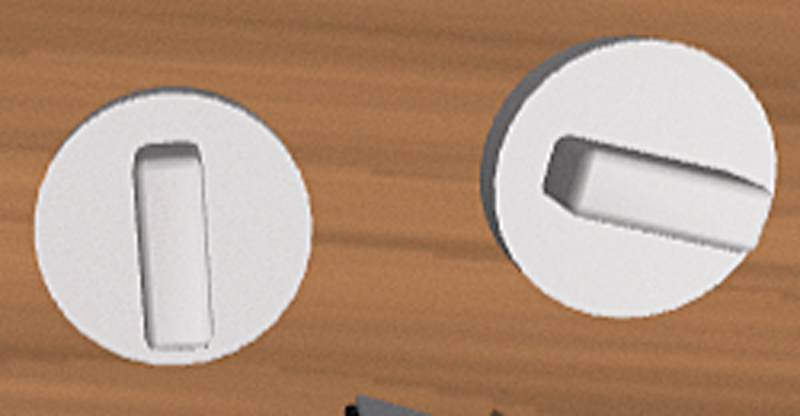

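```bash
python3 -m creep '[{"hand":50,"offset":[-0.03,0.1,-1.2],"yaw":0.4},{"hand":50,"offset":[-0.03,0.1,-2.7],"yaw":0.4},{"hand":50,"offset":[-0.03,0.1,-4.2],"yaw":0.4},{"hand":50,"offset":[-0.03,0.1,-5.4],"yaw":0.4},{"hand":50,"offset":[-0.03,0.1,-5.75],"yaw":0.4}]' 20
python3 -m creep '[{"hand":50,"offset":[0,0,0],"yaw":0},{"hand":5,"offset":[0,0,0],"yaw":0},{"hand":5,"offset":[0,0,0],"yaw":0},{"hand":5,"offset":[0,0,0],"yaw":0},{"hand":5,"offset":[0,0,0],"yaw":0}]' 20
python3 -m creep '[{"hand":5,"offset":[0,0,0],"yaw":0},{"hand":5,"offset":[0,0,0],"yaw":0},{"hand":5,"offset":[0,0,0],"yaw":0},{"hand":5,"offset":[0,0,0],"yaw":0},{"hand":5,"offset":[0,0,0],"yaw":0}]' 20
python3 -c "
from m import *
st()"
```

```text
clock: 35.45
tool_pos: [0.5668, 0.2788, 0.0274]
eef_rot: [-0.038, 0.708, 0.037, 0.704]
wrist_force: [-0.3, 0.7, -0.3]
gripper_width: 0.531
clock: 35.95
tool_pos: [0.5696, 0.2799, 0.0315]
eef_rot: [-0.037, 0.706, 0.038, 0.707]
wrist_force: [0.5, -0.3, -0.4]
gripper_width: 0.226
clock: 36.45
tool_pos: [0.5694, 0.2798, 0.0313]
eef_rot: [-0.037, 0.706, 0.038, 0.706]
wrist_force: [-0.8, -0.5, 5.7]
gripper_width: 0.165
t 36.45 tcp [0.5694 0.2798 0.0313] jawdeg 96.1 xaxis [ 0.001  0.    -1.   ] F [-0.8 -0.5  5.7] w 15.6 j [ 0.35  0.51  1.63 -0.    1.01 -1.33]
```

```bash
python3 -m creep '[{"hand":5,"offset":[0,0,1.5],"yaw":0},{"hand":5,"offset":[0,0,3],"yaw":0},{"hand":5,"offset":[0,0,4.5],"yaw":0},{"hand":5,"offset":[0,0,6],"yaw":0},{"hand":5,"offset":[0,-0.5,7.5],"yaw":0}]' 30
python3 -m creep '[{"hand":5,"offset":[0,-1.3,0.3],"yaw":0},{"hand":5,"offset":[0,-2.8,0.3],"yaw":0},{"hand":5,"offset":[0,-4.3,0.3],"yaw":0},{"hand":5,"offset":[0,-5.8,0.3],"yaw":0},{"hand":5,"offset":[0,-7.3,0.3],"yaw":0}]' 30
python3 -m creep '[{"hand":5,"offset":[0,-1.2,0],"yaw":0},{"hand":5,"offset":[0,-2.4,0],"yaw":0},{"hand":5,"offset":[-0.06,-3.2,0],"yaw":0},{"hand":5,"offset":[-0.06,-3.38,0],"yaw":0},{"hand":5,"offset":[-0.06,-3.38,0],"yaw":0}]' 30
python3 -c "
from m import *
st();go(.568,.0002,.189)
save('32');crop(vision.snapshot('scene'),270,120,400,260,4.2,'pics/s32.png');crop(vision.snapshot('side'),250,150,400,280,4.2,'pics/d32.png')
"
```

```text
clock: 36.95
tool_pos: [0.5686, 0.2682, 0.2189]
eef_rot: [-0.038, 0.706, 0.038, 0.706]
wrist_force: [0.7, -0.4, -0.1]
gripper_width: 0.168
clock: 37.45
tool_pos: [0.5686, 0.0834, 0.225]
eef_rot: [-0.038, 0.706, 0.038, 0.706]
wrist_force: [0.8, -0.9, 0.3]
gripper_width: 0.167
clock: 37.95
tool_pos: [0.5674, 0.0001, 0.2251]
eef_rot: [-0.037, 0.706, 0.037, 0.706]
wrist_force: [-0.9, 0.0, -0.7]
gripper_width: 0.17
t 37.95 tcp [5.674e-01 1.000e-04 2.251e-01] jawdeg 96.0 xaxis [-0.001  0.001 -1.   ] F [-0.9  0.  -0.7] w 16.0 j [-0.12  0.26  1.51  0.    1.38 -1.8 ]
units [ 0.02  0.   -1.44] yaw None
```

View pics/w32.png

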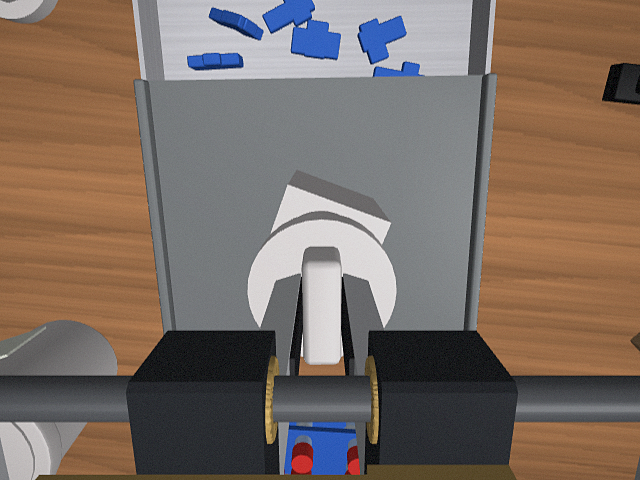

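View pics/s32.png

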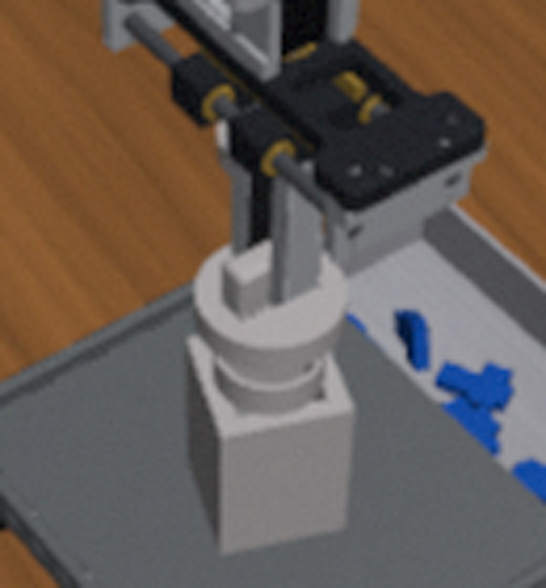

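View pics/d32.png

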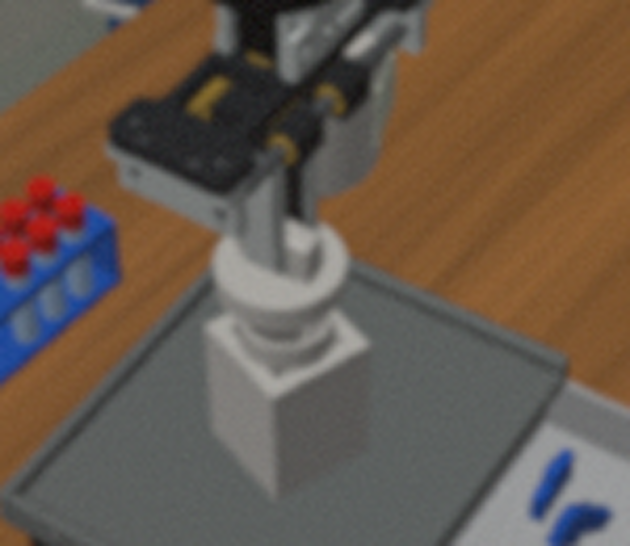

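```bash
python3 -m creep '[{"hand":5,"offset":[0.02,0,-0.3],"yaw":0},{"hand":5,"offset":[0.02,0,-0.6],"yaw":0},{"hand":5,"offset":[0.02,0,-0.8],"yaw":0},{"hand":5,"offset":[0.02,0,-0.95],"yaw":0},{"hand":5,"offset":[0.02,0,-1.1],"yaw":0}]' 20
python3 -c "
from m import *
st()"
python3 -m creep '[{"hand":5,"offset":[0,0,-0.08],"yaw":0},{"hand":5,"offset":[0,0,-0.16],"yaw":0},{"hand":5,"offset":[0,0,-0.2],"yaw":0},{"hand":5,"offset":[0,0,-0.2],"yaw":0},{"hand":5,"offset":[0,0,-0.2],"yaw":0}]' 20
python3 -c "
from m import *
st()"
```

```text
clock: 38.6
tool_pos: [0.5683, 0.0006, 0.2009]
eef_rot: [-0.038, 0.705, 0.038, 0.707]
wrist_force: [-5.7, 2.3, 27.1]
gripper_width: 0.171
t 38.6 tcp [0.5683 0.0006 0.2009] jawdeg 96.1 xaxis [ 0.002  0.    -1.   ] F [-5.7  2.3 27.1] w 16.1 j [-0.12  0.27  1.55  0.    1.32 -1.8 ]
clock: 39.1
tool_pos: [0.57, 0.0006, 0.1997]
eef_rot: [-0.038, 0.703, 0.038, 0.709]
wrist_force: [-4.9, 2.0, 27.6]
gripper_width: 0.167
t 39.1 tcp [0.57   0.0006 0.1997] jawdeg 96.1 xaxis [ 0.009 -0.    -1.   ] F [-4.9  2.  27.6] w 15.7 j [-0.12  0.27  1.55  0.    1.31 -1.8 ]
```

```bash
python3 -m creep '[{"hand":5,"offset":[0,0,0.18],"yaw":0},{"hand":5,"offset":[0,0,0.18],"yaw":0},{"hand":5,"offset":[0,0,0.18],"yaw":0},{"hand":5,"offset":[0,0,0.18],"yaw":0},{"hand":5,"offset":[0,0,0.18],"yaw":0}]' 20
python3 -c "
from m import *
st();save('33');crop(vision.snapshot('scene'),290,140,390,250,6,'pics/s33.png');crop(vision.snapshot('side'),270,180,370,280,6,'pics/d33.png')"
```

```text
clock: 39.6
tool_pos: [0.5695, 0.0003, 0.1999]
eef_rot: [-0.038, 0.705, 0.037, 0.708]
wrist_force: [-2.7, 0.1, 12.1]
gripper_width: 0.168
t 39.6 tcp [5.695e-01 3.000e-04 1.999e-01] jawdeg 96.1 xaxis [ 0.004 -0.    -1.   ] F [-2.7  0.1 12.1] w 15.8 j [-0.12  0.27  1.55  0.    1.31 -1.8 ]
```

View pics/s33.png

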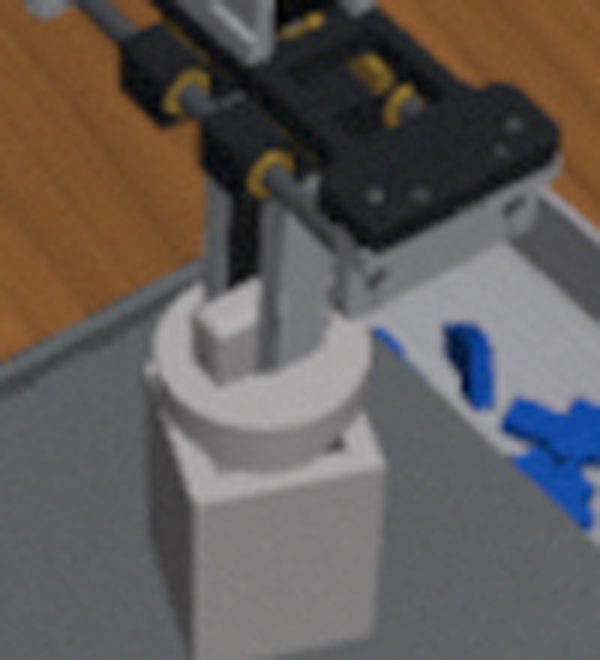

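View pics/d33.png

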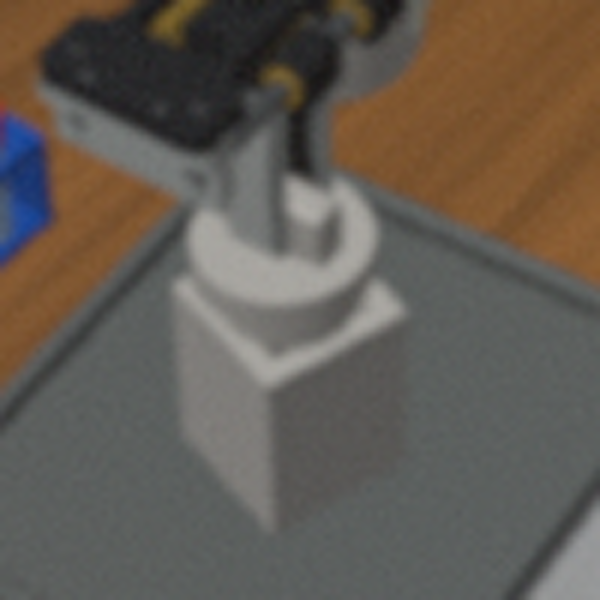

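```bash
python3 -m creep '[{"hand":5,"offset":[0.08,0,0],"yaw":0},{"hand":5,"offset":[0,0.08,0],"yaw":0},{"hand":5,"offset":[-0.08,0,0],"yaw":0},{"hand":5,"offset":[0,-0.08,0],"yaw":0},{"hand":5,"offset":[-0.08,-0.04,0],"yaw":0}]' 20
python3 -c "
from m import *
st()"
python3 -m creep '[{"hand":5,"offset":[-0.06,0,0],"yaw":0},{"hand":5,"offset":[-0.06,0.06,0],"yaw":0},{"hand":5,"offset":[0,0.1,0],"yaw":0},{"hand":5,"offset":[0.08,0.04,0],"yaw":0},{"hand":5,"offset":[0.08,0.04,0],"yaw":0}]' 20
python3 -c "
from m import *
st()"
```

```text
clock: 40.25
tool_pos: [0.5687, 0.0002, 0.1999]
eef_rot: [-0.037, 0.704, 0.038, 0.709]
wrist_force: [2.8, 1.9, 7.6]
gripper_width: 0.17
t 40.25 tcp [5.687e-01 2.000e-04 1.999e-01] jawdeg 96.1 xaxis [ 0.007  0.002 -1.   ] F [2.8 1.9 7.6] w 16.0 j [-0.12  0.27  1.55  0.    1.31 -1.8 ]
clock: 40.75
tool_pos: [0.5693, 0.0002, 0.1998]
eef_rot: [-0.038, 0.705, 0.037, 0.707]
wrist_force: [-2.5, 0.9, 13.0]
gripper_width: 0.169
t 40.75 tcp [5.693e-01 2.000e-04 1.998e-01] jawdeg 96.1 xaxis [ 0.004 -0.    -1.   ] F [-2.5  0.9 13. ] w 15.8 j [-0.12  0.28  1.55  0.    1.31 -1.8 ]
```

```bash
python3 -m creep '[{"hand":5,"offset":[0,0,0.5],"yaw":0},{"hand":5,"offset":[0,0,1],"yaw":0},{"hand":5,"offset":[0,1.2,1.3],"yaw":0},{"hand":5,"offset":[0,2.7,1.3],"yaw":0},{"hand":5,"offset":[0,4.3,1.3],"yaw":0}]' 30
python3 -m creep '[{"hand":5,"offset":[0,1.5,0],"yaw":0},{"hand":5,"offset":[0,3,0],"yaw":0},{"hand":5,"offset":[0,4.5,0],"yaw":0},{"hand":5,"offset":[0,6,0],"yaw":0},{"hand":5,"offset":[0,6.9,-0.5],"yaw":0}]' 30
python3 -m creep '[{"hand":5,"offset":[0,0,-1.3],"yaw":0},{"hand":5,"offset":[0,0,-2.6],"yaw":0},{"hand":5,"offset":[0,0,-3.9],"yaw":0},{"hand":5,"offset":[0,0,-5],"yaw":0},{"hand":5,"offset":[0,0,-6],"yaw":0}]' 30
python3 -c "
from m import *
st();go(.5694,.2798,.0313)"
```

```text
clock: 41.25
tool_pos: [0.5685, 0.1082, 0.2306]
eef_rot: [-0.037, 0.706, 0.037, 0.706]
wrist_force: [0.6, -0.4, -1.1]
gripper_width: 0.172
clock: 41.75
tool_pos: [0.569, 0.2835, 0.2191]
eef_rot: [-0.037, 0.705, 0.039, 0.707]
wrist_force: [-0.1, -1.0, -0.7]
gripper_width: 0.168
clock: 42.25
tool_pos: [0.5677, 0.2801, 0.066]
eef_rot: [-0.038, 0.707, 0.037, 0.706]
wrist_force: [-0.5, -0.2, -0.0]
gripper_width: 0.169
t 42.25 tcp [0.5677 0.2801 0.066 ] jawdeg 96.1 xaxis [-0.001 -0.    -1.   ] F [-0.5 -0.2 -0. ] w 15.9 j [ 0.35  0.47  1.59 -0.    1.08 -1.33]
units [ 0.07 -0.01 -1.39] yaw None
```

```bash
python3 -m creep '[{"hand":5,"offset":[0,0,-0.5],"yaw":0},{"hand":5,"offset":[0,0,-1],"yaw":0},{"hand":5,"offset":[0,0,-1.25],"yaw":0},{"hand":5,"offset":[0,0,-1.35],"yaw":0},{"hand":5,"offset":[0,0,-1.4],"yaw":0}]' 30
python3 -c "
from m import *
st()"
```

```text
clock: 42.75
tool_pos: [0.5687, 0.2804, 0.0332]
eef_rot: [-0.037, 0.706, 0.038, 0.707]
wrist_force: [-0.3, 0.1, -0.9]
gripper_width: 0.166
t 42.75 tcp [0.5687 0.2804 0.0332] jawdeg 96.1 xaxis [ 0.001  0.001 -1.   ] F [-0.3  0.1 -0.9] w 15.6 j [ 0.35  0.51  1.63  0.    1.01 -1.33]
```

```bash
python3 -m creep '[{"hand":5,"offset":[0,0,-0.04],"yaw":0},{"hand":5,"offset":[0,0,-0.08],"yaw":0},{"hand":5,"offset":[0,0,-0.1],"yaw":0},{"hand":5,"offset":[0,0,-0.1],"yaw":0},{"hand":5,"offset":[0,0,-0.1],"yaw":0}]' 30
python3 -c "
from m import *
st()"
```

```text
clock: 43.25
tool_pos: [0.5683, 0.2803, 0.0304]
eef_rot: [-0.037, 0.706, 0.038, 0.706]
wrist_force: [-0.2, -0.0, 0.2]
gripper_width: 0.171
t 43.25 tcp [0.5683 0.2803 0.0304] jawdeg 96.1 xaxis [ 0.001  0.    -1.   ] F [-0.2 -0.   0.2] w 16.0 j [ 0.35  0.51  1.63  0.    1.   -1.33]
```

```bash
python3 -m creep '[{"hand":40,"offset":[0,0,0],"yaw":0},{"hand":40,"offset":[0,0,0],"yaw":0},{"hand":40,"offset":[0,0,0.5],"yaw":0},{"hand":50,"offset":[0,0,2],"yaw":0},{"hand":50,"offset":[0,0,4],"yaw":0}]' 30
python3 -m creep '[{"hand":50,"offset":[-0.1,1,0.5],"yaw":-1.7},{"hand":50,"offset":[-0.3,2,1],"yaw":-3.4},{"hand":50,"offset":[-0.5,3,1.5],"yaw":-5.1},{"hand":50,"offset":[-0.7,4,1.5],"yaw":-6.8},{"hand":50,"offset":[-0.76,4.4,1.5],"yaw":-8.5}]' 30
python3 -m creep '[{"hand":50,"offset":[0,0,0],"yaw":-1.7},{"hand":50,"offset":[0,0,0],"yaw":-3.4},{"hand":50,"offset":[0,0,0],"yaw":-5.1},{"hand":50,"offset":[0,0,0],"yaw":-6.8},{"hand":50,"offset":[0,0,0],"yaw":-8.5}]' 30
python3 -m creep '[{"hand":50,"offset":[0,0,0],"yaw":-1.5},{"hand":50,"offset":[0,0,0],"yaw":-3},{"hand":50,"offset":[0,0,0],"yaw":-4},{"hand":50,"offset":[0,0,0],"yaw":-4},{"hand":50,"offset":[0,0,0],"yaw":-4}]' 30
python3 -c "
from m import *
st();go(.5494,.3905,.03,-9.3);save('34')"
```

```text
clock: 43.75
tool_pos: [0.5664, 0.2796, 0.1295]
eef_rot: [-0.038, 0.708, 0.037, 0.704]
wrist_force: [0.7, -0.2, -0.7]
gripper_width: 0.524
clock: 44.25
tool_pos: [0.5487, 0.3927, 0.1694]
eef_rot: [0.223, 0.671, -0.221, 0.672]
wrist_force: [-0.3, -0.9, -0.2]
gripper_width: 0.532
clock: 44.75
tool_pos: [0.5491, 0.3903, 0.1686]
eef_rot: [0.451, 0.544, -0.451, 0.545]
wrist_force: [-0.2, -0.5, -0.4]
gripper_width: 0.532
clock: 45.25
tool_pos: [0.5491, 0.3903, 0.1683]
eef_rot: [0.537, 0.46, -0.537, 0.46]
wrist_force: [0.8, 0.8, -0.3]
gripper_width: 0.529
t 45.25 tcp [0.5491 0.3903 0.1683] jawdeg -8.8 xaxis [ 0.001  0.    -1.   ] F [ 0.8  0.8 -0.3] w 49.8 j [ 0.51  0.45  1.35 -0.    1.34  0.67]
units [ 0.01  0.01 -5.53] yaw [np.float64(-0.1)]
```

View pics/w34.png

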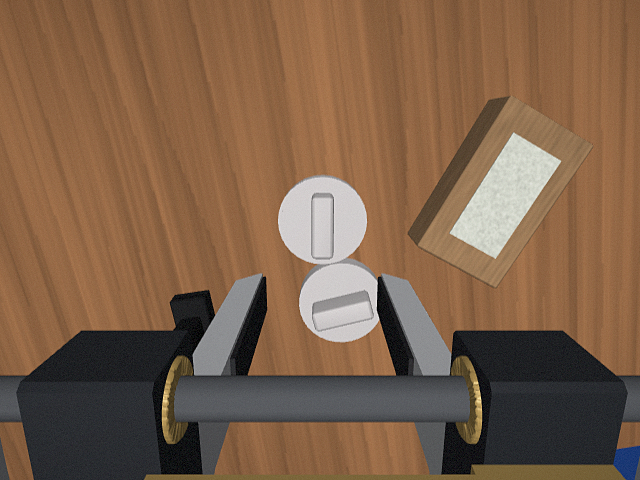

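```bash
python3 -c "
from m import *
i=L('i34.json');print(px2w('',322.5,220.5,.016,i),px2w('',341,302,.016,i));bar(i,(322,195),(322.5,259))"
```

```text
[0.55041472 0.39349128 0.016     ] [0.55495753 0.32413892 0.016     ]
bar [0.5502 0.3939 0.042 ] 0.047 deg -98.3
```

```bash
python3 -m creep '[{"hand":50,"offset":[0.05,0.14,-1.2],"yaw":0.1},{"hand":50,"offset":[0.05,0.14,-2.7],"yaw":0.1},{"hand":50,"offset":[0.05,0.14,-4.2],"yaw":0.1},{"hand":50,"offset":[0.05,0.14,-5.2],"yaw":0.1},{"hand":50,"offset":[0.05,0.14,-5.5],"yaw":0.1}]' 20
python3 -m creep '[{"hand":50,"offset":[0,0,0],"yaw":0},{"hand":5,"offset":[0,0,0],"yaw":0},{"hand":5,"offset":[0,0,0],"yaw":0},{"hand":5,"offset":[0,0,0],"yaw":0},{"hand":5,"offset":[0,0,0],"yaw":0}]' 20
python3 -m creep '[{"hand":5,"offset":[0,0,0],"yaw":0},{"hand":5,"offset":[0,0,0],"yaw":0},{"hand":5,"offset":[0,0,0],"yaw":0},{"hand":5,"offset":[0,0,0],"yaw":0},{"hand":5,"offset":[0,0,0],"yaw":0}]' 20
python3 -c "
from m import *
st();save('35')"
```

```text
clock: 45.8
tool_pos: [0.548, 0.3924, 0.0271]
eef_rot: [-0.533, -0.463, 0.537, -0.462]
wrist_force: [-9.2, -4.2, 28.5]
gripper_width: 0.533
clock: 46.3
tool_pos: [0.5508, 0.394, 0.0308]
eef_rot: [0.536, 0.462, -0.535, 0.462]
wrist_force: [-0.4, 0.8, 0.0]
gripper_width: 0.229
clock: 46.8
tool_pos: [0.5506, 0.3939, 0.0306]
eef_rot: [0.536, 0.462, -0.535, 0.462]
wrist_force: [-0.9, -0.2, 4.8]
gripper_width: 0.169
t 46.8 tcp [0.5506 0.3939 0.0306] jawdeg -8.4 xaxis [ 0.001  0.    -1.   ] F [-0.9 -0.2  4.8] w 15.9 j [ 0.52  0.56  1.52 -0.    1.06  0.67]
```

View pics/w35.png

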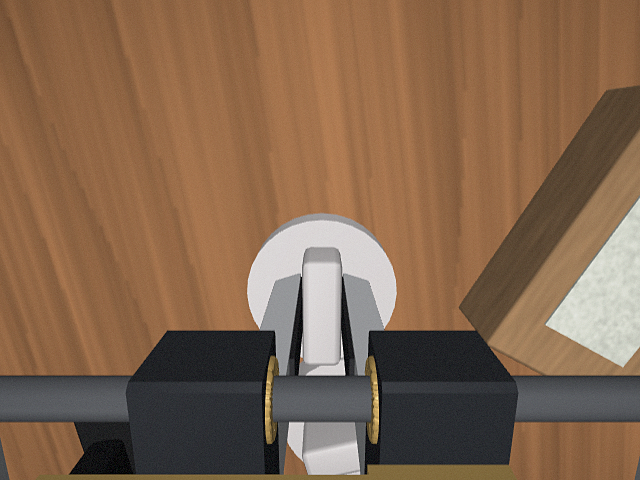

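```bash
python3 -m creep '[{"hand":5,"offset":[0,0,1.5],"yaw":0},{"hand":5,"offset":[0,0,3],"yaw":0},{"hand":5,"offset":[0,0,4.5],"yaw":0},{"hand":5,"offset":[0,0,6],"yaw":0},{"hand":5,"offset":[0,-0.5,7.5],"yaw":0}]' 30
python3 -m creep '[{"hand":5,"offset":[0.1,-1.3,0.3],"yaw":0},{"hand":5,"offset":[0.2,-2.8,0.3],"yaw":0},{"hand":5,"offset":[0.3,-4.3,0.3],"yaw":0},{"hand":5,"offset":[0.4,-5.8,0.3],"yaw":0},{"hand":5,"offset":[0.5,-7.3,0.3],"yaw":0}]' 30
python3 -m creep '[{"hand":5,"offset":[0.1,-1.5,0],"yaw":0},{"hand":5,"offset":[0.1,-3,0],"yaw":0},{"hand":5,"offset":[0.2,-4.5,0],"yaw":0},{"hand":5,"offset":[0.2,-5,0],"yaw":0},{"hand":5,"offset":[0.2,-5,0],"yaw":0}]' 30
python3 -c "
from m import *
st();go(.568,.0002,.189);i=vision.camera_info('wrist')
save('36');crop(cv2.imread('pics/w36.png'),240,150,400,310,5,'pics/w36c.png')"
```

```text
clock: 47.35
tool_pos: [0.5498, 0.382, 0.218]
eef_rot: [-0.535, -0.463, 0.535, -0.462]
wrist_force: [0.5, -0.3, -0.4]
gripper_width: 0.166
clock: 47.85
tool_pos: [0.5624, 0.1972, 0.2242]
eef_rot: [-0.535, -0.462, 0.536, -0.462]
wrist_force: [0.7, -0.1, -0.3]
gripper_width: 0.169
clock: 48.35
tool_pos: [0.5676, 0.0724, 0.2245]
eef_rot: [-0.536, -0.461, 0.536, -0.461]
wrist_force: [0.5, 0.9, -0.5]
gripper_width: 0.169
t 48.35 tcp [0.5676 0.0724 0.2245] jawdeg -8.6 xaxis [-0.001  0.    -1.   ] F [ 0.5  0.9 -0.5] w 15.8 j [0.01 0.27 1.5  0.   1.38 0.15]
units [ 0.01 -2.89 -1.42] yaw None
```

View pics/w36.png

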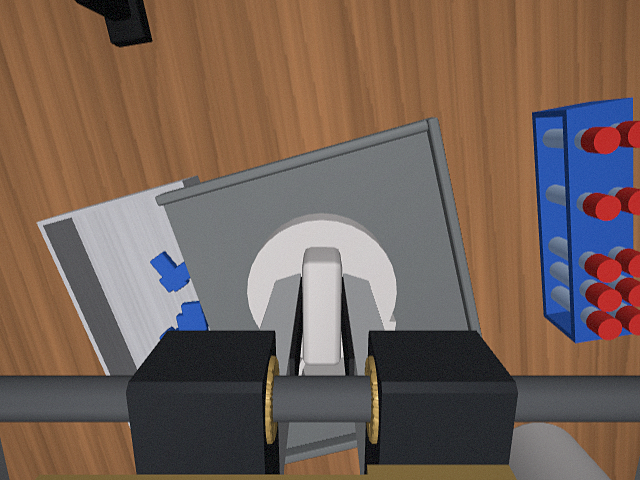

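```bash
python3 -c "
from m import *
a=cv2.imread('pics/s29.png');b=vision.snapshot('scene');c=cv2.imread('pics/d29.png');d=vision.snapshot('side')
def f(im,x,y): return im[y-45:y+45,x-40:x+40]
cv2.imwrite('pics/cmp.png',cv2.resize(np.hstack([f(a,334,225),f(b,334,225),f(c,317,240),f(d,317,240)]),None,fx=2.5,fy=2.5,interpolation=2))
for p,q,(x,y) in ((a,b,(334,235)),(c,d,(317,250))):
    t=cv2.cvtColor(p,6)[y-14:y+24,x-28:x+28];r=cv2.matchTemplate(cv2.cvtColor(q,6)[y-30:y+40,x-40:x+40],t,cv2.TM_CCOEFF_NORMED);_,m,_,l=cv2.minMaxLoc(r);print(m,l)"
```

```text
0.773517370223999 (12, 16)
0.6990453600883484 (12, 16)
```

View pics/cmp.png

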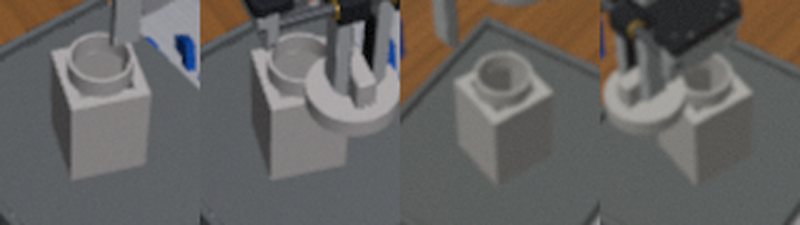

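```bash
python3 -m creep '[{"hand":5,"offset":[0,-1,0],"yaw":0},{"hand":5,"offset":[0,-2,0],"yaw":0},{"hand":5,"offset":[0,-2.8,0],"yaw":0},{"hand":5,"offset":[0.02,-2.9,0],"yaw":0},{"hand":5,"offset":[0.02,-2.9,-0.4],"yaw":0}]' 20
python3 -m creep '[{"hand":5,"offset":[0,0,-0.2],"yaw":0},{"hand":5,"offset":[0,0,-0.4],"yaw":0},{"hand":5,"offset":[0,0,-0.5],"yaw":0},{"hand":5,"offset":[0,0,-0.6],"yaw":0},{"hand":5,"offset":[0,0,-0.7],"yaw":0}]' 20
python3 -c "
from m import *
st()"
```

```text
clock: 49.0
tool_pos: [0.5695, 0.0024, 0.2159]
eef_rot: [0.536, 0.462, -0.534, 0.463]
wrist_force: [-0.2, 0.5, -0.1]
gripper_width: 0.171
clock: 49.5
tool_pos: [0.5684, 0.0015, 0.1975]
eef_rot: [0.535, 0.462, -0.535, 0.462]
wrist_force: [0.7, -0.1, -0.6]
gripper_width: 0.17
t 49.5 tcp [0.5684 0.0015 0.1975] jawdeg -8.4 xaxis [ 0.  0. -1.] F [ 0.7 -0.1 -0.6] w 15.9 j [-0.12  0.28  1.55  0.    1.31  0.03]
```

```bash
python3 -m creep '[{"hand":5,"offset":[0,-0.02,-0.1],"yaw":0},{"hand":5,"offset":[0,-0.02,-0.2],"yaw":0},{"hand":5,"offset":[0,-0.02,-0.3],"yaw":0},{"hand":5,"offset":[0,-0.02,-0.36],"yaw":0},{"hand":5,"offset":[0,-0.02,-0.4],"yaw":0}]' 20
python3 -c "
from m import *
st()"
```

```text
clock: 50.0
tool_pos: [0.5688, 0.0011, 0.195]
eef_rot: [0.537, 0.46, -0.534, 0.463]
wrist_force: [-8.6, 1.8, 33.0]
gripper_width: 0.165
t 50.0 tcp [0.5688 0.0011 0.195 ] jawdeg -8.4 xaxis [ 0.006  0.    -1.   ] F [-8.6  1.8 33. ] w 15.5 j [-0.12  0.28  1.56  0.    1.3   0.03]
```

```bash
python3 -m creep '[{"hand":5,"offset":[0,0,0.18],"yaw":0},{"hand":5,"offset":[0,0,0.18],"yaw":0},{"hand":5,"offset":[0,0,0.18],"yaw":0},{"hand":5,"offset":[0,0,0.18],"yaw":0},{"hand":5,"offset":[0,0,0.18],"yaw":0}]' 20
python3 -c "
from m import *
st();crop(vision.snapshot('scene'),290,140,390,250,6,'pics/s37.png');crop(vision.snapshot('side'),270,180,370,280,6,'pics/d37.png')"
```

```text
clock: 50.5
tool_pos: [0.5693, 0.0007, 0.195]
eef_rot: [0.536, 0.461, -0.534, 0.463]
wrist_force: [-2.8, 1.0, 14.2]
gripper_width: 0.169
t 50.5 tcp [0.5693 0.0007 0.195 ] jawdeg -8.4 xaxis [ 0.004 -0.    -1.   ] F [-2.8  1.  14.2] w 15.9 j [-0.12  0.28  1.56  0.    1.3   0.03]
```

View pics/s37.png

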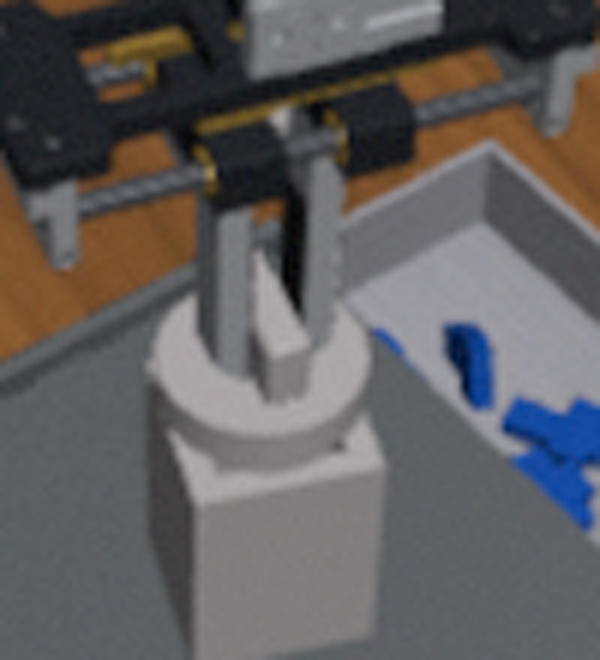

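View pics/d37.png

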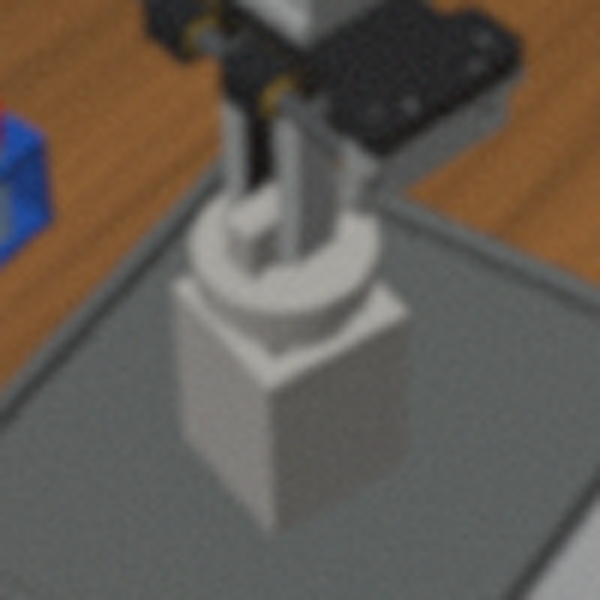

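```bash
python3 -m creep '[{"hand":5,"offset":[0.1,0,0],"yaw":0},{"hand":5,"offset":[0,0.1,0],"yaw":0},{"hand":5,"offset":[-0.1,0,0],"yaw":0},{"hand":5,"offset":[0,-0.1,0],"yaw":0},{"hand":5,"offset":[-0.1,-0.06,0],"yaw":0}]' 20
python3 -c "
from m import *
st()"
python3 -m creep '[{"hand":5,"offset":[-0.06,0,0],"yaw":0},{"hand":5,"offset":[-0.06,0.1,0],"yaw":0},{"hand":5,"offset":[0,0.15,0],"yaw":0},{"hand":5,"offset":[0.1,0.06,0],"yaw":0},{"hand":5,"offset":[0.1,0.06,0],"yaw":0}]' 20
python3 -c "
from m import *
st()"
```

```text
clock: 51.1
tool_pos: [0.5688, 0.0002, 0.1951]
eef_rot: [0.538, 0.461, -0.533, 0.463]
wrist_force: [3.1, 1.9, 11.0]
gripper_width: 0.169
t 51.1 tcp [5.688e-01 2.000e-04 1.951e-01] jawdeg -8.5 xaxis [ 0.008  0.002 -1.   ] F [ 3.1  1.9 11. ] w 15.9 j [-0.12  0.27  1.56  0.    1.3   0.02]
clock: 51.6
tool_pos: [0.5693, 0.0006, 0.195]
eef_rot: [0.536, 0.461, -0.534, 0.463]
wrist_force: [-3.3, 0.1, 14.4]
gripper_width: 0.166
t 51.6 tcp [0.5693 0.0006 0.195 ] jawdeg -8.4 xaxis [ 0.004 -0.    -1.   ] F [-3.3  0.1 14.4] w 15.6 j [-0.12  0.28  1.56  0.    1.3   0.03]
```

```bash
python3 -m creep '[{"hand":5,"offset":[0,0,0.5],"yaw":0},{"hand":5,"offset":[0,0,1],"yaw":0},{"hand":5,"offset":[0,1.2,1.5],"yaw":0},{"hand":5,"offset":[-0.2,2.7,1.5],"yaw":0},{"hand":5,"offset":[-0.4,4.3,1.5],"yaw":0}]' 30
python3 -m creep '[{"hand":5,"offset":[-0.4,1.5,0],"yaw":0},{"hand":5,"offset":[-0.8,3,0],"yaw":0},{"hand":5,"offset":[-1.2,4.5,0],"yaw":0},{"hand":5,"offset":[-1.6,6,0],"yaw":0},{"hand":5,"offset":[-2,7.5,0],"yaw":0}]' 30
python3 -m creep '[{"hand":5,"offset":[-0.4,1.5,0],"yaw":0},{"hand":5,"offset":[-0.8,3,0],"yaw":0},{"hand":5,"offset":[-1.2,4.5,-1],"yaw":0},{"hand":5,"offset":[-1.2,5,-2.5],"yaw":0},{"hand":5,"offset":[-1.2,5,-3],"yaw":0}]' 30
python3 -c "
from m import *
st();go(.48,.42,.0306);crop(vision.snapshot('scene'),390,250,560,400,4.5,'pics/s38.png')"
```

```text
clock: 52.1
tool_pos: [0.5589, 0.1087, 0.2303]
eef_rot: [0.536, 0.461, -0.535, 0.462]
wrist_force: [0.5, 0.4, -1.0]
gripper_width: 0.166
clock: 52.6
tool_pos: [0.508, 0.2973, 0.2298]
eef_rot: [0.535, 0.462, -0.535, 0.462]
wrist_force: [0.8, 0.2, 0.2]
gripper_width: 0.167
clock: 53.1
tool_pos: [0.4761, 0.4214, 0.1508]
eef_rot: [-0.533, -0.463, 0.537, -0.462]
wrist_force: [-1.0, 0.2, 0.1]
gripper_width: 0.169
t 53.1 tcp [0.4761 0.4214 0.1508] jawdeg -8.3 xaxis [-0.005 -0.003 -1.   ] F [-1.   0.2  0.1] w 15.9 j [0.62 0.41 1.47 0.   1.27 0.76]
units [ 0.16 -0.06 -4.81] yaw None
```

View pics/s38.png

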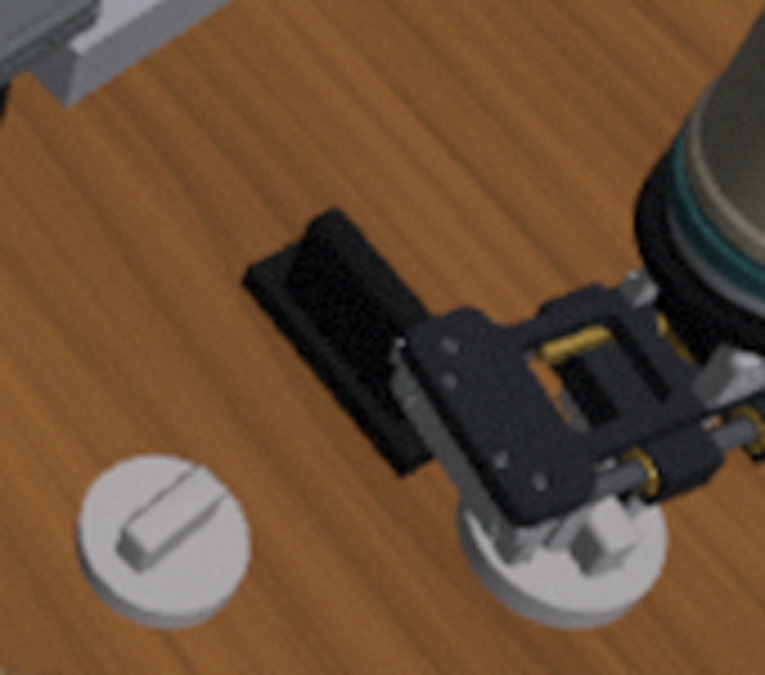

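```bash
python3 -m creep '[{"hand":5,"offset":[0,0,-1.2],"yaw":0},{"hand":5,"offset":[0,0,-2.4],"yaw":0},{"hand":5,"offset":[0,0,-3.5],"yaw":0},{"hand":5,"offset":[0,0,-4.2],"yaw":0},{"hand":5,"offset":[0,0,-4.55],"yaw":0}]' 30
python3 -c "
from m import *
st()"
python3 -m creep '[{"hand":5,"offset":[0,0,-0.1],"yaw":0},{"hand":5,"offset":[0,0,-0.15],"yaw":0},{"hand":5,"offset":[0,0,-0.2],"yaw":0},{"hand":5,"offset":[0,0,-0.25],"yaw":0},{"hand":5,"offset":[0,0,-0.25],"yaw":0}]' 30
python3 -c "
from m import *
st()"
```

```text
clock: 53.65
tool_pos: [0.4788, 0.4191, 0.0403]
eef_rot: [-0.535, -0.461, 0.536, -0.462]
wrist_force: [0.0, -0.2, -1.5]
gripper_width: 0.168
t 53.65 tcp [0.4788 0.4191 0.0403] jawdeg -8.5 xaxis [-0.001 -0.001 -1.   ] F [ 0.  -0.2 -1.5] w 15.8 j [ 0.61  0.5   1.61 -0.    1.03  0.76]
clock: 54.15
tool_pos: [0.4786, 0.4209, 0.0351]
eef_rot: [0.536, 0.462, -0.535, 0.462]
wrist_force: [0.1, -0.3, -0.9]
gripper_width: 0.17
t 54.15 tcp [0.4786 0.4209 0.0351] jawdeg -8.4 xaxis [ 0.001  0.001 -1.   ] F [ 0.1 -0.3 -0.9] w 16.0 j [ 0.61  0.51  1.62 -0.    1.02  0.76]
```

```bash
python3 -m creep '[{"hand":5,"offset":[0,0,-0.06],"yaw":0},{"hand":5,"offset":[0,0,-0.1],"yaw":0},{"hand":5,"offset":[0,0,-0.14],"yaw":0},{"hand":5,"offset":[0,0,-0.16],"yaw":0},{"hand":5,"offset":[0,0,-0.16],"yaw":0}]' 30
python3 -c "
from m import *
st()"
python3 -m creep '[{"hand":5,"offset":[0,0,-0.04],"yaw":0},{"hand":5,"offset":[0,0,-0.06],"yaw":0},{"hand":5,"offset":[0,0,-0.06],"yaw":0},{"hand":5,"offset":[0,0,-0.06],"yaw":0},{"hand":5,"offset":[0,0,-0.06],"yaw":0}]' 30
python3 -c "
from m import *
st()"
```

```text
clock: 54.65
tool_pos: [0.4783, 0.4207, 0.0304]
eef_rot: [-0.535, -0.462, 0.535, -0.462]
wrist_force: [0.1, -0.6, -0.9]
gripper_width: 0.165
t 54.65 tcp [0.4783 0.4207 0.0304] jawdeg -8.4 xaxis [-0. -0. -1.] F [ 0.1 -0.6 -0.9] w 15.5 j [ 0.61  0.51  1.62 -0.    1.01  0.76]
clock: 55.15
tool_pos: [0.4784, 0.4208, 0.0291]
eef_rot: [0.535, 0.462, -0.535, 0.462]
wrist_force: [-0.3, 0.4, 0.5]
gripper_width: 0.166
t 55.15 tcp [0.4784 0.4208 0.0291] jawdeg -8.4 xaxis [ 0.  0. -1.] F [-0.3  0.4  0.5] w 15.6 j [ 0.61  0.51  1.62 -0.    1.01  0.76]
```

```bash
python3 -m creep '[{"hand":40,"offset":[0,0,0],"yaw":0},{"hand":40,"offset":[0,0,0],"yaw":0},{"hand":40,"offset":[0,0,0.5],"yaw":0},{"hand":50,"offset":[0,0,3],"yaw":0},{"hand":50,"offset":[0,0,6],"yaw":0}]' 30
python3 -c "
from m import *
i=dict(mtx=vision.camera_info('wrist')['mtx'],xyz=np.array([ 0.37736334, -0.39251641,  0.3184014 ]),rotation=[0.78980793, 0.60133189, 0.07609344, 0.09387852])
bar(i,(503,88),(532,147));st()
im=vision.snapshot('scene');cv2.imwrite('pics/s39.png',im)"
```

```text
clock: 55.65
tool_pos: [0.4777, 0.4202, 0.1424]
eef_rot: [-0.534, -0.462, 0.536, -0.462]
wrist_force: [0.9, 1.3, 0.7]
gripper_width: 0.525
bar [ 0.4022 -0.269   0.042 ] 0.042 deg 16.6
t 55.65 tcp [0.4777 0.4202 0.1424] jawdeg -8.4 xaxis [-0.002 -0.002 -1.   ] F [0.9 1.3 0.7] w 49.4 j [ 0.61  0.41  1.48 -0.    1.25  0.76]
```

View pics/s39.png

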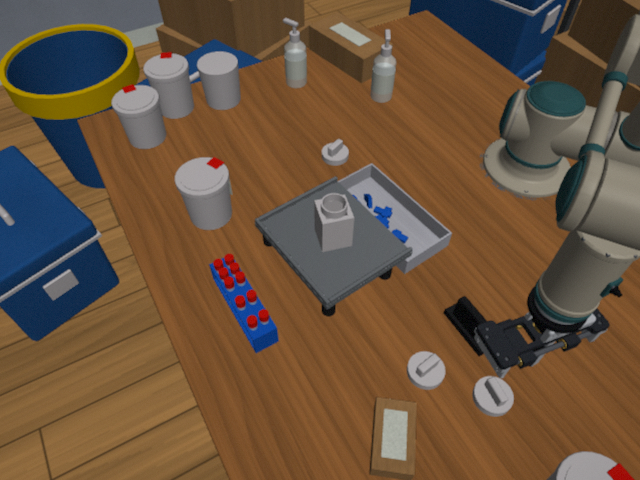

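```bash
python3 -m creep '[{"hand":50,"offset":[-0.5,-0.8,1.5],"yaw":-1},{"hand":50,"offset":[-1,-2.4,3],"yaw":-2},{"hand":50,"offset":[-1.5,-4,3.5],"yaw":-3},{"hand":50,"offset":[-2,-5.7,3.5],"yaw":-4},{"hand":50,"offset":[-2.5,-7.4,3.5],"yaw":-5}]' 30
python3 -m creep '[{"hand":50,"offset":[-0.2,-1.7,0],"yaw":-1},{"hand":50,"offset":[-0.3,-3.4,0],"yaw":-2},{"hand":50,"offset":[-0.4,-5.1,0],"yaw":-3},{"hand":50,"offset":[-0.5,-6.8,0],"yaw":-4},{"hand":50,"offset":[-0.6,-8.5,0],"yaw":-5}]' 30
python3 -m creep '[{"hand":50,"offset":[0,-1.7,0],"yaw":-1},{"hand":50,"offset":[0,-3.4,0],"yaw":-2},{"hand":50,"offset":[0,-5.1,0],"yaw":-2.4},{"hand":50,"offset":[0,-6.8,0],"yaw":-2.4},{"hand":50,"offset":[0,-8.5,0],"yaw":-2.4}]' 30
python3 -m creep '[{"hand":50,"offset":[0,-1.2,0],"yaw":0},{"hand":50,"offset":[0,-2,0],"yaw":0},{"hand":50,"offset":[0,-3,-1],"yaw":0},{"hand":50,"offset":[0,-3,-2],"yaw":0},{"hand":50,"offset":[0,-3,-2],"yaw":0}]' 30
python3 -c "
from m import *
st();go(.401,-.2695,.175,-70)"
```

```text
clock: 56.2
tool_pos: [0.4156, 0.2345, 0.2308]
eef_rot: [0.624, 0.334, -0.622, 0.335]
wrist_force: [0.9, -0.9, -0.4]
gripper_width: 0.531
clock: 56.7
tool_pos: [0.4006, 0.0217, 0.2301]
eef_rot: [0.682, 0.191, -0.68, 0.192]
wrist_force: [1.3, -0.2, -0.1]
gripper_width: 0.532
clock: 57.2
tool_pos: [0.4006, -0.1911, 0.2301]
eef_rot: [0.697, 0.12, -0.696, 0.121]
wrist_force: [1.2, -0.3, -0.3]
gripper_width: 0.531
clock: 57.7
tool_pos: [0.3989, -0.2634, 0.1769]
eef_rot: [-0.696, -0.121, 0.698, -0.118]
wrist_force: [-0.2, 0.9, -0.4]
gripper_width: 0.532
t 57.7 tcp [ 0.3989 -0.2634  0.1769] jawdeg -70.5 xaxis [-0.004  0.004 -1.   ] F [-0.2  0.9 -0.4] w 50.0 j [-0.73  0.16  1.76 -0.    1.22  0.5 ]
units [ 0.08 -0.24 -0.08] yaw [np.float64(0.1)]
```

```bash
python3 -m creep '[{"hand":50,"offset":[0.02,-0.05,0],"yaw":0},{"hand":50,"offset":[0.02,-0.05,0],"yaw":0},{"hand":50,"offset":[0.02,-0.05,0],"yaw":0},{"hand":50,"offset":[0.02,-0.05,0],"yaw":0},{"hand":50,"offset":[0.02,-0.05,0],"yaw":0}]' 30
python3 -c "
from m import *
st();save('40')"
```

```text
clock: 58.2
tool_pos: [0.4016, -0.2654, 0.1797]
eef_rot: [0.697, 0.12, -0.697, 0.121]
wrist_force: [-0.5, 0.6, 0.4]
gripper_width: 0.532
t 58.2 tcp [ 0.4016 -0.2654  0.1797] jawdeg -70.4 xaxis [ 0.001 -0.001 -1.   ] F [-0.5  0.6  0.4] w 50.0 j [-0.73  0.16  1.76 -0.    1.22  0.5 ]
```

View pics/w40.png

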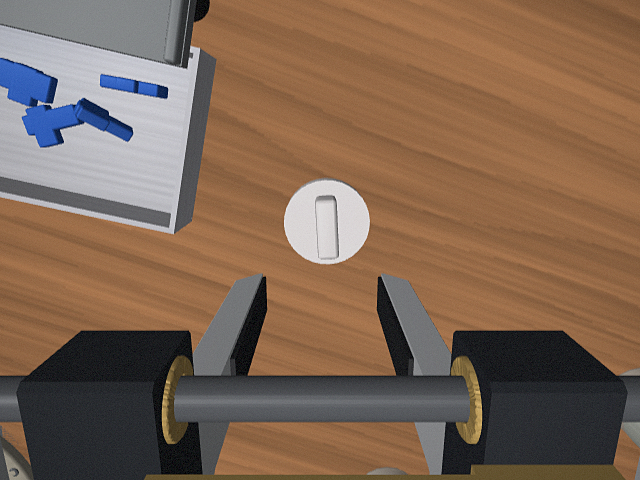

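```bash
python3 -c "
from m import *
i=L('i40.json');c=px2w('',327,222,.016,i);print(c);bar(i,(326,200),(328.5,258));go(c[0],c[1],.0305)"
```

```text
[ 0.40242075 -0.26957899  0.016     ]
bar [ 0.4024 -0.2694  0.042 ] 0.044 deg -157.8
units [ 0.04 -0.17 -5.96] yaw None
```

```bash
python3 -m creep '[{"hand":50,"offset":[0.03,-0.17,-1.3],"yaw":0.5},{"hand":50,"offset":[0.03,-0.17,-2.8],"yaw":0.5},{"hand":50,"offset":[0.03,-0.17,-4.2],"yaw":0.5},{"hand":50,"offset":[0.03,-0.17,-5.2],"yaw":0.5},{"hand":50,"offset":[0.03,-0.17,-5.6],"yaw":0.5}]' 20
python3 -m creep '[{"hand":50,"offset":[0,0,-0.2],"yaw":0},{"hand":50,"offset":[0,0,-0.3],"yaw":0},{"hand":5,"offset":[0,0,-0.3],"yaw":0},{"hand":5,"offset":[0,0,-0.3],"yaw":0},{"hand":5,"offset":[0,0,-0.3],"yaw":0}]' 20
python3 -m creep '[{"hand":5,"offset":[0,0,0],"yaw":0},{"hand":5,"offset":[0,0,0],"yaw":0},{"hand":5,"offset":[0,0,0],"yaw":0},{"hand":5,"offset":[0,0,0],"yaw":0},{"hand":5,"offset":[0,0,0],"yaw":0}]' 20
python3 -c "
from m import *
st()"
```

```text
clock: 58.75
tool_pos: [0.4008, -0.2685, 0.037]
eef_rot: [-0.693, -0.137, 0.695, -0.134]
wrist_force: [-0.8, 0.3, 0.6]
gripper_width: 0.529
clock: 59.25
tool_pos: [0.4026, -0.2702, 0.0324]
eef_rot: [0.694, 0.135, -0.694, 0.136]
wrist_force: [-0.7, 0.2, -0.1]
gripper_width: 0.311
clock: 59.75
tool_pos: [0.4023, -0.2699, 0.032]
eef_rot: [0.694, 0.135, -0.694, 0.136]
wrist_force: [-1.4, 0.8, 5.1]
gripper_width: 0.167
t 59.75 tcp [ 0.4023 -0.2699  0.032 ] jawdeg -67.9 xaxis [ 0. -0. -1.] F [-1.4  0.8  5.1] w 15.7 j [-0.73  0.33  1.96 -0.    0.85  0.45]
```

```bash
python3 -c "
from m import *
a=cv2.imread('pics/s29.png',0);b=cv2.imread('pics/s39.png',0)
x,y=334,225
t=a[y-20:y+30,x-24:x+24].astype(np.float32);u=b[y-20:y+30,x-24:x+24].astype(np.float32)
print(cv2.phaseCorrelate(t,u,cv2.createHanningWindow((48,50),cv2.CV_32F)))
t=a[y+0:y+28,x-24:x+24];r=cv2.matchTemplate(b[y-10:y+38,x-34:x+34],t,cv2.TM_CCOEFF_NORMED);print(cv2.minMaxLoc(r))
print(proj('scene',[.568,0,.16])-proj('scene',[.567,0,.16]),proj('scene',[.568,0.001,.16])-proj('scene',[.568,0,.16]))"
python3 -m creep '[{"hand":5,"offset":[0,0,1.5],"yaw":0},{"hand":5,"offset":[0,0,3],"yaw":0},{"hand":5,"offset":[0,0,4.5],"yaw":0},{"hand":5,"offset":[0,0,6],"yaw":0},{"hand":5,"offset":[0,0,7.7],"yaw":0}]' 30
python3 -m creep '[{"hand":5,"offset":[0.7,1.1,0.2],"yaw":0},{"hand":5,"offset":[1.5,2.4,0.2],"yaw":0},{"hand":5,"offset":[2.3,3.7,0.2],"yaw":0},{"hand":5,"offset":[3.1,5,0.2],"yaw":0},{"hand":5,"offset":[3.9,6.3,0.2],"yaw":0}]' 30
python3 -m creep '[{"hand":5,"offset":[0.8,1.3,0],"yaw":0},{"hand":5,"offset":[1.6,2.6,0],"yaw":0},{"hand":5,"offset":[2.4,3.8,0],"yaw":0},{"hand":5,"offset":[2.7,4.5,0],"yaw":0},{"hand":5,"offset":[2.7,4.5,0],"yaw":0}]' 30
python3 -c "
from m import *
st();go(.568,.0005,.190)"
```

```text
((-0.04452049656500279, 0.02020340318449243), 0.88708291888237)
(-0.04624832421541214, 0.9954776167869568, (20, 20), (10, 10))
[-0.43933116  0.18692606] [0.25858368 0.33225995]
clock: 60.25
tool_pos: [0.4014, -0.2691, 0.2247]
eef_rot: [-0.694, -0.136, 0.694, -0.135]
wrist_force: [0.7, -0.6, -1.1]
gripper_width: 0.169
clock: 60.75
tool_pos: [0.5, -0.1109, 0.2286]
eef_rot: [-0.694, -0.135, 0.694, -0.135]
wrist_force: [-0.0, 0.3, -1.1]
gripper_width: 0.166
clock: 61.25
tool_pos: [0.5677, 0.0026, 0.228]
eef_rot: [-0.693, -0.137, 0.694, -0.136]
wrist_force: [0.1, -0.3, -0.4]
gripper_width: 0.165
t 61.25 tcp [0.5677 0.0026 0.228 ] jawdeg -67.7 xaxis [-0.001  0.001 -1.   ] F [ 0.1 -0.3 -0.4] w 15.5 j [-0.12  0.26  1.5   0.    1.38  1.06]
units [ 0.01 -0.08 -1.52] yaw None
```

```bash
python3 -m creep '[{"hand":5,"offset":[0.01,-0.09,-0.3],"yaw":0},{"hand":5,"offset":[0.01,-0.09,-0.6],"yaw":0},{"hand":5,"offset":[0.01,-0.09,-0.8],"yaw":0},{"hand":5,"offset":[0.01,-0.09,-1],"yaw":0},{"hand":5,"offset":[0.01,-0.09,-1.15],"yaw":0}]' 20
python3 -c "
from m import *
st()"
python3 -m creep '[{"hand":5,"offset":[0,0,-0.1],"yaw":0},{"hand":5,"offset":[0,0,-0.18],"yaw":0},{"hand":5,"offset":[0,0,-0.25],"yaw":0},{"hand":5,"offset":[0,0,-0.3],"yaw":0},{"hand":5,"offset":[0,0,-0.3],"yaw":0}]' 20
python3 -c "
from m import *
st()"
```

```text
clock: 61.75
tool_pos: [0.5672, -0.0026, 0.2003]
eef_rot: [0.694, 0.135, -0.694, 0.135]
wrist_force: [-0.3, 0.2, -0.1]
gripper_width: 0.171
t 61.75 tcp [ 0.5672 -0.0026  0.2003] jawdeg -68.0 xaxis [ 0.  0. -1.] F [-0.3  0.2 -0.1] w 16.1 j [-0.13  0.27  1.55  0.    1.32  1.06]
clock: 62.25
tool_pos: [0.5672, -0.002, 0.1926]
eef_rot: [-0.694, -0.135, 0.694, -0.135]
wrist_force: [0.7, 0.2, -0.6]
gripper_width: 0.172
t 62.25 tcp [ 0.5672 -0.002   0.1926] jawdeg -67.9 xaxis [-0. -0. -1.] F [ 0.7  0.2 -0.6] w 16.2 j [-0.13  0.28  1.56 -0.    1.3   1.06]
```

```bash
python3 -m creep '[{"hand":5,"offset":[0.02,0.06,-0.06],"yaw":0},{"hand":5,"offset":[0.02,0.06,-0.12],"yaw":0},{"hand":5,"offset":[0.02,0.06,-0.18],"yaw":0},{"hand":5,"offset":[0.02,0.06,-0.22],"yaw":0},{"hand":5,"offset":[0.02,0.06,-0.26],"yaw":0}]' 20
python3 -c "
from m import *
st()"
```

```text
clock: 62.75
tool_pos: [0.5682, -0.0003, 0.1899]
eef_rot: [0.695, 0.135, -0.693, 0.136]
wrist_force: [-5.1, 1.1, 21.1]
gripper_width: 0.167
t 62.75 tcp [ 5.682e-01 -3.000e-04  1.899e-01] jawdeg -67.9 xaxis [ 0.003 -0.    -1.   ] F [-5.1  1.1 21.1] w 15.7 j [-0.12  0.28  1.57  0.    1.29  1.06]
```

```bash
python3 -m creep '[{"hand":5,"offset":[0,0,0.2],"yaw":0},{"hand":5,"offset":[0,0,0.2],"yaw":0},{"hand":30,"offset":[0,0,0.2],"yaw":0},{"hand":40,"offset":[0,0,0.2],"yaw":0},{"hand":40,"offset":[0,0,0.2],"yaw":0}]' 20
python3 -m creep '[{"hand":40,"offset":[0,0,0.8],"yaw":0},{"hand":40,"offset":[0,0,2],"yaw":0},{"hand":40,"offset":[0,0,3.5],"yaw":0},{"hand":40,"offset":[-1,-2,4],"yaw":0},{"hand":40,"offset":[-2,-4,4],"yaw":0}]' 20
python3 -m creep '[{"hand":40,"offset":[-1,-1.5,0],"yaw":0},{"hand":40,"offset":[-2,-3,0],"yaw":0},{"hand":40,"offset":[-3,-4.5,0],"yaw":0},{"hand":40,"offset":[-3,-4.5,0],"yaw":0},{"hand":40,"offset":[-3,-4.5,0],"yaw":0}]' 20
python3 -c "
from m import *
st();a=vision.snapshot('scene');b=vision.snapshot('side');cv2.imwrite('pics/s41.png',a);cv2.imwrite('pics/d41.png',b)
crop(a,270,140,410,270,4.2,'pics/s41c.png');crop(b,250,160,400,290,4,'pics/d41c.png')"
```

```text
clock: 63.25
tool_pos: [0.5677, -0.0005, 0.1908]
eef_rot: [-0.694, -0.135, 0.694, -0.135]
wrist_force: [0.6, -0.4, 0.4]
gripper_width: 0.385
clock: 63.75
tool_pos: [0.5249, -0.0893, 0.293]
eef_rot: [0.695, 0.136, -0.692, 0.138]
wrist_force: [-0.2, 0.1, 0.0]
gripper_width: 0.427
clock: 64.25
tool_pos: [0.4484, -0.2019, 0.2909]
eef_rot: [0.694, 0.135, -0.694, 0.134]
wrist_force: [1.4, 0.3, -0.6]
gripper_width: 0.426
t 64.25 tcp [ 0.4484 -0.2019  0.2909] jawdeg -68.1 xaxis [ 0.     0.001 -1.   ] F [ 1.4  0.3 -0.6] w 40.0 j [-0.57  0.11  1.53  0.    1.49  0.62]
```

View pics/s41c.png

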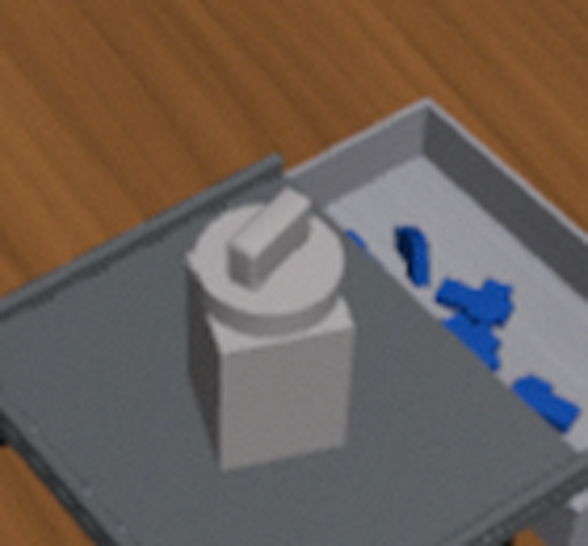

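View pics/d41c.png

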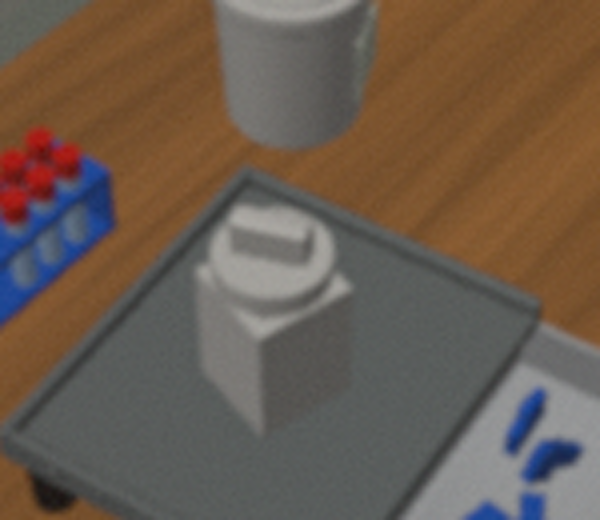

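View pics/s41.png

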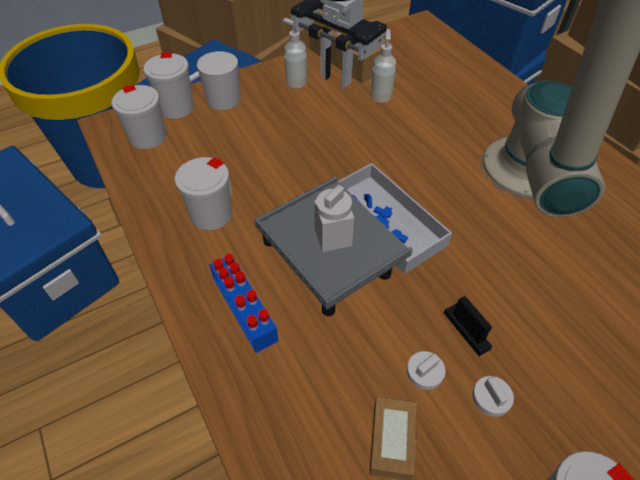

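```bash
python3 -c "
from m import *
a=cv2.imread('pics/s41.png').copy();b=cv2.imread('pics/d41.png').copy()
out=[]
for n,im,(x0,y0) in (('scene',a,(290,160)),('side',b,(270,190))):
    c=cv2.resize(im[y0:y0+90,x0:x0+90],None,fx=6,fy=6,interpolation=2)
    for z in (.158,.174):
        pts=np.array([(proj(n,[.568+.0345*np.cos(t),.0345*np.sin(t),z])-[x0,y0]+.5)*6 for t in np.linspace(0,6.283,60)],np.int32)
        cv2.polylines(c,[pts],True,(0,0,255) if z<.16 else (0,255,0),1)
    out.append(c[:540,:400])
cv2.imwrite('pics/ov.png',np.hstack(out));st()"
```

```text
t 64.35 tcp [ 0.4492 -0.2006  0.2909] jawdeg -67.9 xaxis [ 0.     0.001 -1.   ] F [0.  0.1 0.4] w 39.9 j [-0.56  0.11  1.53  0.    1.49  0.62]
```

View pics/ov.png

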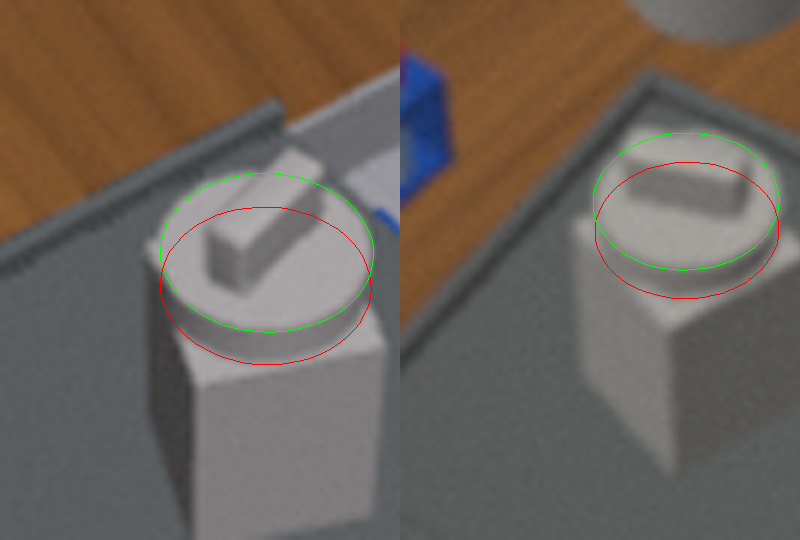

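The overlays of the predicted home position match the lid to about a pixel in both views. The scene picture shows the scraper and the two spare lids on the table, and the bystanders where they started. I'm handing the job in.

```bash
python3 -c "
from h import *
print(bot.finish_job());st()"
```

```text
the job is handed in; nothing more can be done
None
the job is handed in; nothing more can be done
```

I handed the job in at about 64 s, and my last checks passed. The hand-in gives no verdict.

- **Pieces:** I wiped all six into the tray with three passes of the scraper. The wrist picture taken after the jar was placed shows all six in the tray; two of them stand on edge. The scraper is back on its sole on the table.
- **Jar:** There was one jar. The tool cannot tilt, so I let the jar swing in a light 3 N grip and dragged its base edge along the table until it stood up. I then carried it to the middle of the board, where it stands upright.
- **Lids:**
  - The first lid stopped about 11.5 mm too high and the second about 7.5 mm too high. I put both back on the table.
  - My sideways wiggle on those two barely moved them, so their failure rests on the measured heights. The second lid's height is slightly below the 8 to 12 mm range stated for a wrong lid.
  - The third lid, from the -y side, went in without resistance. It met a hard stop with its lower edge at about 0.158 m, which is fully home.
- **Final check:** The predicted home outline of the lid matches the scene and side pictures to about a pixel. The lid looks level, but I did not measure its tilt separately. The rack, tub and carton look unmoved, and the gripper was clear of everything.
- **Disturbance:** The first lid turned up about 4 cm from where I had put it back; I took this to be the announced knock. It is still on the table.

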